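# Set up the support nest for bocal dent work

## Robot

A 6-joint arm with a two-finger parallel gripper is mounted at the origin on the work surface. World frame = base frame: x ahead of the robot, y to its left, z up, the work surface at z = 0. Lengths are in m, angles in rad, forces in N, time in s.
With the tool pointing down it reaches from about 0.35 to 0.875 m from the base axis. Payload 15.5 kg.
Tool frame: the origin (TCP) lies between the finger pads; the fingertips stand 11 mm ahead of it and the grasp point (between the pads) lies 8 mm behind it (ctrl.tcp_to_tips is the distance from the TCP to the fingertips, in m); z points along the fingers, y is the direction in which the jaws open and shut (so a half turn about z gives the same grasp; the last joint's range is limited). The gripper opens to 85 mm and grips with 20 to 120 N. Pads are 22 mm wide; open, the fingers measure 114 mm over their backs; the gripper's body (76 mm by 85 mm) begins 54 mm behind the grasp point. The pads swing forward as they close: fully open they stand 13 mm farther back than shut.
Start: joints at [1.006, 0.494, 1.345, -0, 1.302, -0.096], TCP at [0.283, 0.557, 0.242] pointing down, gripper open.
Joint ranges: [-2.91, 2.91], [-0.82, 2.16], [0.22, 2.67], [-1.22, 4.37], [0.12, 2.79], [-3.08, 3.08]. Speed limits (rad/s): [1.89, 1.89, 2.57, 3.01, 3.01, 3.01].

## Interface

Orientations are given as a rotation vector (axis times angle).
In Python, from bench import ctrl, get_image, workorder gives the robot as it stands.
- The arm moves only by the tool drive_tool, never from a script. Its argument "plan" is a list of rows, each a list of 7 numbers: the shift along the tool's x, y, z in m, then the turn, a rotation vector about the tool's x, y, z in rad, then the opening, from 0 (shut) to 1 (fully open). In form: [[x, y, z, ax, ay, az, claw], ...]. A call has 1 to 20 rows; each row shifts and turns the pose as measured when the row begins, along the tool's axes as they then stand; what a row does not reach is not made up. A row lasts 1/12 s, in which the tool goes at most 41.7 mm and 7.16 degrees, less where a joint would pass 70% of its speed; a pose out of reach is approached as far as the arm can. A call is refused whole if a number of a shift passes 0.0417 or a number of a turn 0.125, either way. A call with a gripper value outside its range is refused whole. The fingers move at their own pace and stop on an object; the grip force is fixed at half the most. Time passes only in rows, so rows that do not move let the fingers close. It gives the time, the measured TCP pose, the force and the opening at its end, in the units of the state.
- ctrl.get_obs(): the state, without advancing time (a new reading comes with each control period).
- get_image(name): name is "side" or "top"; returns a dict with "color" (480x640x3 uint8, blue, green, red), "fovy" (degrees; the focal length in pixels is half the picture's height over the tangent of half this angle, whatever the lens; pixels are square), "cx", "cy" (the principal point, pixels), "R" (3x3) and "t" (3): a world point X has camera coordinates R X + t. Camera axes: x right, y down, z forward; pixel columns grow to the right and rows downward; lengths in m; the calibration is good to about 2 mm. A picture is of the moment at which its call begins. There is no depth.
- workorder.job_done(): hands the job in, once; it reports no verdict.
The state is a dict: "time": time; "qpos": joint angles; "joint_velocities": joint speeds; "tau": joint torques, N m; "ee_pos": TCP position; "tool_rot": TCP orientation; "force": force on the tool from outside, world axes, zero at the start; "ft_torque": the same for the moment, N m; "gripper_width": opening from 0.0 (shut) to 1.0 (fully open).
Only numpy, scipy, OpenCV 4.12 (cv2) and the standard library are available. Lean on these libraries where they do the work, as an engineer would, in place of code of your own. Each camera call takes 0.05 s, during which the arm holds its last target.

## Task

Set up the bench for dent work on a bocal: seat every nylon support block that lies on the bench, groove up, flat and fully home in the nest pocket of its own length, and only then lay the straightedge flat on the nest's deck, roughly centred on the row of pockets, with its working edge (the long edge farther from the grip) flush against all the seated blocks, and leave it lying there. With the blocks so lined up, lay the nylon support rod down into their grooves, centred on the row. Also slide the round dent-ball tray across the bench, without lifting it, until it is wholly on the cork disc. Leave the bocal and the burnisher alone.

Things in the scene. Friction and masses are not known exactly. Their poses are not given: they have to be found in the camera images.
- nest: fixed aluminium fixture plate, 141 (local x -78 to +63) x 304 (y) x 18 mm high; origin: on its underside. Its front part, towards the robot (x -78 to +1), is a flat deck at height 18; behind it three pockets in a row along y, centred on x = +25, each 48 mm wide (x), 14 mm deep (floor at height 4), with 10 mm walls between and a 14 mm back wall
- pocket_short (a point): centre of the floor of the nest's middle pocket, 48 x 68 x 14 mm deep, for the 64 mm block (nest local x 25, y 10, z 4 mm); axes as the nest
- pocket_medium (a point): centre of the floor of the nest's +y end pocket, 48 x 88 x 14 mm deep, for the 84 mm block (nest local x 25, y 98, z 4 mm); axes as the nest
- pocket_long (a point): centre of the floor of the nest's -y end pocket, 48 x 108 x 14 mm deep, for the 104 mm block (nest local x 25, y -88, z 4 mm); axes as the nest
- block_short: white nylon support block, 44 mm wide (x) x 64 mm long (y) x 36 mm high, with a 24 mm wide, 8 mm deep groove (floor at height 28) along its top (along y); loose, may be absent. Origin: centre of its underside; z up when the groove is up; the same turned by half a turn. It fits its pocket with 2 mm to spare on every side and then stands 22 mm above the deck
- block_medium: white nylon support block, 44 mm wide (x) x 84 mm long (y) x 36 mm high, with a 24 mm wide, 8 mm deep groove (floor at height 28) along its top (along y); loose, may be absent. Origin: centre of its underside; z up when the groove is up; the same turned by half a turn. It fits its pocket with 2 mm to spare on every side and then stands 22 mm above the deck
- block_long: white nylon support block, 44 mm wide (x) x 104 mm long (y) x 36 mm high, with a 24 mm wide, 8 mm deep groove (floor at height 28) along its top (along y); loose, may be absent. Origin: centre of its underside; z up when the groove is up; the same turned by half a turn. It fits its pocket with 2 mm to spare on every side and then stands 22 mm above the deck
- straightedge: steel straightedge: flat blade 60 mm wide (x) x 200 mm long (y) x 6 mm thick, with a dark wooden grip rib on top, 14 mm wide (x), 90 mm long (y), 26 mm high (top at 32 mm), its centre line at local x = -8. Origin: centre of the blade's underside. The working edge is the long edge at local x = +30, the one farther from the rib. 0.4 kg, loose
- tray: round steel dent-ball tray, a heavy disc 120 mm in diameter and 30 mm high with four steel balls of different sizes set in its top (highest point 51 mm); loose, about 0.6 kg, slides on the bench. Origin: centre of its underside
- spot: cork disc 150 mm in diameter let in flush with the bench top, where the tray belongs. Origin: its centre at bench height; does not move
- bocal: bystander: brass bocal, a thin curved tube about 200 mm long, 16 mm thick, lying on the bench; origin near its middle
- burnisher: bystander: hardwood burnisher about 185 mm long, 24 mm wide, 20 mm high, lying on the bench along its x; origin near its middle
- support_rod: white nylon support rod of square section, 20 x 20 mm, 200 mm long (local y), plain and straight, alike on all four sides, loose; origin: its very centre. In the blocks' grooves it has 2 mm to spare on each side and stands 12 mm above the blocks
Mind the look-alikes: they are no part of the job. There is more than one size of the tray; the one meant has the size given above.

How it is judged:
On the way, in this order (a step that is already met when the one before it is completed fails the run):
1. every block present is seated flat in the pocket of its own length (x of block_short in the frame of pocket_short between -0.0035 and 0.0035 m and y of block_short in the frame of pocket_short between -0.0035 and 0.0035 m and z of block_short in the frame of pocket_short between -0.003 and 0.002 m and angle between each of block_short, block_medium, block_long's own z axis and vertical below 0.05 rad and angle between the y axis of each of block_short, block_medium, block_long and the y axis of nest, either way round below 0.09 rad and x of block_medium in the frame of pocket_medium between -0.0035 and 0.0035 m and y of block_medium in the frame of pocket_medium between -0.0035 and 0.0035 m and z of block_medium in the frame of pocket_medium between -0.003 and 0.002 m and x of block_long in the frame of pocket_long between -0.0035 and 0.0035 m and y of block_long in the frame of pocket_long between -0.0035 and 0.0035 m and z of block_long in the frame of pocket_long between -0.003 and 0.002 m), for 0.3 s.
2. the straightedge lies flat on the deck, its working edge flush against all the seated blocks (all of step 1 and x of block_short in the frame of straightedge between 0.05 and 0.0545 m and x of block_medium in the frame of straightedge between 0.05 and 0.0545 m and x of block_long in the frame of straightedge between 0.05 and 0.0545 m and y of straightedge in the frame of nest between -0.035 and 0.035 m and z of straightedge in the frame of nest between 0.0155 and 0.0205 m and angle between straightedge's own z axis and vertical below 0.04 rad and angle between the y axis of straightedge and the y axis of nest, either way round below 0.05 rad), for 0.3 s.
3. the support rod lies in the grooves of all the seated blocks, the straightedge still in place (all of step 2 and x of support_rod in the frame of block_short between -0.0038 and 0.0038 m and z of support_rod in the frame of block_short between 0.036 and 0.0405 m and x of support_rod in the frame of block_medium between -0.0038 and 0.0038 m and z of support_rod in the frame of block_medium between 0.036 and 0.0405 m and x of support_rod in the frame of block_long between -0.0038 and 0.0038 m and z of support_rod in the frame of block_long between 0.036 and 0.0405 m and y of support_rod in the frame of nest between -0.03 and 0.03 m and angle between the y axis of support_rod and the y axis of nest, either way round below 0.06 rad), for 0.3 s.
At the end, for the whole second after the job is handed in: all blocks present home in their own pockets (2 mm in height, 3.5 mm sideways); straightedge flat on the deck, centred to 35 mm, at most 2.5 mm off each block; rod down in all their grooves (2.5 mm), centred to 30 mm; tray on the bench within 15 mm of the disc centre; all at rest (all of step 3 and horizontal distance between tray and spot below 0.015 m and height (world z) of tray below 0.004 m and linear speed of each of straightedge, support_rod, tray, block_short, block_medium, block_long below 0.02 m/s); the robot touches nothing.
It fails at once if the tray is lifted off the bench (height (world z) of tray above 0.015 m).
It fails at once if the bocal is moved by more than 30 mm (distance of bocal from where it was at the start of the episode above 0.03 m).
It fails at once if the burnisher is moved by more than 30 mm (distance of burnisher from where it was at the start of the episode above 0.03 m).
Of block_short, block_medium, block_long only 2 to 3 are there at a start; the rules pass over those that are not, and their reading is None.
At some moment in a run one of tray, straightedge, support_rod may be knocked a few centimetres aside while the robot is not near it.
Once in a run the grip may slacken for a moment while it holds something.
It also fails if it takes over 200 s, if anything falls off the work surface, if the arm or the gripper's body presses on something with over 40 N, if the wrist force passes 120 N, or if a joint passes its speed limit or range.

## Working session

There is one attempt and no reset: what is moved stays moved. The work goes in short steps, Python scripts to look and compute and a tool call to move; the robot and the scene stay as the last step left them, time stands still between calls to the robot, and variables do not carry over. Pictures are saved under pics/ and viewed, and the job is handed in when it is done.

Besides the shell and the picture viewer there is one more tool, called as name(argument=value, ...) on one line, values as JSON. drive_tool: Moves the arm, as the interface text tells. Its arguments: {"type":"object","properties":{"plan":{"type":"array","items":{"type":"array","items":{"type":"number"}}}},"required":["plan"]}

```bash
ls; mkdir -p pics; python3 - <<'E'
from bench import ctrl,get_image
import cv2,numpy as np
o=ctrl.get_obs();print(o)
for n in("top","side"):
    d=get_image(n);cv2.imwrite(f"pics/{n}0.png",d["color"]);print(n,{k:v for k,v in d.items() if k!="color"})
print(ctrl.tcp_to_tips)
E
```

```text
pics
{'time': 0.0, 'qpos': array([ 1.00552237e+00,  4.94158206e-01,  1.34612604e+00,  1.62295251e-05,
        1.30251725e+00, -9.54629322e-02]), 'joint_velocities': array([-0.00130775, -0.00117829, -0.00091909,  0.00160195, -0.00017704,
       -0.00110537]), 'tau': array([ 3.30845505e-04, -8.82156301e+01, -3.83868277e+01, -1.74220504e-04,
        1.00096784e-02,  2.89934758e-05]), 'ee_pos': array([0.28273305, 0.55700229, 0.24171751]), 'tool_rot': array([-7.31120882e-01, -3.05491518e+00,  1.78795337e-03]), 'force': array([-0.13191446, -0.19013116, -0.42397642]), 'ft_torque': array([-0.01201747,  0.04099333,  0.056736  ]), 'gripper_width': 0.9994584685779565}
top {'fovy': 50.802666668609334, 'cx': 316.9379611067718, 'cy': 236.09675471102682, 'R': array([[ 0.00934066, -0.99978198,  0.01867462],
       [-0.98366062, -0.01254465, -0.17959516],
       [ 0.17979027, -0.01669195, -0.98356334]]), 't': array([-0.01457306,  0.55894238,  1.05766256])}
side {'fovy': 48.59364624481267, 'cx': 322.7773772267705, 'cy': 243.36490681183162, 'R': array([[ 0.95303884, -0.30265501,  0.01081313],
       [-0.20527831, -0.67183351, -0.71168852],
       [ 0.22266071,  0.6760471 , -0.70241194]]), 't': array([-0.54153926,  0.13381891,  1.1367143 ])}
0.011
```

View pics/top0.png

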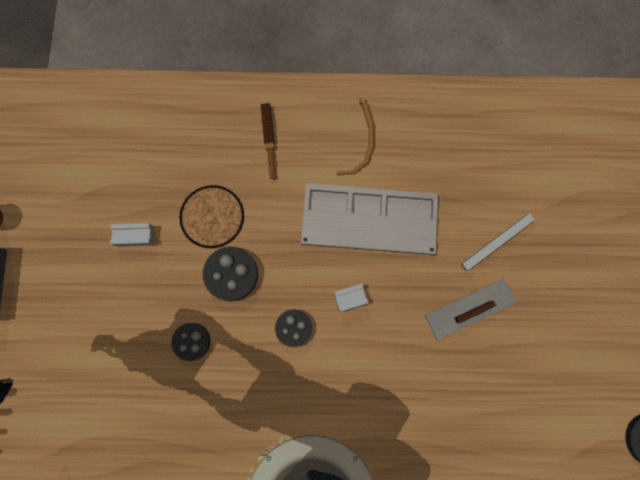

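View pics/side0.png

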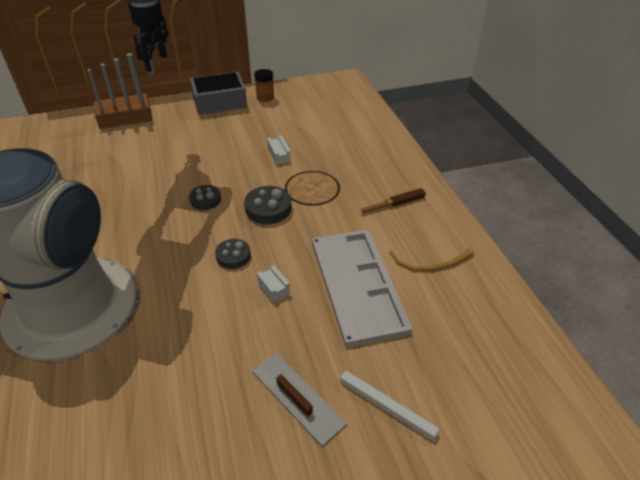

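The top view shows the nest at about (370,220), one block at (131,234), another at (351,298), the rod at (498,242), the straightedge at (471,310), the big tray at (231,274) and the cork disc at (212,216). The side view shows the same two blocks at (279,150) and (273,284). I'll zoom in next.

```bash
cat > h.py <<'E'
import numpy as np,cv2
from bench import ctrl,get_image
from scipy.optimize import least_squares
from scipy.spatial.transform import Rotation as Ro
def cam(n):
    d=get_image(n);f=240/np.tan(np.radians(d["fovy"])/2)
    d["f"]=f;d["K"]=np.array([[f,0,d["cx"]],[0,f,d["cy"]],[0,0,1]]);return d
def proj(d,X):
    c=np.atleast_2d(X)@d["R"].T+d["t"];return c[:,:2]/c[:,2:]*d["f"]+[d["cx"],d["cy"]]
def back(d,uv,z):
    uv=np.atleast_2d(np.array(uv,float));r=np.c_[(uv-[d["cx"],d["cy"]])/d["f"],np.ones(len(uv))]@d["R"]
    C=-d["R"].T@d["t"];s=(z-C[2])/r[:,2];return C+s[:,None]*r
def tri(ds,uvs):
    A=[];b=[]
    for d,uv in zip(ds,uvs):
        for k in(0,1):
            a=(uv[k]-(d["cx"],d["cy"])[k])/d["f"]
            A.append(d["R"][k]-a*d["R"][2]);b.append(a*d["t"][2]-d["t"][k])
    x,r,_,_=np.linalg.lstsq(np.array(A),np.array(b),rcond=None);return x,r
def crop(d,name,x0,y0,x1,y1,s):
    im=cv2.resize(d["color"][y0:y1,x0:x1],None,fx=s,fy=s,interpolation=cv2.INTER_CUBIC)
    step=10
    for x in range((x0//step+1)*step,x1,step):
        cv2.line(im,((x-x0)*s,0),((x-x0)*s,6),(0,0,255),1)
        if x%20==0:cv2.putText(im,str(x),((x-x0)*s-10,18),0,.4,(0,0,255),1)
    for y in range((y0//step+1)*step,y1,step):
        cv2.line(im,(0,(y-y0)*s),(6,(y-y0)*s),(0,0,255),1)
        if y%20==0:cv2.putText(im,str(y),(8,(y-y0)*s+4),0,.4,(0,0,255),1)
    cv2.imwrite("pics/"+name,im)
E
python3 - <<'E'
from h import *
t=cam("top");s=cam("side")
crop(t,"a1.png",295,175,445,262,5)
crop(s,"a2.png",305,220,425,350,4)
def tile(d,boxes,name,S=5):
    ims=[]
    for b in boxes:
        crop(d,"tmp.png",*b,S);ims.append(cv2.imread("pics/tmp.png"))
    h=max(i.shape[0] for i in ims)
    cv2.imwrite("pics/"+name,np.hstack([cv2.copyMakeBorder(i,0,h-i.shape[0],0,4,0) for i in ims]))
tile(t,[(105,215,160,255),(325,275,380,320)],"a3.png",7)
tile(s,[(260,130,300,170),(250,260,300,310)],"a4.png",8)
tile(t,[(420,205,540,345)],"a5.png",4)
tile(s,[(245,350,445,448)],"a6.png",4)
E
```

```text
(no output)
```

View pics/a1.png

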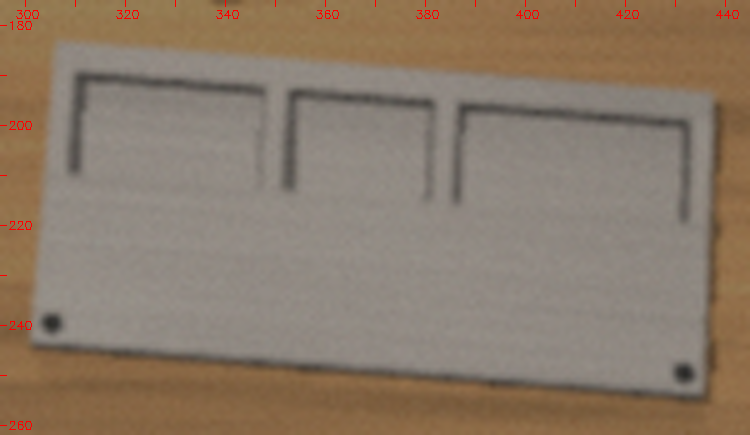

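View pics/a2.png

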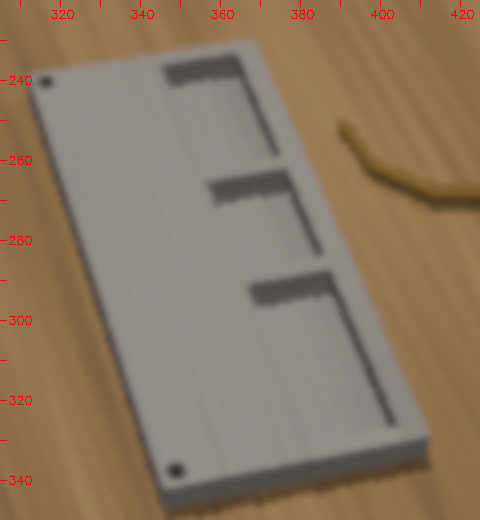

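View pics/a3.png

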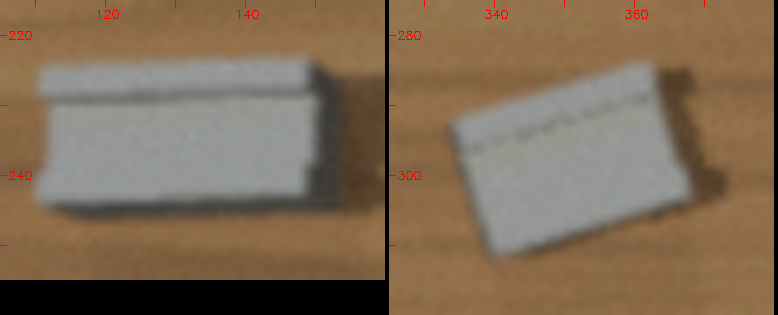

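View pics/a4.png

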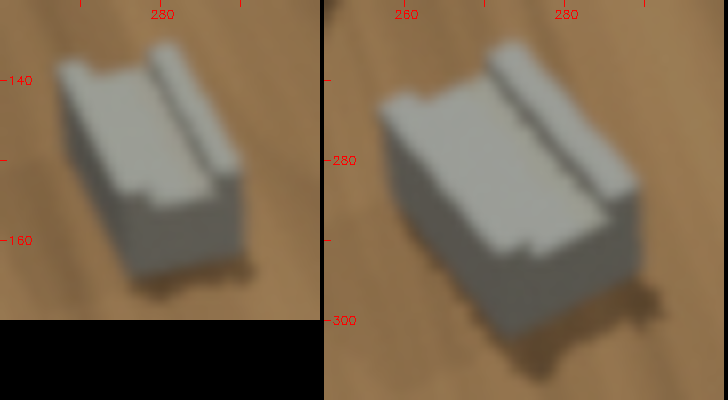

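View pics/a5.png

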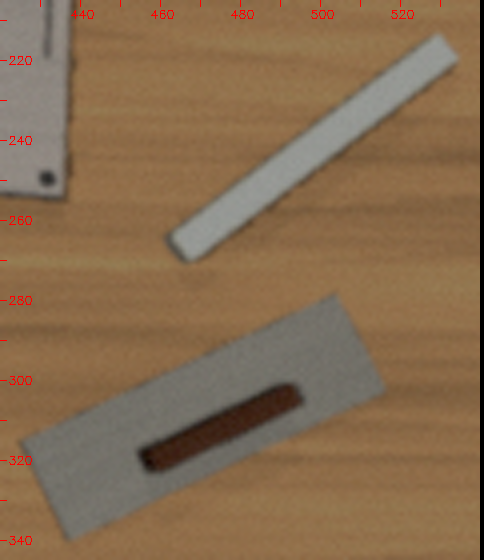

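View pics/a6.png

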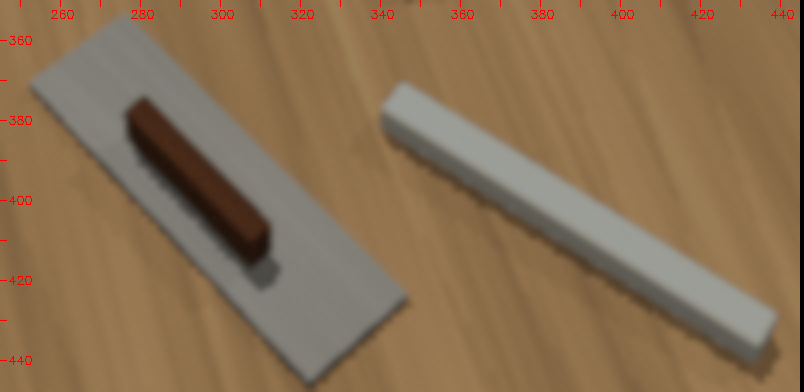

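```bash
cat >> h.py <<'E'
def box(x0,x1,y0,y1,z):
    P=[(x0,y0,z),(x1,y0,z),(x1,y1,z),(x0,y1,z)];return [(P[i],P[(i+1)%4]) for i in range(4)]
def topdims(n):
    if n=="nest":
        E=box(-.078,.063,-.152,.152,.018)
        for y,l in((.010,.068),(.098,.088),(-.088,.108)):
            e=box(.001,.049,y-l/2,y+l/2,.018);E+=[e[1]]
        return E
    if n in("short","medium","long"):
        L=dict(short=.064,medium=.084,long=.104)[n];return box(-.022,.022,-L/2,L/2,.036)
    if n=="edge":return box(-.03,.03,-.1,.1,.006)
    if n=="rod":return box(-.01,.01,-.1,.1,.02)
def W(p,P):
    c,s=np.cos(p[3]),np.sin(p[3]);P=np.atleast_2d(P)
    return np.c_[p[0]+c*P[:,0]-s*P[:,1],p[1]+s*P[:,0]+c*P[:,1],p[2]+P[:,2]]
def gradsamp(d,a,b,n=25,r=3.0,frac=.08,sgn=0):
    g=d.setdefault("gray",cv2.GaussianBlur(d["color"].astype(np.float32).mean(2),(0,0),.7))
    t=np.linspace(frac,1-frac,n);p=a+(b-a)*t[:,None];e=(b-a)/np.linalg.norm(b-a);nr=np.array([-e[1],e[0]])
    k=np.arange(-r,r+.01,.25);q=p[:,None]+k[None,:,None]*nr
    v=cv2.remap(g,q[...,0].astype(np.float32),q[...,1].astype(np.float32),cv2.INTER_CUBIC)
    dg=np.abs(np.gradient(v,axis=1)).mean(0)  # mean along edge
    i=int(np.argmax(dg));
    if 0<i<len(k)-1:
        den=dg[i-1]-2*dg[i]+dg[i+1];o=.5*(dg[i-1]-dg[i+1])/den if den else 0
    else:o=0
    return p,nr,k[i]+o*.25,dg[i]
def fit(ds,name,p0,fixz=True,it=6,r=3.0,edges=None,verbose=True):
    E=edges or topdims(name);p=np.array(p0,float);free=[0,1,3] if fixz else [0,1,2,3]
    for _ in range(it):
        ob=[]
        for d in ds:
            for A,B in E:
                a,b=proj(d,W(p,[A,B]));pp,nr,off,s=gradsamp(d,a,b,r=r)
                if s>1.0: ob.append((d,A,B,(a+b)/2+(b-a)*.0+off*nr,nr,a+off*nr,b+off*nr))
        def res(x):
            q=p.copy();q[free]=x;o=[]
            for d,A,B,m,nr,a1,b1 in ob:
                a,b=proj(d,W(q,[A*np.array(1.),B*np.array(1.)]));
                # point-to-observed line at two stations
                for w in(.2,.8):o.append(((a+(b-a)*w)-a1)@nr)
            return np.array(o)
        s=least_squares(res,p[free],loss="soft_l1",f_scale=.5);p[free]=s.x
        r=max(1.75,r*.8)
    if verbose:print(name,"p",np.round(p*[1e3,1e3,1e3,180/np.pi],2),"res",np.round(res(p[free])[::2],2))
    return p
E
python3 - <<'E'
from h import *
t=cam("top");s=cam("side")
for d in(t,s):print(-d["R"].T@d["t"],d["f"])
def corners(name,loc,uv):
    ds=[];
    def res(p):
        o=[]
        for d,u in uv:
            o.append((proj(d,W(p,loc))-np.array(u)).ravel())
        return np.concatenate(o)
    x0=back(uv[0][0],np.mean(uv[0][1],0),.0)[0]
    best=None
    for a in np.linspace(-1.5,1.5,7):
        r=least_squares(res,[x0[0],x0[1],0,a],x_scale=[.1,.1,.1,1])
        if best is None or r.cost<best.cost:best=r
    print(name,np.round(best.x*[1e3,1e3,1e3,180/np.pi],2),np.round(best.fun.reshape(-1,2),1).tolist());return best.x
L=lambda x0,x1,y0,y1,z:np.array([(x1,y1,z),(x1,y0,z),(x0,y0,z),(x0,y1,z)])
P={}
P["nest"]=corners("nest",L(-.078,.063,-.152,.152,.018),[(t,[(306.4,183.4),(437.6,193.6),(436,253.5),(301.5,243.5)]),(s,[(368.5,230.5),(412,330),(346,342),(312.5,238)])])
P["medium"]=corners("med",L(-.022,.022,-.042,.042,.036),[(t,[(110.7,224.5),(149.5,223.5),(149,243),(110.5,244)]),(s,[(281.5,135.5),(290,151),(276.5,154.5),(267.5,138)])])
P["short"]=corners("short",L(-.022,.022,-.032,.032,.036),[(t,[(334,293),(362,284),(368,303),(340,311)]),(s,[(273,265.5),(289,284),(272.5,291),(257.5,273)])])
P["rod"]=corners("rod",L(-.01,.01,-.1,.1,.02),[(t,[(461,264),(529.3,213.5),(534.5,220),(466.5,270.5)]),(s,[(345,370.5),(438.5,429),(434,437),(341,377)])])
P["edge"]=corners("edge",L(-.03,.03,-.1,.1,.006),[(t,[(425,316),(503.5,279),(516,302.5),(437,339.5)]),(s,[(276,353),(347,425),(322.5,445.5),(252,371)])])
for k,p in P.items():
    z=dict(nest=0,medium=0,short=0,rod=0,edge=0)[k]
    q=p.copy();q[2]=0
    fit([t,s],k,q);fit([t],k,q);fit([s],k,q);P[k]=fit([t,s],k,q,fixz=False)
E
```

```text
[0.35978829 0.0100963  1.14093361] 505.40847156552377
[ 0.29047645 -0.84246794  0.89953481] 531.6196704073959
nest [ 615.78 -130.53    2.02   -3.98] [[-0.1, -0.7], [0.4, -0.2], [-0.2, 0.4], [-0.4, -0.5], [-0.1, -0.8], [0.6, -0.3], [-0.5, 0.9], [-0.9, 0.8]]
med [562.92 403.92   1.52   2.78] [[0.4, -0.5], [-0.1, -0.8], [-0.0, -0.7], [-0.0, -0.4], [-0.4, 0.0], [0.0, 0.4], [-1.6, -0.1], [-1.0, 0.4]]
short [427.22 -83.99   2.06  17.51] [[-0.0, -1.2], [-0.1, -0.7], [0.1, -0.3], [0.0, 0.4], [0.5, -0.4], [0.1, -0.9], [-1.0, 1.1], [-1.3, 0.5]]
rod [ 557.63 -419.82   -0.85   36.16] [[-0.0, -0.6], [-0.4, -0.4], [-0.0, 0.0], [0.0, 0.1], [0.1, -0.9], [1.0, 0.1], [0.1, 1.0], [-1.9, 0.0]]
edge [ 406.46 -354.31    1.21   24.89] [[-0.2, -1.0], [0.1, -0.9], [0.2, -0.0], [-0.1, 0.5], [0.0, 0.3], [-0.1, -0.8], [-0.5, 0.8], [-0.4, 0.1]]
nest p [ 617.16 -128.19    0.     -3.92] res [-0.53  0.17  0.29  0.02 -0.09 -0.05 -0.18  0.48  0.03 -0.77 -0.15  0.03
 -0.03  0.  ]
nest p [ 617.18 -129.13    0.     -3.85] res [-0.15  0.22 -0.15 -0.04 -0.07 -0.08 -0.1 ]
nest p [ 617.14 -126.64    0.     -3.99] res [-0.2 
[... 707 characters left out ...]
.4  -0.2 ]
short p [428.82 -83.42  -2.49  17.68] res [ 0.17  0.38 -0.12 -0.36 -0.5  -0.72 -0.02  0.27]
rod p [ 558.29 -419.79    0.     36.24] res [-0.18  0.83  0.68  0.25  1.08  0.15  0.07  0.42]
rod p [ 558.5  -420.88    0.     36.16] res [0.26 0.47 0.25 0.46]
rod p [ 557.86 -418.76    0.     36.14] res [0.44 0.29 0.64 0.28]
rod p [ 557.91 -419.95    1.42   36.14] res [0.1  0.49 0.51 0.49 0.92 0.3  0.37 0.29]
edge p [ 406.71 -351.26    0.     25.12] res [ 1.23  0.01 -0.08 -0.09 -0.11  0.38]
edge p [ 406.24 -356.74    0.     24.89] res [-0.  0.]
edge p [ 407.27 -350.9     0.     24.84] res [-0.1  -0.01 -0.13 -0.  ]
edge p [ 406.07 -354.83    7.19   24.88] res [0.05 0.1  0.33 0.24 0.28 0.28]
```

```bash
cat >> h.py <<'E'
def pose():
    o=ctrl.get_obs();R=Ro.from_rotvec(o["tool_rot"]).as_matrix()
    return o,R,np.degrees(np.arctan2(R[1,1],R[0,1]))
def togo(x,y,z,th=None):
    o,R,t=pose();sh=R.T@(np.array([x,y,z])-o["ee_pos"])
    print("t",round(o["time"],2),"at",np.round(o["ee_pos"]*1e3,1),"th",round(t,2),"tilt",np.round(R[:2,2],3),"F",np.round(o["force"],1),"w",round(o["gripper_width"],3))
    if th is not None:
        a=np.radians((t-th+180)%360-180);T=Ro.from_rotvec([0,0,a]).as_matrix()
        # also tilt correction
        Rt=np.array([[-np.sin(np.radians(th)),np.cos(np.radians(th)),0],[np.cos(np.radians(th)),np.sin(np.radians(th)),0],[0,0,-1.]]);
        # cols: x,y,z
        Rt=np.array([[-np.sin(np.radians(th)),np.cos(np.radians(th)),0],[np.cos(np.radians(th)),np.sin(np.radians(th)),0],[0,0,-1.]])
        rv=Ro.from_matrix(R.T@Rt).as_rotvec()
        print("turn rv",np.round(rv,4)," shift after turn mm",np.round(Rt.T@(np.array([x,y,z])-o["ee_pos"])*1e3,1))
    print("shift now mm",np.round(sh*1e3,1))
E
python3 -c "
from h import *
togo(.5635,.404,.12,2.9)"
```

```text
t 0.3 at [282.9 557.2 242.1] th 63.08 tilt [-0. -0.] F [-0.2 -0.7 -0. ] w 1.002
turn rv [-4.0000e-04  2.0000e-04  1.0504e+00]  shift after turn mm [-167.2  272.5  122.1]
shift now mm [-319.6   -9.5  122.1]
```

drive_tool(plan=[[0,0,0,0,0,0.117,1],[0,0,0,0,0,0.117,1],[0,0,0,0,0,0.117,1],[0,0,0,0,0,0.117,1],[0,0,0,0,0,0.117,1],[0,0,0,0,0,0.117,1],[0,0,0,0,0,0.117,1],[0,0,0,0,0,0.117,1],[0,0,0,0,0,0.117,1],[-0.017,0.027,0.012,0,0,0,1],[-0.017,0.027,0.012,0,0,0,1],[-0.017,0.027,0.012,0,0,0,1],[-0.017,0.027,0.012,0,0,0,1],[-0.017,0.027,0.012,0,0,0,1],[-0.017,0.027,0.012,0,0,0,1],[-0.017,0.027,0.012,0,0,0,1],[-0.017,0.027,0.012,0,0,0,1],[-0.017,0.027,0.012,0,0,0,1],[-0.017,0.027,0.012,0,0,0,1]])

```text
time: 1.88
ee_pos: [0.5586, 0.383, 0.119]
tool_rot: [-2.221, -2.219, -0.007]
force: [0.2, 0.9, 0.0]
gripper_width: 0.999
```

```bash
python3 -c "
from h import *
togo(.5635,.404,.026,2.9)"
```

```text
t 1.88 at [558.6 383.  119. ] th -0.05 tilt [0.002 0.005] F [0.2 0.9 0. ] w 0.999
turn rv [ 0.0018 -0.0045 -0.0515]  shift after turn mm [20.7  6.  93. ]
shift now mm [20.5  4.7 93.1]
```

drive_tool(plan=[[0.0102,0.0023,0,0.001,-0.002,-0.026,1],[0.0102,0.0023,0,0.001,-0.002,-0.026,1],[0,0,0.02,0,0,0,1],[0,0,0.02,0,0,0,1],[0,0,0,0,0,0,1],[0,0,0,0,0,0,1]])

```text
time: 2.38
ee_pos: [0.5683, 0.4016, 0.0757]
tool_rot: [2.164, 2.277, -0.001]
force: [0.5, 0.7, 0.9]
gripper_width: 1.003
```

```bash
python3 -c "
from h import *
togo(.5635,.404,.026,2.9)
t=cam('top');s=cam('side')
crop(s,'b1.png',240,110,320,180,8);crop(t,'b2.png',90,195,190,265,7)
"
```

```text
t 2.38 at [568.3 401.6  75.7] th 2.91 tilt [-0.    -0.001] F [0.5 0.7 0.9] w 1.003
turn rv [-0.0003  0.0008  0.0002]  shift after turn mm [ 2.6 -4.7 49.7]
shift now mm [ 2.6 -4.7 49.7]
```

View pics/b1.png

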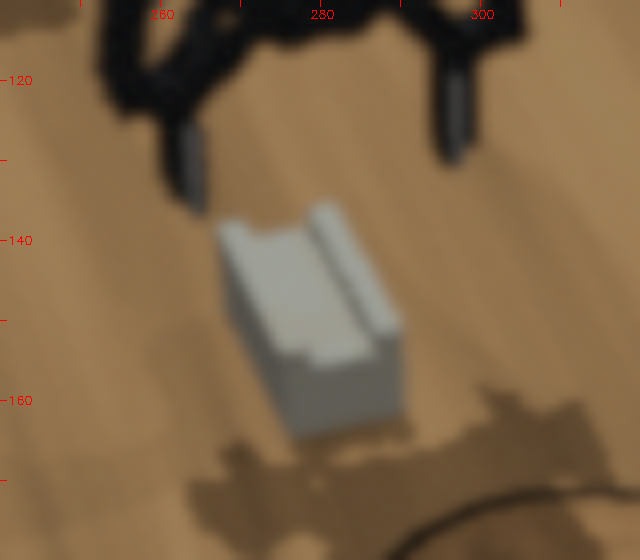

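View pics/b2.png

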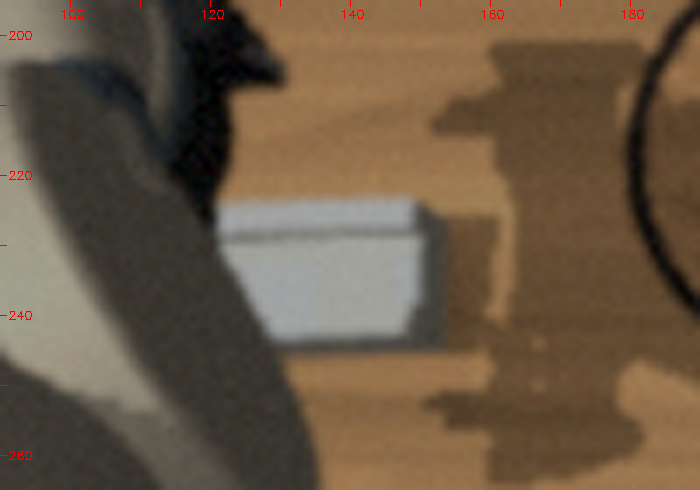

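The fingers straddle the medium block. In the side view the tips are at (264,136) and (297,130), and the block lies between them.

```bash
python3 -c "
from h import *
s=cam('side');o,R,t=pose()
for sg in(-1,1):
  for r in(.0425,.05):print(sg,r,proj(s,o['ee_pos']+R@[0,sg*r,-.002]))
togo(.5635,.404,.026,2.9)
"
```

```text
-1 0.0425 [[264.87041182 135.36650945]]
-1 0.05 [[262.24878494 135.87629301]]
1 0.0425 [[294.11037655 129.68070669]]
1 0.05 [[296.6494572 129.1869745]]
t 2.53 at [568.7 401.5  76.5] th 2.89 tilt [ 0.001 -0.   ] F [ 0.4 -0.4 -0.3] w 0.995
turn rv [ 0.0009  0.0003 -0.0002]  shift after turn mm [ 2.8 -5.1 50.5]
shift now mm [ 2.8 -5.1 50.5]
```

drive_tool(plan=[[0.0028,-0.0051,0,0,0,0,1],[0,0,0.016,0,0,0,1],[0,0,0.016,0,0,0,1],[0,0,0.012,0,0,0,1],[0,0,0,0,0,0,1],[0,0,0,0,0,0,1]])

```text
time: 3.03
ee_pos: [0.564, 0.4072, 0.0376]
tool_rot: [2.161, 2.276, 0.014]
force: [0.2, 0.8, 0.6]
gripper_width: 1.002
```

```bash
python3 -c "
from h import *
togo(.5635,.404,.026,2.9)
"
```

```text
t 3.03 at [564.  407.2  37.6] th 2.96 tilt [0.008 0.004] F [0.2 0.8 0.6] w 1.002
turn rv [ 0.0084 -0.0039  0.0011]  shift after turn mm [-3.2 -0.6 11.6]
shift now mm [-3.2 -0.7 11.6]
```

drive_tool(plan=[[-0.002,-0.0007,0.006,0.008,-0.004,0,1],[0,0,0.005,0,0,0,1],[0,0,0,0,0,0,1],[0,0,0,0,0,0,1]])

```text
time: 3.37
ee_pos: [0.5641, 0.4056, 0.0278]
tool_rot: [2.163, 2.278, 0.003]
force: [-0.7, 0.4, 0.6]
gripper_width: 1.002
```

```bash
python3 -c "
from h import *
togo(.5635,.404,.026,2.9)
"
```

```text
t 3.37 at [564.1 405.6  27.8] th 2.96 tilt [0.002 0.001] F [-0.7  0.4  0.6] w 1.002
turn rv [ 0.0016 -0.0006  0.0011]  shift after turn mm [-1.6 -0.7  1.8]
shift now mm [-1.6 -0.7  1.8]
```

drive_tool(plan=[[-0.0015,-0.0006,0.002,0,0,0,1],[0,0,0,0,0,0,0.6],[0,0,0,0,0,0,0.3],[0,0,0,0,0,0,0.2],[0,0,0,0,0,0,0.2],[0,0,0,0,0,0,0.2],[0,0,0,0,0,0,0.2],[0,0,0,0,0,0,0.2]])

```text
time: 4.03
ee_pos: [0.5642, 0.4041, 0.0269]
tool_rot: [2.163, 2.277, 0.005]
force: [0.9, -0.1, -2.1]
gripper_width: 0.502
```

```bash
python3 -c "
from h import *
togo(.5635,.404,.026,2.9)
t=cam('top');s=cam('side')
crop(s,'b3.png',240,110,320,180,8);crop(t,'b4.png',90,195,190,265,7)
"
```

```text
t 4.03 at [564.2 404.1  26.9] th 2.95 tilt [0.003 0.002] F [ 0.9 -0.1 -2.1] w 0.502
turn rv [ 0.0031 -0.0014  0.0008]  shift after turn mm [-0.1 -0.7  0.9]
shift now mm [-0.1 -0.7  0.9]
```

View pics/b3.png

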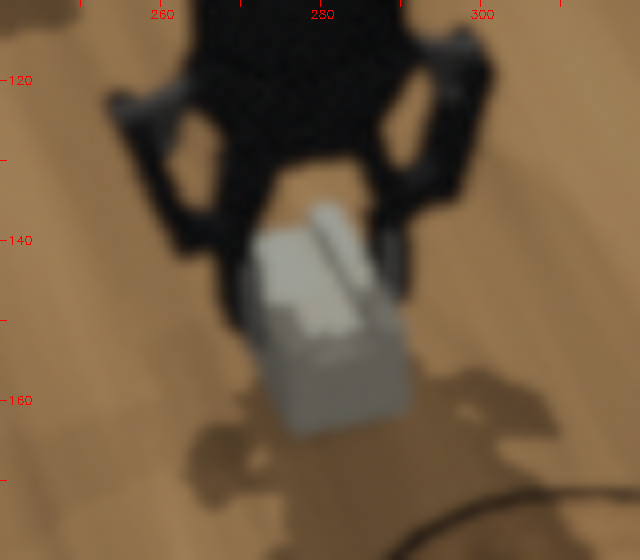

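View pics/b4.png

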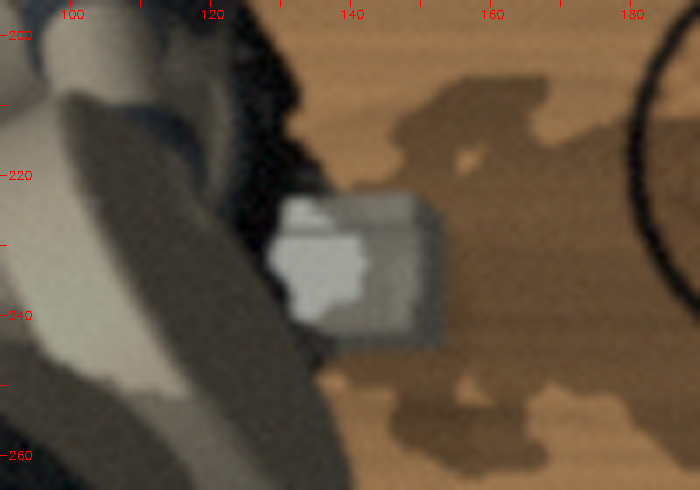

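drive_tool(plan=[[0,0,-0.02,0,0,0,0.2],[0,0,-0.03,0,0,0,0.2],[0,0,-0.03,0,0,0,0.2],[0,0,0,0,0,0,0.2]])

```text
time: 4.47
ee_pos: [0.5625, 0.4031, 0.107]
tool_rot: [-2.163, -2.278, 0.004]
force: [1.1, 0.6, -0.8]
gripper_width: 0.5
```

```bash
python3 -c "
from h import *
togo(.649,-.033,.10,-3.87)
s=cam('side')
crop(s,'b5.png',240,80,320,180,6)
"
```

```text
t 4.47 at [562.5 403.1 107. ] th 2.95 tilt [-0.002 -0.001] F [ 1.1  0.6 -0.8] w 0.5
turn rv [-0.002   0.0015  0.119 ]  shift after turn mm [-429.3  115.8    7. ]
shift now mm [-440.    64.     7.5]
```

View pics/b5.png

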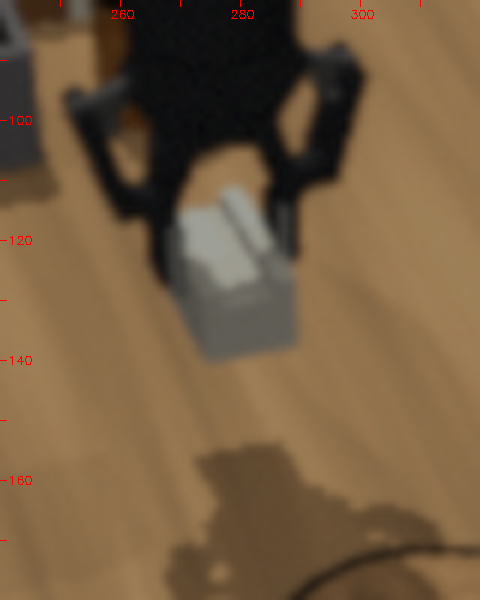

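The block is lifted level, with its near-bottom corner at (276,140). I'll move it to the pocket.

drive_tool(plan=[[0,0,0,0,0,0.119,0.2],[-0.03,0.008,0,0,0,0,0.2],[-0.03,0.008,0,0,0,0,0.2],[-0.03,0.008,0,0,0,0,0.2],[-0.03,0.008,0,0,0,0,0.2],[-0.03,0.008,0,0,0,0,0.2],[-0.03,0.008,0,0,0,0,0.2],[-0.03,0.008,0,0,0,0,0.2],[-0.03,0.008,0,0,0,0,0.2],[-0.03,0.008,0,0,0,0,0.2],[-0.03,0.008,0,0,0,0,0.2],[-0.03,0.008,0,0,0,0,0.2],[-0.03,0.008,0,0,0,0,0.2],[-0.03,0.008,0,0,0,0,0.2],[-0.02,0.006,0,0,0,0,0.2],[0,0,0,0,0,0,0.2],[0,0,0,0,0,0,0.2]])

```text
time: 5.93
ee_pos: [0.6354, -0.034, 0.0883]
tool_rot: [-2.293, -2.129, 0.028]
force: [-0.1, 0.8, -1.3]
gripper_width: 0.504
```

```bash
python3 -c "
from h import *
togo(.649,-.033,.06,-3.87)
"
```

```text
t 5.93 at [635.4 -34.   88.3] th -4.25 tilt [-0.021 -0.004] F [-0.1  0.8 -1.3] w 0.504
turn rv [-0.0211  0.0051 -0.0066]  shift after turn mm [ 1.9 13.5 28.3]
shift now mm [ 2.1 14.1 28. ]
```

drive_tool(plan=[[0.001,0.0067,0,-0.021,0.005,-0.006,0.2],[0.001,0.0067,0.008,0,0,0,0.2],[0,0,0.01,0,0,0,0.2],[0,0,0,0,0,0,0.2],[0,0,0,0,0,0,0.2]])

```text
time: 6.35
ee_pos: [0.649, -0.0293, 0.066]
tool_rot: [-2.291, -2.147, -0.001]
force: [0.3, -0.7, -1.1]
gripper_width: 0.499
```

```bash
python3 -c "
from h import *
togo(.649,-.033,.052,-3.87)
t=cam('top');s=cam('side')
crop(s,'b6.png',300,180,440,350,4);crop(t,'b7.png',280,150,440,260,5)
"
```

```text
t 6.35 at [649.  -29.3  66. ] th -3.71 tilt [-0.001  0.001] F [ 0.3 -0.7 -1.1] w 0.499
turn rv [-0.0006 -0.0012  0.0027]  shift after turn mm [-3.7  0.2 14. ]
shift now mm [-3.7  0.2 14. ]
```

View pics/b6.png

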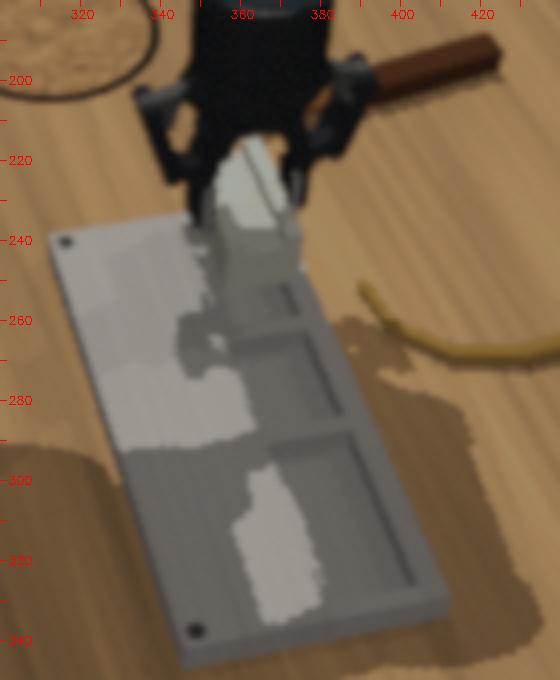

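View pics/b7.png

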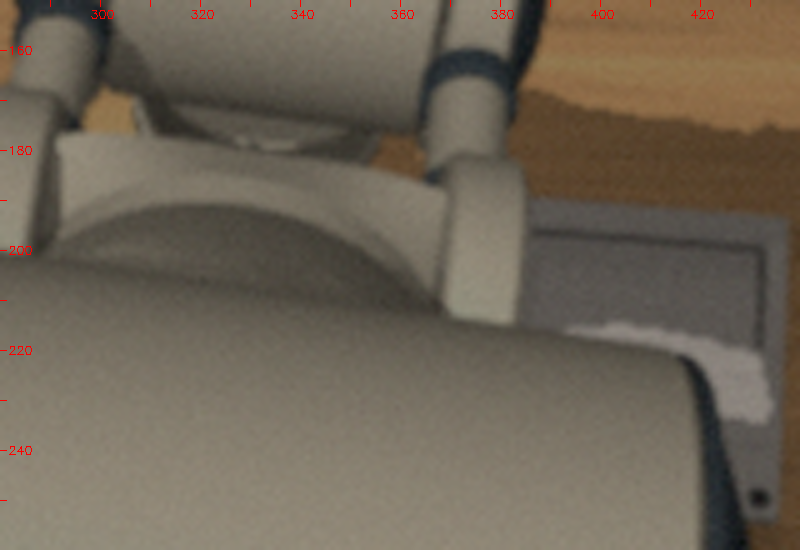

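The top view is hidden by the arm. The side view shows the block over the +y pocket, with its bottom front corners near (355,247) and (376,247). I'll correct y and descend.

drive_tool(plan=[[-0.0035,0,0.007,0,0,0.003,0.2],[0,0,0.006,0,0,0,0.2],[0,0,0,0,0,0,0.2],[0,0,0,0,0,0,0.2]])

```text
time: 6.78
ee_pos: [0.6486, -0.0329, 0.0525]
tool_rot: [-2.295, -2.144, -0.001]
force: [0.7, -0.3, -1.8]
gripper_width: 0.496
```

```bash
python3 -c "
from h import *
togo(.649,-.033,.031,-3.87)
s=cam('side')
crop(s,'b8.png',320,200,400,280,8)
"
```

```text
t 6.78 at [648.6 -32.9  52.5] th -3.88 tilt [-0.     0.001] F [ 0.7 -0.3 -1.8] w 0.496
turn rv [-0.0002 -0.0011 -0.0001]  shift after turn mm [-0.1  0.4 21.5]
shift now mm [-0.1  0.4 21.5]
```

View pics/b8.png

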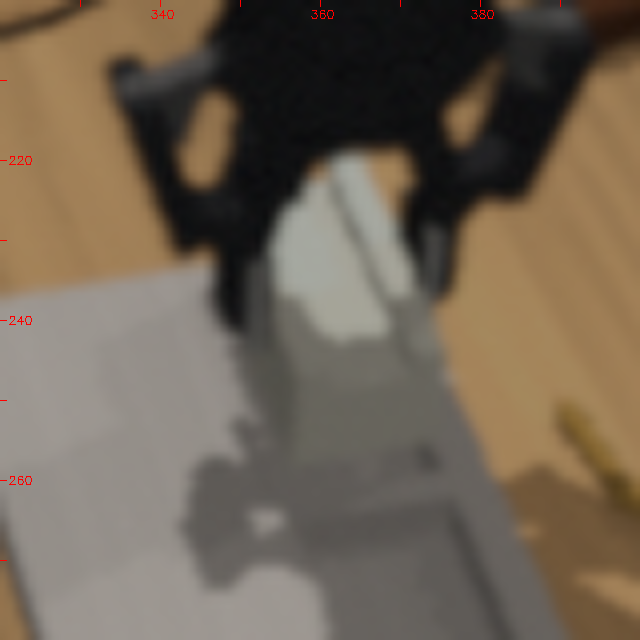

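drive_tool(plan=[[0,0,0.004,0,0,0,0.2],[0,0,0.004,0,0,0,0.2],[0,0,0.003,0,0,0,0.2],[0,0,0.002,0,0,0,0.2],[0,0,0,0,0,0,0.2]])

```text
time: 7.25
ee_pos: [0.649, -0.0348, 0.0412]
tool_rot: [2.294, 2.143, 0.001]
force: [-2.3, 3.6, 5.4]
gripper_width: 0.499
```

```bash
python3 -c "
from h import *
togo(.649,-.033,.031,-3.87)
"
```

```text
t 7.25 at [649.  -34.8  41.2] th -3.89 tilt [ 0.002 -0.001] F [-2.3  3.6  5.4] w 0.499
turn rv [ 0.002   0.0012 -0.0004]  shift after turn mm [ 1.8 -0.1 10.2]
shift now mm [ 1.8 -0.2 10.2]
```

drive_tool(plan=[[0.002,0,0.001,0,0,0,0.2],[0,0,0.003,0,0,0,0.2],[0,0,0.003,0,0,0,0.2],[0,0,0,0,0,0,0.2]])

```text
time: 7.58
ee_pos: [0.6489, -0.0364, 0.0378]
tool_rot: [2.292, 2.14, -0.002]
force: [-0.4, 1.9, 2.7]
gripper_width: 0.502
```

```bash
python3 -c "
from h import *
togo(.649,-.033,.031,-3.87)
s=cam('side')
crop(s,'b9.png',320,200,400,280,8)
"
```

```text
t 7.58 at [648.9 -36.4  37.8] th -3.93 tilt [ 0.003 -0.006] F [-0.4  1.9  2.7] w 0.502
turn rv [ 0.0035  0.0054 -0.0011]  shift after turn mm [ 3.4 -0.1  6.8]
shift now mm [ 3.5 -0.1  6.8]
```

View pics/b9.png

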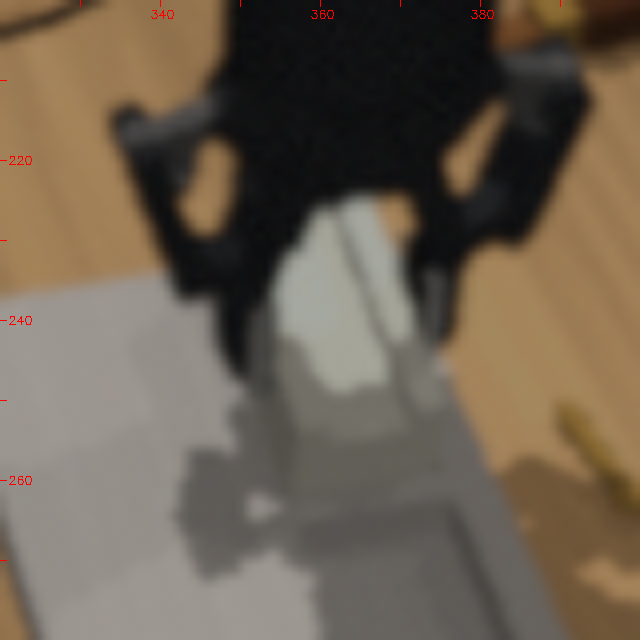

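drive_tool(plan=[[0.003,0,0,0.0035,0.005,0,0.2],[0,0,0,0,0,0,0.2]])

```text
time: 7.8
ee_pos: [0.6491, -0.034, 0.0382]
tool_rot: [2.296, 2.143, -0.001]
force: [-1.3, 1.6, 0.9]
gripper_width: 0.5
```

```bash
python3 -c "
from h import *
togo(.649,-.033,.031,-3.87)
"
```

```text
t 7.8 at [649.1 -34.   38.2] th -3.94 tilt [ 0.    -0.001] F [-1.3  1.6  0.9] w 0.5
turn rv [ 0.0005  0.0009 -0.0013]  shift after turn mm [ 1.  -0.2  7.2]
shift now mm [ 1.  -0.2  7.2]
```

drive_tool(plan=[[0.001,0,0.003,0,0,0,0.2],[0.0005,0,0.003,0,0,0,0.2],[0.0005,0,0.002,0,0,0,0.2],[0,0,0,0,0,0,0.2]])

```text
time: 8.13
ee_pos: [0.6489, -0.0348, 0.0357]
tool_rot: [2.293, 2.14, -0.003]
force: [-1.1, 0.4, -1.3]
gripper_width: 0.501
```

```bash
python3 -c "
from h import *
togo(.649,-.033,.031,-3.87)
s=cam('side')
crop(s,'b10.png',320,200,400,280,8)
"
```

```text
t 8.13 at [648.9 -34.8  35.7] th -3.96 tilt [ 0.002 -0.005] F [-1.1  0.4 -1.3] w 0.501
turn rv [ 0.0026  0.0048 -0.0015]  shift after turn mm [ 1.8 -0.1  4.7]
shift now mm [ 1.8 -0.1  4.7]
```

View pics/b10.png

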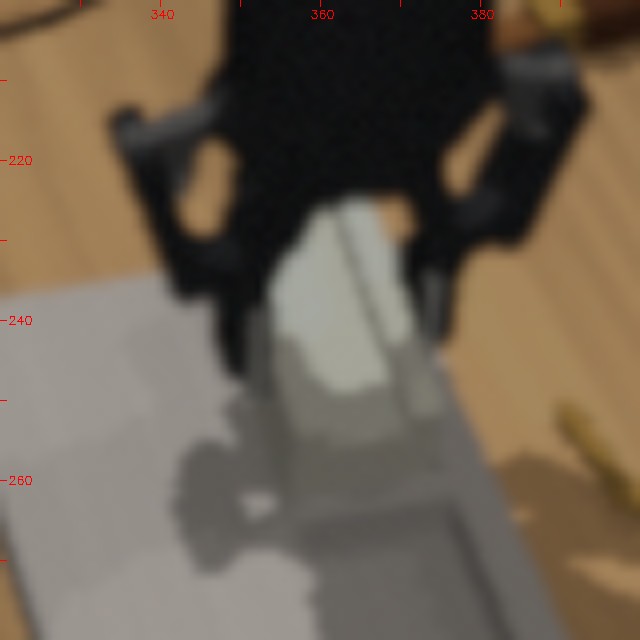

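drive_tool(plan=[[0.001,0,0.004,0.002,0.004,0,0.2],[0.001,0,0.004,0,0,0,0.2],[0,0,0.001,0,0,0,0.2],[0,0,0,0,0,0,0.2]])

```text
time: 8.52
ee_pos: [0.6488, -0.0351, 0.036]
tool_rot: [2.292, 2.14, -0.0]
force: [0.4, 0.2, -2.2]
gripper_width: 0.499
```

```bash
python3 -c "
from h import *
togo(.649,-.033,.031,-3.87)
s=cam('side')
crop(s,'b11.png',320,200,400,280,8)
"
```

```text
t 8.52 at [648.8 -35.1  36. ] th -3.94 tilt [ 0.004 -0.005] F [ 0.4  0.2 -2.2] w 0.499
turn rv [ 0.0043  0.0043 -0.0012]  shift after turn mm [2.1 0.  5. ]
shift now mm [ 2.2 -0.   5. ]
```

View pics/b11.png

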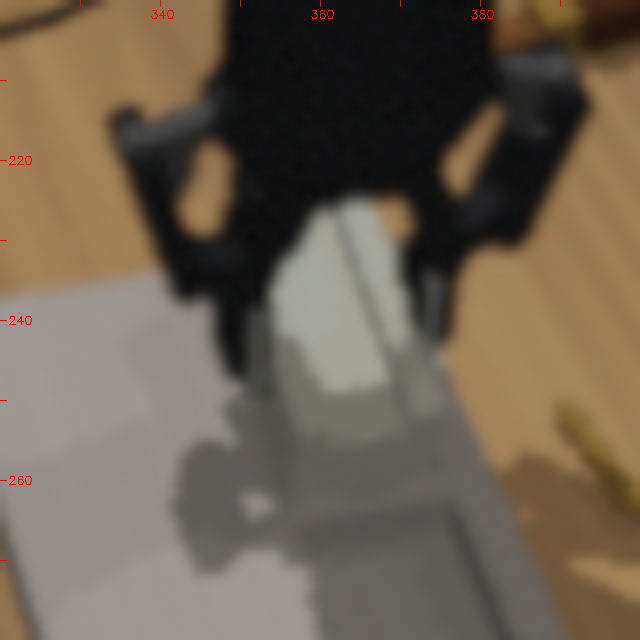

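```bash
python3 -c "
from h import *
s=cam('side');o,R,t=pose()
for z in(.004,.009):
  p=np.array([.6488,-.0335,z,np.radians(-3.9)])
  print(z,'top',proj(s,W(p,[(-.022,-.042,.036),(-.012,-.042,.036),(-.012,-.042,.028),(.012,-.042,.028),(.012,-.042,.036),(.022,-.042,.036),(-.022,-.042,.014),(.022,-.042,.014)])).round(1).tolist())
for zz in(.005,.009,.013,.018):print(zz,proj(s,[o['ee_pos']+R@[x,-.0225,zz] for x in(-.011,.011)]).round(1).tolist())
im=s['color'][225:275,340:390].astype(float);im=np.clip((im-60)*1.9,0,255)
cv2.imwrite('pics/b12.png',cv2.resize(im.astype(np.uint8),None,fx=12,fy=12,interpolation=cv2.INTER_CUBIC))
"
```

```text
0.004 top [[356.5, 255.3], [360.7, 254.6], [360.5, 257.0], [370.7, 255.3], [370.9, 252.9], [375.1, 252.1], [356.0, 262.0], [374.4, 258.9]]
0.009 top [[356.6, 253.8], [360.9, 253.0], [360.7, 255.5], [370.8, 253.8], [371.1, 251.3], [375.3, 250.6], [356.1, 260.5], [374.5, 257.3]]
0.005 [[352.6, 249.3], [350.0, 242.8]]
0.009 [[352.5, 250.5], [349.9, 244.0]]
0.013 [[352.4, 251.8], [349.8, 245.3]]
0.018 [[352.3, 253.3], [349.7, 246.8]]
```

View pics/b12.png

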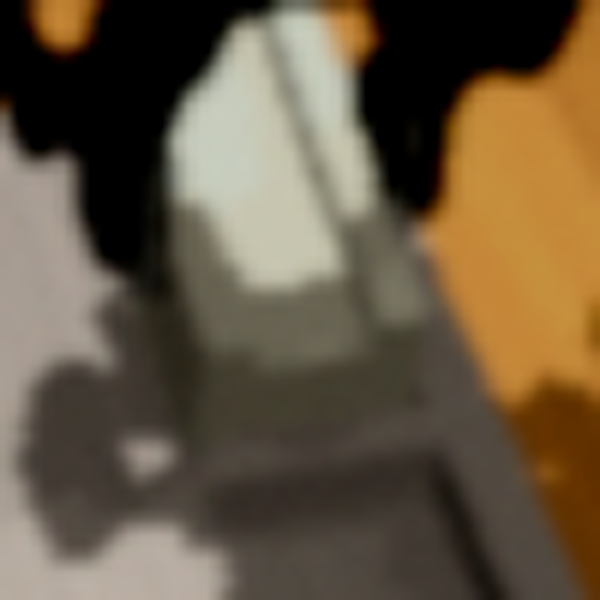

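The block looks nearly home: the right top corner is near (375,252), against 252.1 predicted when seated. I'll release and check.

drive_tool(plan=[[0,0,0,0,0,0,0.85],[0,0,0,0,0,0,0.85],[0,0,0,0,0,0,0.85],[0,0,0,0,0,0,0.85],[0,0,-0.02,0,0,0,0.85],[0,0,-0.03,0,0,0,0.85],[0,0,-0.03,0,0,0,0.85],[0,0,-0.03,0,0,0,0.85],[-0.02,-0.04,0,0,0,0,1],[-0.02,-0.04,0,0,0,0,1],[-0.02,-0.04,0,0,0,0,1],[-0.02,-0.04,0,0,0,0,1],[-0.02,-0.04,0,0,0,0,1],[0,0,0,0,0,0,1]])

```text
time: 9.78
ee_pos: [0.4508, -0.116, 0.146]
tool_rot: [2.284, 2.144, 0.002]
force: [1.0, 0.6, -0.2]
gripper_width: 1.001
```

```bash
python3 -c "
from h import *
togo(.428,-.0835,.10,17.6)
t=cam('top');s=cam('side')
crop(s,'c1.png',330,220,410,290,8);crop(t,'c2.png',280,170,440,270,5)
p=np.array([.6488,-.0335,.004,np.radians(-3.9)])
fit([t],'medium',p);fit([s],'medium',p);fit([t,s],'medium',p,fixz=False)
n=np.array([.6172,-.129,0,np.radians(-3.9)])
fit([t],'nest',n);fit([s],'nest',n)
"
```

```text
t 9.78 at [ 450.8 -116.   146. ] th -3.63 tilt [ 0.007 -0.005] F [ 1.   0.6 -0.2] w 1.001
turn rv [ 0.0064  0.0061 -0.3706]  shift after turn mm [ 37.9 -11.9  46. ]
shift now mm [ 31.2 -25.2  45.7]
medium p [648.47 -33.08   4.    -3.91] res [0.46 1.76 0.46 1.5 ]
medium p [648.29 -34.52   4.    -3.86] res [-0.91  1.61 -1.82  1.33]
medium p [649.66 -33.12  -0.92  -3.89] res [0.31 1.75 0.45 1.46 0.09 1.75 1.45]
nest p [ 617.03 -129.17    0.     -3.56] res [-0.15  0.22 -0.15  0.11 -0.14  0.04  0.02]
nest p [ 617.29 -126.7     0.     -4.2 ] res [-0.14  0.03 -0.21 -0.17  0.04 -0.13 -0.13]
```

View pics/c1.png

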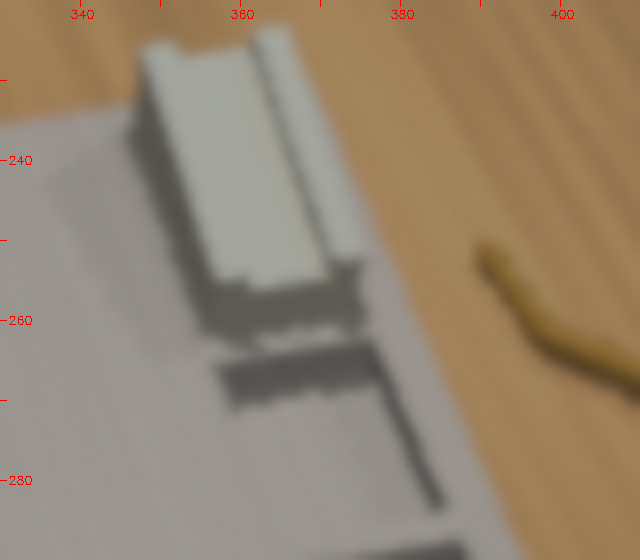

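View pics/c2.png

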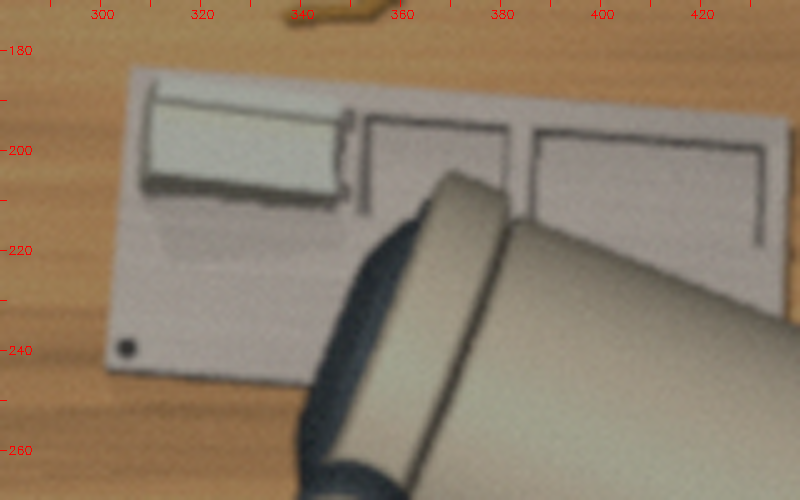

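```bash
cat >> h.py <<'E'
def overlay(d,name,segs,x0,y0,x1,y1,s):
    im=cv2.resize(d["color"][y0:y1,x0:x1],None,fx=s,fy=s,interpolation=cv2.INTER_CUBIC)
    for P,Q,c in segs:
        a,b=[((proj(d,X)[0]-[x0,y0]+.5)*s).astype(int) for X in(P,Q)]
        cv2.line(im,tuple(map(int,a)),tuple(map(int,b)),c,1,cv2.LINE_AA)
    cv2.imwrite("pics/"+name,im)
def wsegs(p,E,c=(0,0,255)):return [(W(p,A)[0],W(p,B)[0],c) for A,B in E]
E
python3 -c "
from h import *
t=cam('top');s=cam('side')
for z,c in((.004,1),):
  p=np.array([.6485,-.0338,z,np.radians(-3.9)]);n=np.array([.6172,-.128,0,np.radians(-3.9)])
  S=wsegs(p,box(-.022,.022,-.042,.042,.036))+wsegs(p,box(-.022,.022,-.042,.042,.014),(0,255,0))
  S+=wsegs(n,topdims('nest'),(255,0,0))
  overlay(s,'c3.png',S,330,215,410,290,8);overlay(t,'c4.png',S,295,175,375,225,8)
"
```

```text
(no output)
```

View pics/c3.png

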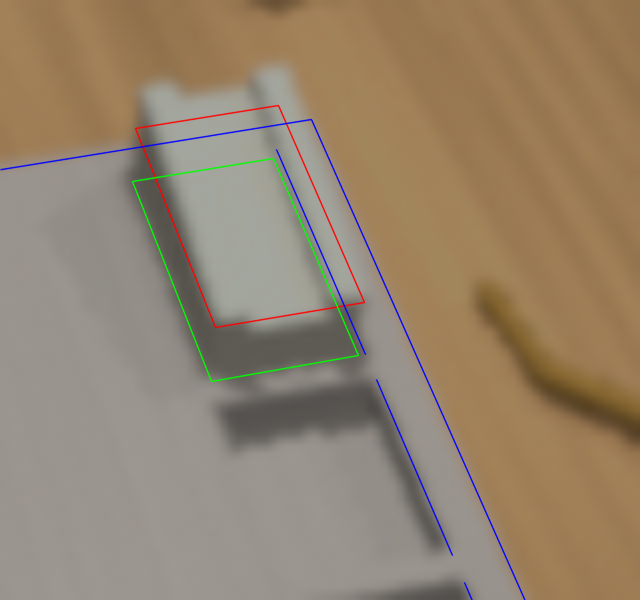

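View pics/c4.png

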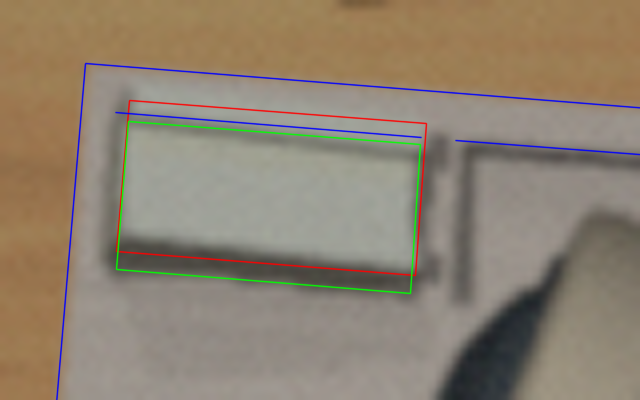

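The overlay shows the block is not seated: its +y end is about 14 mm too high, riding on the end wall, and the −y end is down. I'll regrasp it, set it flat on the deck in front of the pocket, measure it there and try again.

```bash
python3 -c "
from h import *
togo(.6488,-.035,.10,-3.9)
"
```

```text
t 9.98 at [ 458.6 -115.7  146.7] th -3.56 tilt [ 0.013 -0.007] F [-0.2  1.   0.6] w 1.001
turn rv [0.0138 0.006  0.0059]  shift after turn mm [ 93.4 184.2  46.7]
shift now mm [ 92.6 184.1  48.7]
```

drive_tool(plan=[[0.018,0.036,0.005,0.013,0.006,0.006,1],[0.018,0.036,0.005,0,0,0,1],[0.018,0.036,0.005,0,0,0,1],[0.018,0.036,0.005,0,0,0,1],[0.018,0.036,0.005,0,0,0,1],[0,0,0,0,0,0,1],[0,0,0,0,0,0,1],[0,0,0,0,0,0,1]])

```text
time: 10.65
ee_pos: [0.6561, -0.0286, 0.1183]
tool_rot: [2.287, 2.15, 0.005]
force: [-1.0, 0.3, -0.1]
gripper_width: 1.0
```

```bash
python3 -c "
from h import *
togo(.6488,-.035,.05,-3.9)
"
```

```text
t 10.65 at [656.1 -28.6 118.3] th -3.54 tilt [0.004 0.001] F [-1.   0.3 -0.1] w 1.0
turn rv [ 0.0038 -0.0007  0.0062]  shift after turn mm [-6.9 -6.8 68.3]
shift now mm [-6.9 -7.1 68.3]
```

drive_tool(plan=[[-0.007,-0.007,0.016,0.004,0,0.006,1],[0,0,0.02,0,0,0,1],[0,0,0.02,0,0,0,1],[0,0,0,0,0,0,1],[0,0,0,0,0,0,1]])

```text
time: 11.07
ee_pos: [0.6479, -0.0352, 0.0619]
tool_rot: [2.294, 2.145, 0.002]
force: [0.3, -0.6, 0.8]
gripper_width: 1.001
```

```bash
python3 -c "
from h import *
togo(.6488,-.035,.038,-3.9)
"
```

```text
t 11.07 at [647.9 -35.2  61.9] th -3.85 tilt [0.001 0.   ] F [ 0.3 -0.6  0.8] w 1.001
turn rv [ 0.0012 -0.0005  0.0009]  shift after turn mm [ 0.3  0.8 23.9]
shift now mm [ 0.3  0.8 23.9]
```

drive_tool(plan=[[0,0.001,0.012,0,0,0,1],[0,0,0.011,0,0,0,1],[0,0,0,0,0,0,1],[0,0,0,0,0,0,0.2],[0,0,0,0,0,0,0.2],[0,0,0,0,0,0,0.2],[0,0,0,0,0,0,0.2],[0,0,0,0,0,0,0.2],[0,0,0,0,0,0,0.2],[0,0,-0.02,0,0,0,0.2],[0,0,-0.02,0,0,0,0.2],[0,0,0,0,0,0,0.2],[0,0,0,0,0,0,0.2]])

```text
time: 12.15
ee_pos: [0.6483, -0.0356, 0.0826]
tool_rot: [2.294, 2.145, 0.002]
force: [-1.3, -0.1, -2.4]
gripper_width: 0.499
```

```bash
python3 -c "
from h import *
togo(.6488,-.035,.038,-3.9)
s=cam('side');crop(s,'d1.png',320,190,410,280,7)
"
```

```text
t 12.15 at [648.3 -35.6  82.6] th -3.86 tilt [0.001 0.   ] F [-1.3 -0.1 -2.4] w 0.499
turn rv [ 0.0014 -0.0002  0.0007]  shift after turn mm [ 0.6  0.5 44.6]
shift now mm [ 0.6  0.4 44.6]
```

View pics/d1.png

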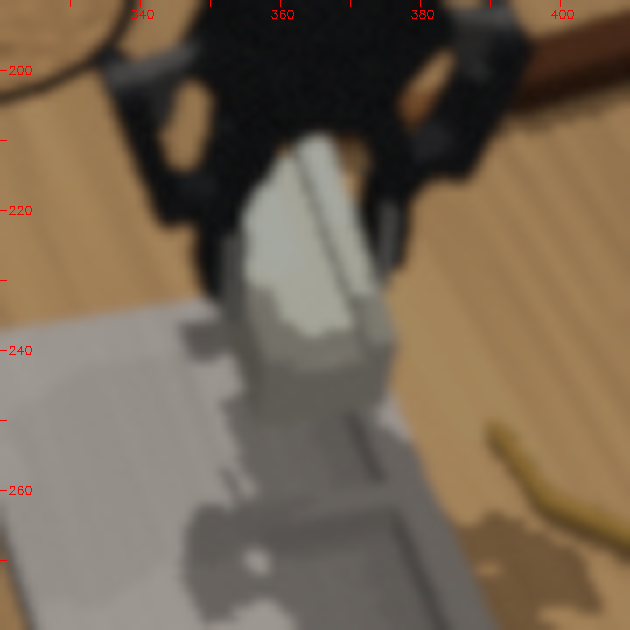

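drive_tool(plan=[[0,-0.032,0,0,0,0,0.2],[0,-0.031,0,0,0,0,0.2],[0,0,0.015,0,0,0,0.2],[0,0,0.01,0,0,0,0.2],[0,0,0.006,0,0,0,0.2],[0,0,0.005,0,0,0,0.2],[0,0,0.003,0,0,0,0.2],[0,0,0,0,0,0,0.2]])

```text
time: 12.87
ee_pos: [0.5857, -0.0288, 0.0444]
tool_rot: [2.293, 2.144, 0.01]
force: [-0.4, -0.1, -2.0]
gripper_width: 0.498
```

```bash
python3 -c "
from h import *
togo(.5858,-.0315,.045,-3.9)
s=cam('side');crop(s,'d2.png',310,190,400,280,7)
"
```

```text
t 12.87 at [585.7 -28.8  44.4] th -3.84 tilt [0.007 0.002] F [-0.4 -0.1 -2. ] w 0.498
turn rv [ 0.0065 -0.0027  0.001 ]  shift after turn mm [-2.7  0.3 -0.6]
shift now mm [-2.7  0.3 -0.6]
```

View pics/d2.png

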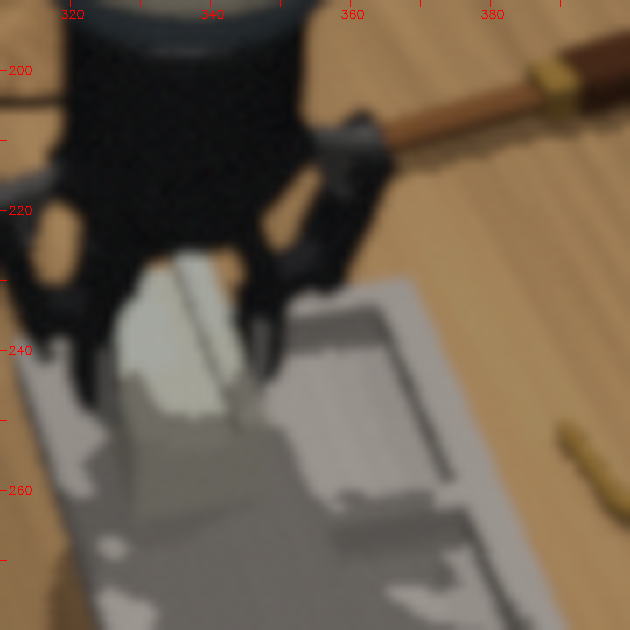

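drive_tool(plan=[[0,0,0,0,0,0,1],[0,0,0,0,0,0,1],[0,0,0,0,0,0,1],[0,0,0,0,0,0,1],[0,0,-0.025,0,0,0,1],[0,0,-0.03,0,0,0,1],[0,0,-0.03,0,0,0,1],[-0.03,-0.02,-0.01,0,0,0,1],[-0.03,-0.02,-0.01,0,0,0,1],[-0.03,-0.02,0,0,0,0,1],[-0.03,-0.02,0,0,0,0,1],[-0.03,-0.02,0,0,0,0,1],[-0.03,-0.01,0,0,0,0,1],[-0.03,0,0,0,0,0,1],[0,0,0,0,0,0,1]])

```text
time: 14.17
ee_pos: [0.4596, -0.2384, 0.1482]
tool_rot: [2.286, 2.149, 0.009]
force: [-0.3, -0.2, -0.0]
gripper_width: 1.001
```

```bash
python3 -c "
from h import *
togo(.5858,-.0315,.045,-3.9)
t=cam('top');s=cam('side')
p=np.array([.5858,-.0315,.018,np.radians(-3.9)])
n=np.array([.6172,-.129,0,np.radians(-3.9)])
n=fit([t,s],'nest',n,fixz=False)
m=fit([t],'medium',p);fit([s],'medium',p);fit([t,s],'medium',p,fixz=False)
S=wsegs(m,box(-.022,.022,-.042,.042,.036))+wsegs(m,box(-.022,.022,-.042,.042,0),(0,255,0))
S+=wsegs(n,topdims('nest'),(255,0,0))
overlay(s,'d3.png',S,300,215,400,290,7);overlay(t,'d4.png',S,295,175,445,265,5)
crop(t,'d5.png',295,175,375,255,8)
"
```

```text
t 14.17 at [ 459.6 -238.4  148.2] th -3.54 tilt [0.007 0.001] F [-0.3 -0.2 -0. ] w 1.001
turn rv [ 0.0065 -0.0015  0.0062]  shift after turn mm [215.  111.9 103.2]
shift now mm [214.1 112.5 104.2]
nest p [ 6.1709e+02 -1.2908e+02 -1.0000e-01 -3.9200e+00] res [-0.18  0.14 -0.07  0.02 -0.11 -0.07 -0.2   0.86 -0.    1.75 -0.24  0.01
 -0.04  0.04]
medium p [584.32 -21.1   18.    -3.78] res [-1.44  1.74 -1.43  1.48]
medium p [586.58 -17.71  18.   -12.4 ] res [0.02 1.37 0.02 1.29]
medium p [587.28 -20.39   4.59  -3.2 ] res [-1.75  1.75 -1.21  1.25  0.22  1.73  0.21  1.76]
```

View pics/d3.png

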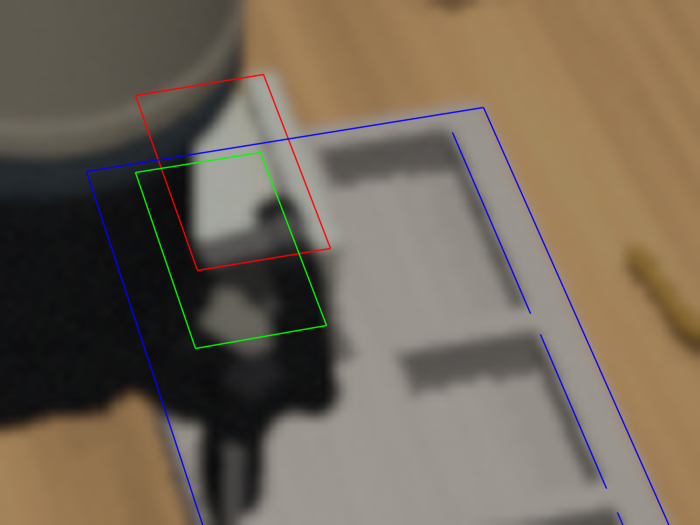

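View pics/d4.png

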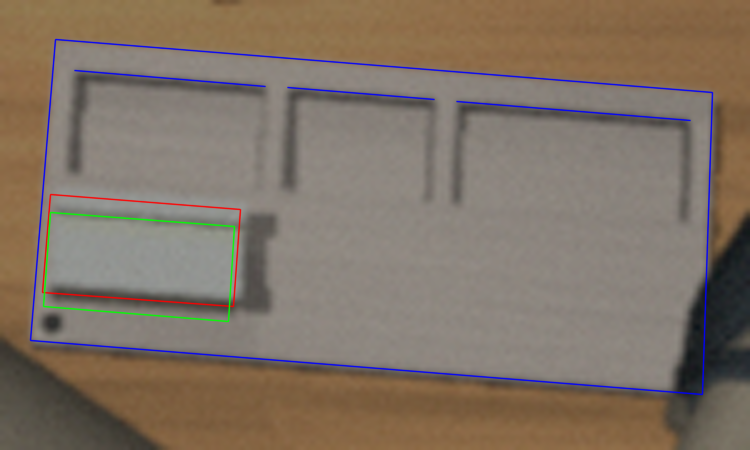

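View pics/d5.png

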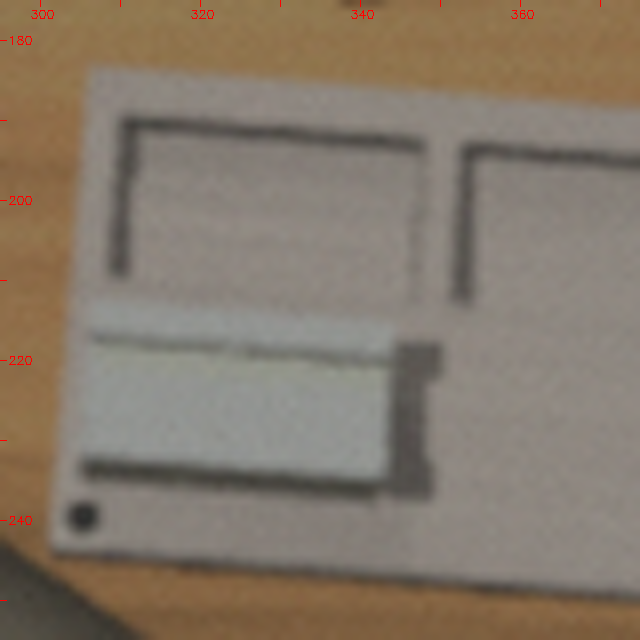

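The block now lies flat on the deck, spanning columns 306 to 344 against the pocket's 310.5 to 347.5. That puts it about 5 mm in +y of the TCP. A wide-angle lens error is possible, so I'll check how straight the bench edge appears.

```bash
python3 -c "
from h import *
t=cam('top');g=cv2.GaussianBlur(t['color'].astype(np.float32).mean(2),(0,0),1)
P=[]
for x in range(70,635,5):
  d=np.abs(np.diff(g[50:100,x-2:x+3].mean(1)));i=d.argmax()
  if 0<i<48:P.append((x,50+i+.5+.5*(d[i-1]-d[i+1])/(d[i-1]-2*d[i]+d[i+1])))
P=np.array(P);c=np.polyfit(P[:,0],P[:,1],1);r=P[:,1]-np.polyval(c,P[:,0]);print(np.round(r[::6],2),c)
c2=np.polyfit(P[:,0]-317,P[:,1],2);print(c2)
"
```

```text
[ 1.65 -0.1   0.19 -0.4  -0.26 -0.3   0.16 -0.26 -0.49 -0.59 -0.97 -0.59
 -0.53 -0.25  0.69 -0.19 -1.12 -0.85 -1.19] [1.78053096e-02 6.76292825e+01]
[-7.68071814e-06  1.83122370e-02  7.34695085e+01]
```

```bash
python3 -c "
from h import *
t=cam('top')
for y in(-.022,-.025,-.028):
  m=fit([t],'medium',[.583,y,.018,np.radians(-3.9)],r=2.5)
n=fit([t],'nest',[.6171,-.129,0,np.radians(-3.9)])
S=wsegs(m,box(-.022,.022,-.042,.042,.036))
e=[]
for y,l in((.010,.068),(.098,.088),(-.088,.108)):e+=box(.001,.049,y-l/2,y+l/2,.018)+[((.049,y-l/2,.004),(.049,y+l/2,.004)),((.001,y+l/2,.004),(.049,y+l/2,.004))]
S+=wsegs(n,e,(255,0,0))
overlay(t,'d6.png',S,295,175,395,245,8)
"
```

```text
medium p [584.29 -21.19  18.    -3.89] res [-1.59  1.73 -1.58  1.47]
medium p [584.31 -20.75  18.    -3.85] res [-1.44  1.73 -1.43  1.47]
medium p [584.34 -20.92  18.    -3.82] res [-1.41  1.77 -1.4   1.5 ]
nest p [ 617.19 -129.08    0.     -3.85] res [-0.07  0.19 -0.07 -0.03 -0.07 -0.06 -0.08]
```

View pics/d6.png

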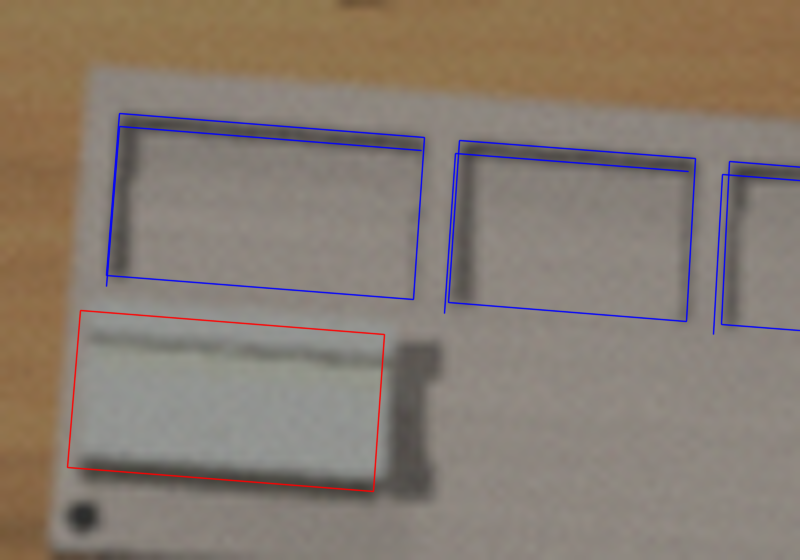

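```bash
python3 -c "
from h import *
togo(.5859,-.0233,.10,-3.9)
"
```

```text
t 14.37 at [ 459.8 -233.1  147.8] th -3.38 tilt [0.005 0.003] F [ 0.2 -0.1  0.3] w 1.004
turn rv [ 0.0045 -0.0038  0.0091]  shift after turn mm [217.9 111.5  47.8]
shift now mm [216.7 113.3  49.2]
```

drive_tool(plan=[[0.036,0.019,0,0.005,-0.004,0.009,1],[0.036,0.019,0,0,0,0,1],[0.036,0.019,0,0,0,0,1],[0.036,0.019,0,0,0,0,1],[0.036,0.019,0.008,0,0,0,1],[0.026,0.013,0.01,0,0,0,1],[0,0,0.01,0,0,0,1],[0,0,0.01,0,0,0,1],[0,0,0,0,0,0,1],[0,0,0,0,0,0,1]])

```text
time: 15.2
ee_pos: [0.5846, -0.0176, 0.1077]
tool_rot: [-2.285, -2.155, 0.0]
force: [0.0, -1.0, 0.3]
gripper_width: 0.999
```

```bash
python3 -c "
from h import *
togo(.5859,-.0233,.044,-3.9)
"
```

```text
t 15.2 at [584.6 -17.6 107.7] th -3.34 tilt [-0.  0.] F [ 0.  -1.   0.3] w 0.999
turn rv [-0.0003 -0.0002  0.0098]  shift after turn mm [-5.6  1.7 63.7]
shift now mm [-5.6  1.7 63.7]
```

drive_tool(plan=[[-0.0055,0.0017,0.012,0,0,0.01,1],[0,0,0.018,0,0,0,1],[0,0,0.018,0,0,0,1],[0,0,0,0,0,0,1],[0,0,0,0,0,0,1]])

```text
time: 15.62
ee_pos: [0.5854, -0.0283, 0.0583]
tool_rot: [2.302, 2.135, 0.001]
force: [-0.4, -0.2, -0.3]
gripper_width: 0.997
```

```bash
python3 -c "
from h import *
togo(.5859,-.0233,.044,-3.9)
"
```

```text
t 15.62 at [585.4 -28.3  58.3] th -4.32 tilt [ 0.002 -0.001] F [-0.4 -0.2 -0.3] w 0.997
turn rv [ 0.0016  0.0004 -0.0073]  shift after turn mm [ 5.   0.1 14.3]
shift now mm [ 5.   0.1 14.3]
```

drive_tool(plan=[[0.004,0,0,0,0,-0.007,1],[0,0,0,0,0,0,1],[0,0,0,0,0,0,1]])

```text
time: 15.87
ee_pos: [0.586, -0.0257, 0.0599]
tool_rot: [2.296, 2.14, 0.002]
force: [0.0, -0.7, 0.3]
gripper_width: 0.999
```

```bash
python3 -c "
from h import *
togo(.5859,-.0233,.044,-3.9)
"
```

```text
t 15.87 at [586.  -25.7  59.9] th -4.02 tilt [ 0.003 -0.001] F [ 0.  -0.7  0.3] w 0.999
turn rv [ 0.0027  0.0006 -0.0022]  shift after turn mm [ 2.4 -0.3 15.9]
shift now mm [ 2.4 -0.3 15.9]
```

drive_tool(plan=[[0.0022,0,0.008,0.002,0,-0.002,1],[0,0,0.007,0,0,0,1],[0,0,0,0,0,0,1],[0,0,0,0,0,0,1]])

```text
time: 16.2
ee_pos: [0.5873, -0.0232, 0.0451]
tool_rot: [2.293, 2.143, 0.003]
force: [1.2, -0.5, 1.5]
gripper_width: 0.999
```

```bash
python3 -c "
from h import *
togo(.5859,-.0233,.044,-3.9)
"
```

```text
t 16.2 at [587.3 -23.2  45.1] th -3.88 tilt [ 0.004 -0.001] F [ 1.2 -0.5  1.5] w 0.999
turn rv [0.0037 0.0009 0.0003]  shift after turn mm [-0.1 -1.4  1.1]
shift now mm [-0.1 -1.4  1.1]
```

Close and lift 25 mm.

drive_tool(plan=[[0,-0.001,0.001,0.003,0,0,1],[0,0,0,0,0,0,0.2],[0,0,0,0,0,0,0.2],[0,0,0,0,0,0,0.2],[0,0,0,0,0,0,0.2],[0,0,0,0,0,0,0.2],[0,0,0,0,0,0,0.2]])

```text
time: 16.78
ee_pos: [0.5862, -0.0231, 0.0445]
tool_rot: [2.295, 2.145, -0.001]
force: [0.5, 0.2, -2.0]
gripper_width: 0.499
```

```bash
python3 -c "
from h import *
togo(.5859,-.0233,.044,-3.9)
"
```

```text
t 16.78 at [586.2 -23.1  44.5] th -3.87 tilt [ 0.    -0.001] F [ 0.5  0.2 -2. ] w 0.499
turn rv [0.0003 0.0009 0.0006]  shift after turn mm [-0.2 -0.2  0.5]
shift now mm [-0.2 -0.2  0.5]
```

drive_tool(plan=[[0,0,-0.015,0,0,0,0.2],[0,0,-0.01,0,0,0,0.2],[0,0,0,0,0,0,0.2],[-0.003,0.03,0,0,0,0,0.2],[-0.003,0.03,0,0,0,0,0.2],[0,0,0,0,0,0,0.2],[0,0,0,0,0,0,0.2]])

```text
time: 17.37
ee_pos: [0.6458, -0.0332, 0.0694]
tool_rot: [-2.294, -2.144, 0.003]
force: [-0.0, 0.6, -2.0]
gripper_width: 0.496
```

```bash
python3 -c "
from h import *
togo(.6487,-.0332,.052,-3.9)
"
```

```text
t 17.37 at [645.8 -33.2  69.4] th -3.86 tilt [-0.002 -0.001] F [-0.   0.6 -2. ] w 0.496
turn rv [-0.0024  0.0007  0.0006]  shift after turn mm [ 0.1  2.9 17.4]
shift now mm [ 0.2  2.9 17.4]
```

drive_tool(plan=[[0,0.0027,0.006,-0.002,0,0,0.2],[0,0,0.008,0,0,0,0.2],[0,0,0,0,0,0,0.2],[0,0,0,0,0,0,0.2]])

```text
time: 17.7
ee_pos: [0.647, -0.0331, 0.0526]
tool_rot: [-2.294, -2.144, 0.003]
force: [0.1, 0.4, -1.4]
gripper_width: 0.5
```

```bash
python3 -c "
from h import *
togo(.6487,-.0332,.0305,-3.9)
s=cam('side')
im=s['color'][210:280,330:400].astype(float);im=np.clip((im-50)*1.8,0,255)
cv2.imwrite('pics/d7.png',cv2.resize(im.astype(np.uint8),None,fx=9,fy=9,interpolation=cv2.INTER_CUBIC))
"
```

```text
t 17.7 at [647.  -33.1  52.6] th -3.87 tilt [-0.002 -0.   ] F [ 0.1  0.4 -1.4] w 0.5
turn rv [-0.0022  0.0005  0.0006]  shift after turn mm [ 0.   1.7 22.1]
shift now mm [ 0.   1.7 22. ]
```

View pics/d7.png

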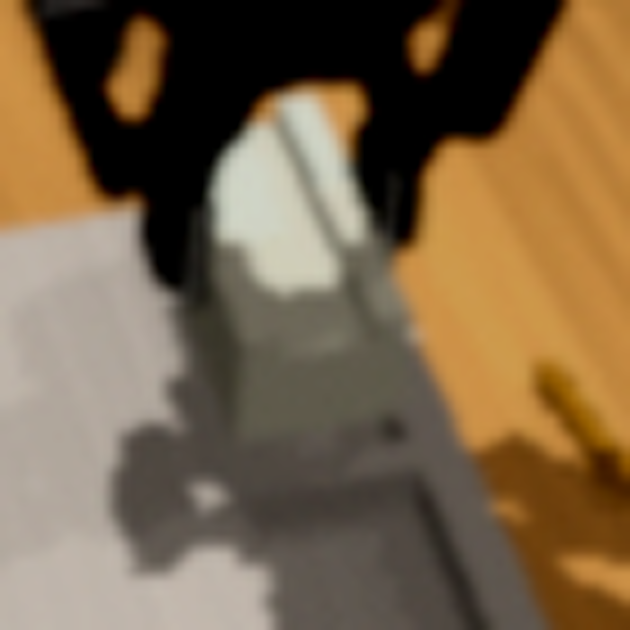

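drive_tool(plan=[[0,0.0015,0.004,-0.002,0,0,0.2],[0,0,0.005,0,0,0,0.2],[0,0,0.003,0,0,0,0.2],[0,0,0,0,0,0,0.2]])

```text
time: 18.08
ee_pos: [0.6476, -0.033, 0.0394]
tool_rot: [-2.295, -2.145, 0.002]
force: [-0.5, -0.3, -2.1]
gripper_width: 0.502
```

```bash
python3 -c "
from h import *
togo(.6487,-.0332,.0305,-3.9);print(ctrl.get_obs()['ft_torque'])
"
```

```text
t 18.08 at [647.6 -33.   39.4] th -3.86 tilt [-0.001 -0.   ] F [-0.5 -0.3 -2.1] w 0.502
turn rv [-0.001   0.0004  0.0007]  shift after turn mm [-0.2  1.1  8.9]
shift now mm [-0.2  1.1  8.9]
[ 0.00287797  0.06178158 -0.01573711]
```

drive_tool(plan=[[0,0.0005,0.004,0,0,0,0.2],[0,0,0.004,0,0,0,0.2],[0,0,0.002,0,0,0,0.2],[0,0,0,0,0,0,0.2]])

```text
time: 18.42
ee_pos: [0.6485, -0.033, 0.0305]
tool_rot: [2.294, 2.145, -0.0]
force: [0.6, -0.1, -2.2]
gripper_width: 0.495
```

```bash
python3 -c "
from h import *
togo(.6487,-.0332,.0305,-3.9);print(ctrl.get_obs()['ft_torque'])
"
```

```text
t 18.42 at [648.5 -33.   30.5] th -3.86 tilt [ 0.    -0.001] F [ 0.6 -0.1 -2.2] w 0.495
turn rv [0.0003 0.0006 0.0008]  shift after turn mm [-0.1  0.2 -0. ]
shift now mm [-0.1  0.2 -0. ]
[-0.01349777  0.01323742  0.01499912]
```

The block dropped in to z = 30.5 mm with no contact force. Now I'll release it and go to the short block.

drive_tool(plan=[[0,0,0,0,0,0,0.85],[0,0,0,0,0,0,0.85],[0,0,0,0,0,0,0.85],[0,0,0,0,0,0,0.85],[0,0,-0.02,0,0,0,0.85],[0,0,-0.03,0,0,0,0.85],[0,0,-0.03,0,0,0,0.85],[0,0,-0.02,0,0,0,0.85],[-0.006,-0.03,0,0,0,-0.1,1],[-0.006,-0.03,0,0,0,-0.1,1],[-0.006,-0.03,0,0,0,-0.1,1],[-0.006,-0.03,0,0,0,-0.07,1],[-0.006,-0.03,0,0,0,0,1],[0,0,0,0,0,0,1],[0,0,0,0,0,0,1]])

```text
time: 19.67
ee_pos: [0.4999, -0.0826, 0.134]
tool_rot: [1.834, 2.547, 0.002]
force: [1.0, -0.9, 0.7]
gripper_width: 1.003
```

```bash
python3 -c "
from h import *
togo(.428,-.0835,.06,17.6)
t=cam('top');s=cam('side')
n=np.array([.6172,-.1291,0,np.radians(-3.87)])
p=np.array([.6485,-.0332,.004,np.radians(-3.9)])
S=wsegs(p,box(-.022,.022,-.042,.042,.036))+wsegs(p,box(-.022,.022,-.042,.042,.014),(0,255,0))
overlay(s,'e1.png',S,330,215,410,290,8);overlay(t,'e2.png',S,295,175,375,225,8)
"
```

```text
t 19.67 at [499.9 -82.6 134. ] th 18.49 tilt [ 0.003 -0.001] F [ 1.  -0.9  0.7] w 1.003
turn rv [0.0026 0.0019 0.0156]  shift after turn mm [ 20.9 -68.8  74. ]
shift now mm [ 22.1 -68.6  73.8]
```

View pics/e1.png

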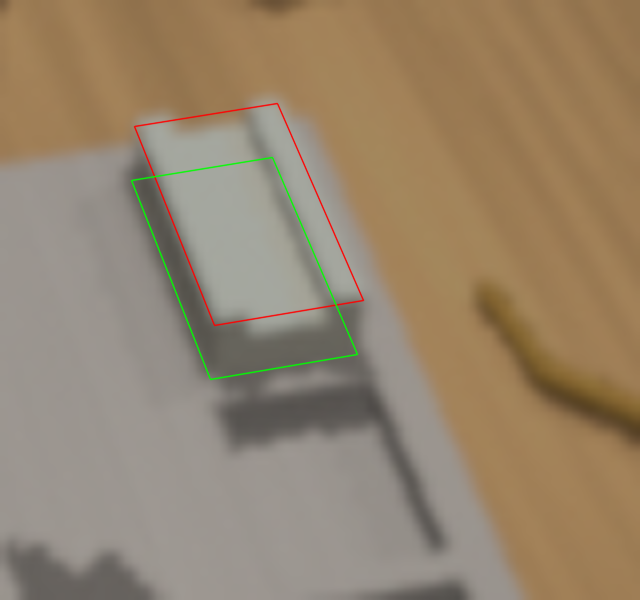

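View pics/e2.png

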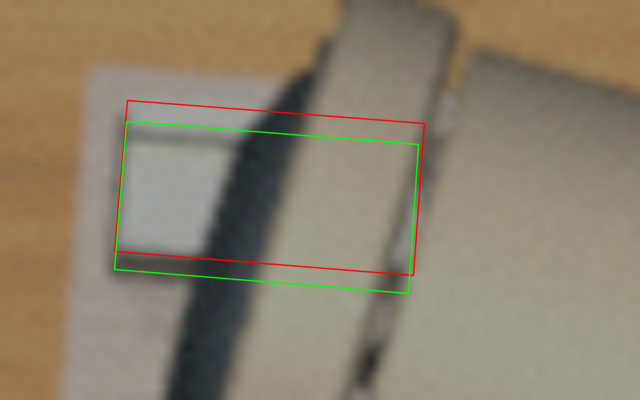

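The medium block is seated and matches the overlay in both views. Next is the short block.

drive_tool(plan=[[0.01,-0.034,0.01,0,0,0.012,1],[0.011,-0.034,0.01,0,0,0,1],[0,0,0.015,0,0,0,1],[0,0,0,0,0,0,1],[0,0,0,0,0,0,1]])

```text
time: 20.18
ee_pos: [0.4332, -0.0831, 0.098]
tool_rot: [1.844, 2.533, 0.005]
force: [0.1, 0.1, -0.4]
gripper_width: 0.997
```

```bash
python3 -c "
from h import *
togo(.428,-.0835,.026,17.55)
"
```

```text
t 20.18 at [433.2 -83.1  98. ] th 17.87 tilt [ 0.009 -0.002] F [ 0.1  0.1 -0.4] w 0.997
turn rv [0.0078 0.0051 0.0056]  shift after turn mm [ 1.2 -5.1 72. ]
shift now mm [ 1.6 -5.6 71.9]
```

drive_tool(plan=[[0.0014,-0.005,0.01,0.008,0.005,0.005,1],[0,0,0.016,0,0,0,1],[0,0,0.016,0,0,0,1],[0,0,0.01,0,0,0,1],[0,0,0,0,0,0,1],[0,0,0,0,0,0,1]])

```text
time: 20.68
ee_pos: [0.4354, -0.0842, 0.0441]
tool_rot: [1.851, 2.531, 0.003]
force: [-0.1, 0.2, -0.6]
gripper_width: 0.996
```

```bash
python3 -c "
from h import *
togo(.428,-.0835,.026,17.55)
s=cam('side');crop(s,'f1.png',220,220,320,310,7)
"
```

```text
t 20.68 at [435.4 -84.2  44.1] th 17.64 tilt [ 0.006 -0.002] F [-0.1  0.2 -0.6] w 0.996
turn rv [0.0048 0.0039 0.0015]  shift after turn mm [ 2.9 -6.8 18.1]
shift now mm [ 2.9 -6.9 18. ]
```

View pics/f1.png

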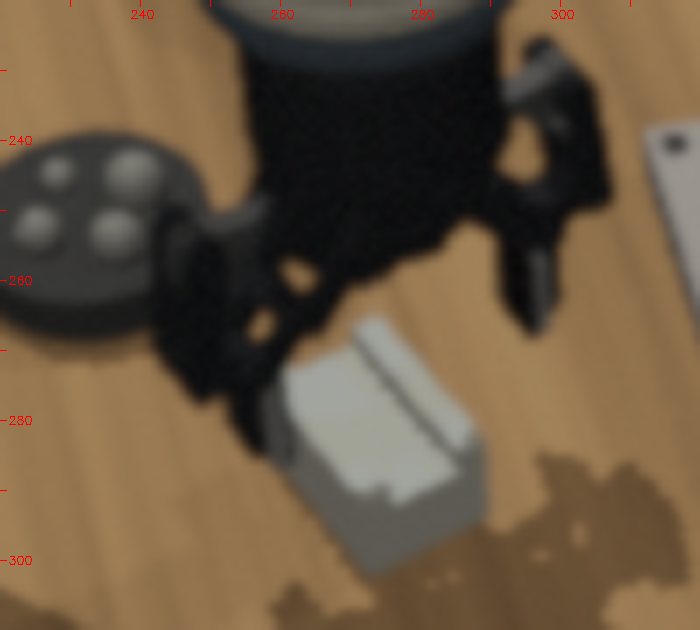

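drive_tool(plan=[[0.0025,-0.0065,0,0.005,0.004,0,1],[0,0,0,0,0,0,1],[0,0,0,0,0,0,1]])

```text
time: 20.98
ee_pos: [0.4291, -0.084, 0.0455]
tool_rot: [1.853, 2.535, 0.001]
force: [0.6, 0.4, 0.2]
gripper_width: 0.998
```

```bash
python3 -c "
from h import *
togo(.428,-.0835,.026,17.55)
"
```

```text
t 20.98 at [429.1 -84.   45.5] th 17.66 tilt [ 0.002 -0.001] F [0.6 0.4 0.2] w 0.998
turn rv [0.0015 0.0011 0.0019]  shift after turn mm [ 0.8 -0.9 19.5]
shift now mm [ 0.8 -1.  19.5]
```

drive_tool(plan=[[0.0008,-0.002,0.008,0,0,0,1],[0,-0.001,0.008,0,0,0,1],[0,0,0,0,0,0,1],[0,0,0,0,0,0,1]])

```text
time: 21.32
ee_pos: [0.4267, -0.0845, 0.0304]
tool_rot: [1.852, 2.532, 0.002]
force: [0.1, 0.7, 0.6]
gripper_width: 1.001
```

```bash
python3 -c "
from h import *
togo(.428,-.0835,.026,17.55)
"
```

```text
t 21.32 at [426.7 -84.5  30.4] th 17.64 tilt [ 0.005 -0.002] F [0.1 0.7 0.6] w 1.001
turn rv [0.0039 0.0029 0.0015]  shift after turn mm [0.6 1.5 4.4]
shift now mm [0.6 1.5 4.4]
```

drive_tool(plan=[[0.0006,0.0013,0.0045,0.004,0.003,0,1],[0,0,0,0,0,0,1],[0,0,0,0,0,0,0.2],[0,0,0,0,0,0,0.2],[0,0,0,0,0,0,0.2],[0,0,0,0,0,0,0.2],[0,0,0,0,0,0,0.2],[0,0,0,0,0,0,0.2]])

```text
time: 21.98
ee_pos: [0.4286, -0.0836, 0.0265]
tool_rot: [1.854, 2.536, 0.0]
force: [0.2, -0.3, -1.4]
gripper_width: 0.505
```

```bash
python3 -c "
from h import *
togo(.6488,-.1208,.10,-3.87)
s=cam('side');crop(s,'f2.png',220,220,320,310,7)
p=np.array([.428,-.0842,0,np.radians(17.6)])
S=wsegs(p,box(-.022,.022,-.032,.032,.036))+wsegs(p,box(-.022,.022,-.032,.032,0),(0,255,0))
overlay(s,'f3.png',S,220,220,320,310,7)
"
```

```text
t 21.98 at [428.6 -83.6  26.5] th 17.65 tilt [ 0. -0.] F [ 0.2 -0.3 -1.4] w 0.505
turn rv [5.000e-04 2.000e-04 3.756e-01]  shift after turn mm [-22.3 222.2 -73.5]
shift now mm [-102.2  198.6  -73.4]
```

View pics/f3.png

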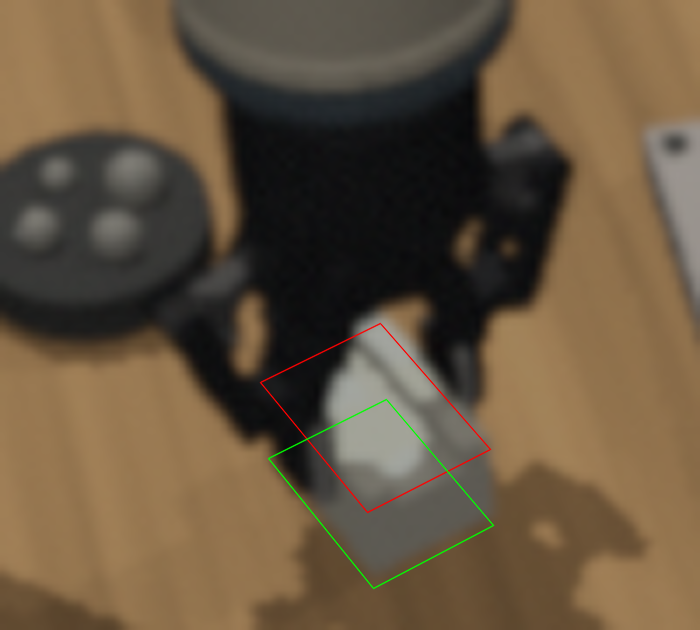

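```bash
python3 -c "
from h import *
s=cam('side')
def P(x,y,th,L,dy,z=0):
  p=np.array([x,y,z,np.radians(th)])
  return proj(s,W(p,[(-.022,-L/2+dy,0),(.022,-L/2+dy,0),(-.022,-L/2+dy,.036),(.022,-L/2+dy,.036)])).round(1).tolist()
for dy in(0,.003,.006):print('med',dy,P(.5642,.4041,2.9,.084,dy),'short',P(.4286,-.0836,17.65,.064,dy))
im=s['color'][270:310,260:300].astype(float);im=np.clip((im-40)*1.8,0,255)
cv2.imwrite('pics/f4.png',cv2.resize(im.astype(np.uint8),None,fx=14,fy=14,interpolation=cv2.INTER_CUBIC))
im=cv2.imread('pics/b3.png')[200:480,200:480];cv2.imwrite('pics/f5.png',cv2.resize(im,None,fx=2,fy=2))
"
```

```text
med 0 [[276.0, 165.3], [290.9, 162.2], [275.4, 154.8], [290.5, 151.7]] short [[273.1, 303.2], [290.3, 294.3], [272.2, 292.4], [289.7, 283.5]]
med 0.003 [[275.7, 164.7], [290.5, 161.6], [275.1, 154.2], [290.1, 151.1]] short [[272.4, 302.3], [289.5, 293.4], [271.4, 291.6], [289.0, 282.6]]
med 0.006 [[275.4, 164.1], [290.2, 161.0], [274.8, 153.6], [289.8, 150.5]] short [[271.7, 301.5], [288.8, 292.6], [270.7, 290.7], [288.2, 281.7]]
```

View pics/f4.png

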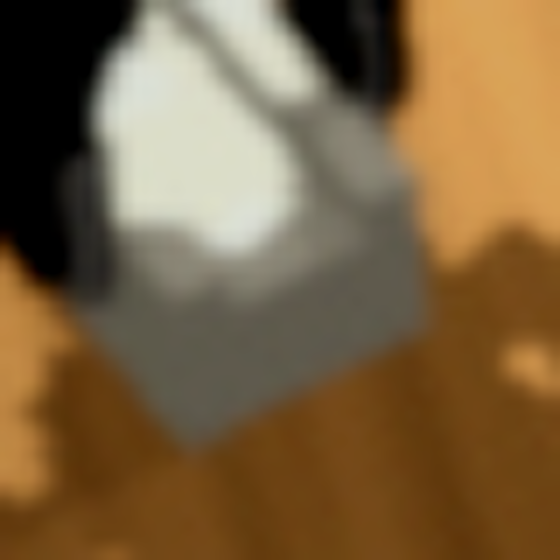

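View pics/f5.png

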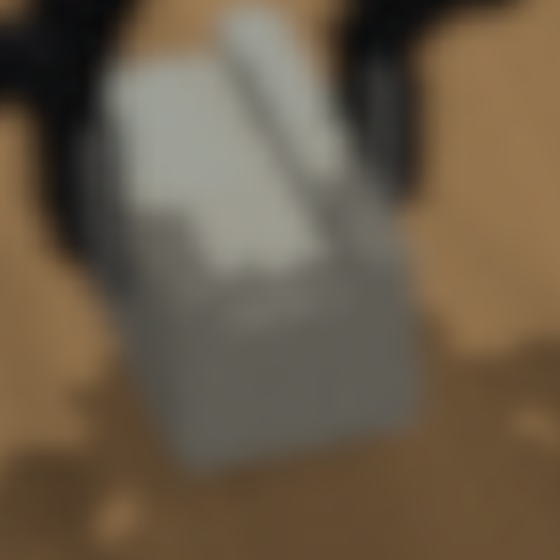

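drive_tool(plan=[[0,0,-0.02,0,0,0,0.2],[0,0,-0.03,0,0,0,0.2],[0,0,-0.02,0,0,0.094,0.2],[0,0,0,0,0,0.094,0.2],[0,0,0,0,0,0.094,0.2],[0,0,0,0,0,0.094,0.2],[-0.004,0.026,0,0,0,0,0.2],[-0.004,0.026,0,0,0,0,0.2],[-0.004,0.026,0,0,0,0,0.2],[-0.004,0.026,0,0,0,0,0.2],[-0.004,0.026,0,0,0,0,0.2],[-0.003,0.026,0,0,0,0,0.2],[0,0,0,0,0,0,0.2],[0,0,0,0,0,0,0.2]])

```text
time: 23.25
ee_pos: [0.5853, -0.1203, 0.0981]
tool_rot: [-2.313, -2.118, 0.004]
force: [-0.9, -0.3, -1.9]
gripper_width: 0.5
```

```bash
python3 -c "
from h import *
togo(.5859,-.1165,.046,-3.87)
s=cam('side');crop(s,'f6.png',290,200,400,310,6)
"
```

```text
t 23.25 at [ 585.3 -120.3   98.1] th -5.04 tilt [-0.005  0.002] F [-0.9 -0.3 -1.9] w 0.5
turn rv [-0.0053 -0.0014 -0.0203]  shift after turn mm [ 3.8  0.4 52.1]
shift now mm [ 3.7  0.6 52.1]
```

View pics/f6.png

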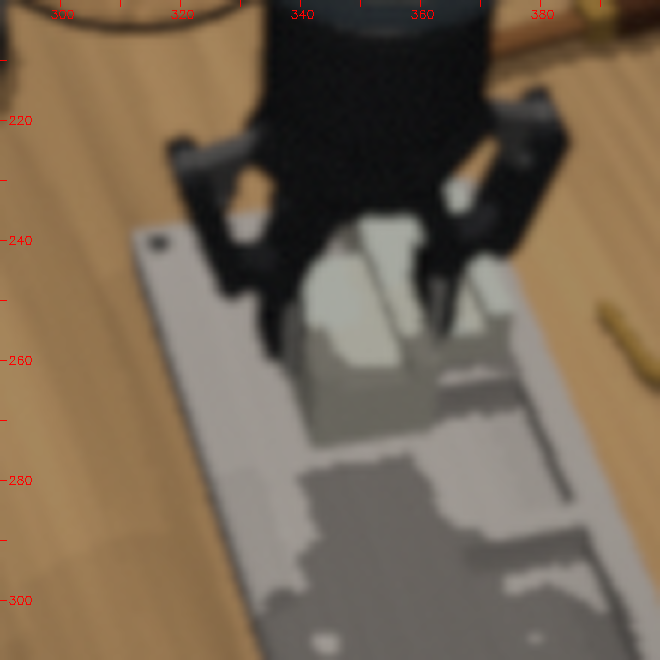

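drive_tool(plan=[[0.0035,0.0005,0.015,-0.005,-0.001,-0.02,0.2],[0,0,0.015,0,0,0,0.2],[0,0,0.012,0,0,0,0.2],[0,0,0,0,0,0,0.2],[0,0,0.005,0,0,0,0.2],[0,0,0,0,0,0,0.2]])

```text
time: 23.8
ee_pos: [0.5823, -0.1158, 0.0502]
tool_rot: [-2.294, -2.144, 0.001]
force: [-0.7, 0.3, -0.8]
gripper_width: 0.502
```

```bash
python3 -c "
from h import *
togo(.5859,-.1165,.046,-3.87)
"
```

```text
t 23.8 at [ 582.3 -115.8   50.2] th -3.86 tilt [-0.002  0.001] F [-0.7  0.3 -0.8] w 0.502
turn rv [-0.0018 -0.0007  0.0003]  shift after turn mm [-0.4  3.6  4.2]
shift now mm [-0.5  3.6  4.2]
```

drive_tool(plan=[[0,0.001,0.005,0,0,0,0.2],[0,0,0.001,0,0,0,0.2],[0,0,0,0,0,0,0.2]])

```text
time: 24.05
ee_pos: [0.5836, -0.116, 0.0451]
tool_rot: [-2.295, -2.145, 0.0]
force: [0.4, -0.1, -0.6]
gripper_width: 0.501
```

drive_tool(plan=[[0,0,0,0,0,0,1],[0,0,0,0,0,0,1],[0,0,0,0,0,0,1],[0,0,0,0,0,0,1],[0,0,-0.02,0,0,0,1],[0,0,-0.03,0,0,0,1],[0,0,-0.03,0,0,0,1],[0,0,-0.02,0,0,0,1],[-0.03,-0.02,0,0,0,0,1],[-0.03,-0.02,0,0,0,0,1],[-0.03,-0.02,0,0,0,0,1],[-0.03,-0.02,0,0,0,0,1],[-0.03,-0.02,0,0,0,0,1],[-0.03,-0.01,0,0,0,0,1],[-0.03,0,0,0,0,0,1],[0,0,0,0,0,0,1]])

```text
time: 25.38
ee_pos: [0.4569, -0.3256, 0.1539]
tool_rot: [2.283, 2.146, 0.004]
force: [-0.8, -0.7, -0.5]
gripper_width: 0.998
```

```bash
python3 -c "
from h import *
togo(.5859,-.1165,.045,-3.9)
t=cam('top')
m=fit([t],'short',[.583,-.1125,.018,np.radians(-3.9)],r=2.5)
n=fit([t],'nest',[.6171,-.129,0,np.radians(-3.9)])
S=wsegs(m,box(-.022,.022,-.032,.032,.036))
e=[]
for y,l in((.010,.068),(.098,.088),(-.088,.108)):e+=box(.001,.049,y-l/2,y+l/2,.018)
S+=wsegs(n,e,(255,0,0))
overlay(t,'g1.png',S,295,175,395,245,8)
crop(t,'g2.png',330,175,410,245,9)
"
```

```text
t 25.38 at [ 456.9 -325.6  153.9] th -3.54 tilt [ 0.007 -0.004] F [-0.8 -0.7 -0.5] w 0.998
turn rv [0.0074 0.0036 0.0063]  shift after turn mm [217.4 114.5 108.9]
shift now mm [217.1 115.  108.9]
short p [ 576.13 -110.63   18.     -3.9 ] res [ 0. -0.]
nest p [ 616.7  -128.83    0.     -2.75] res [-0.07  0.18 -0.07  0.81 -0.35  0.48  0.33]
```

View pics/g1.png

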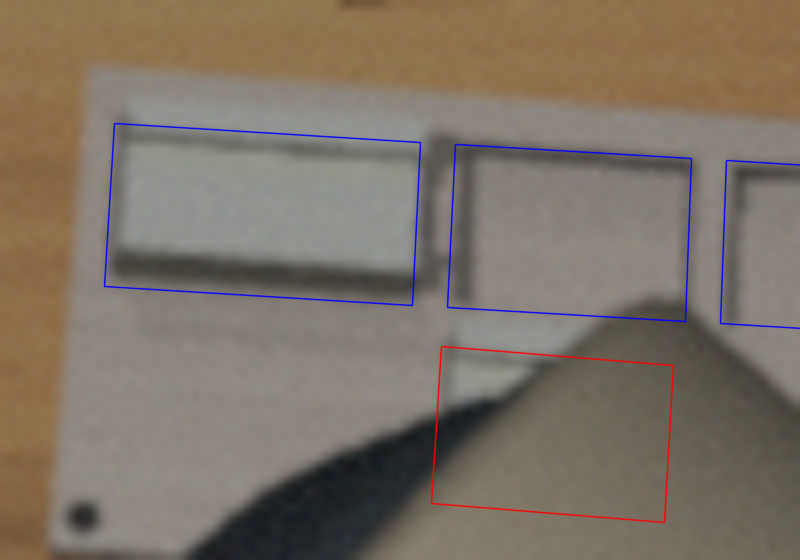

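View pics/g2.png

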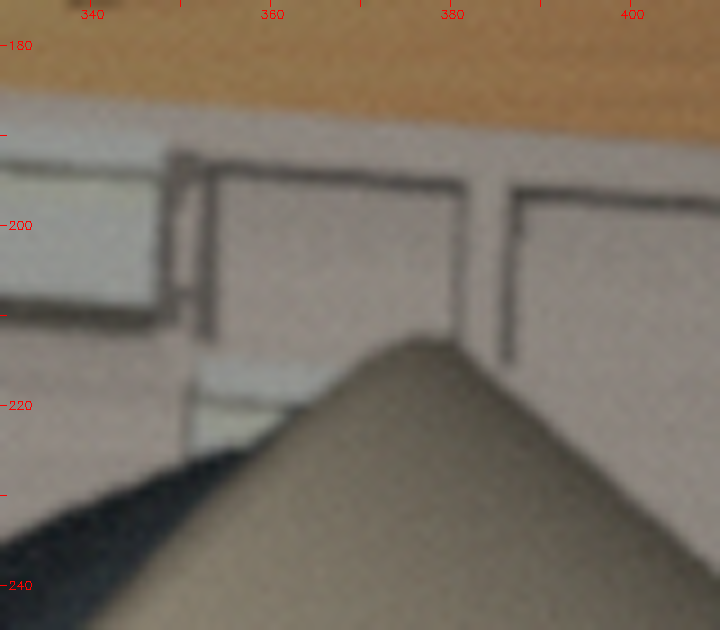

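drive_tool(plan=[[-0.035,0,0,0,0,0,1],[-0.035,0,0,0,0,0,1],[-0.035,0,0,0,0,0,1],[-0.035,0,0,0,0,0,1],[0,0,0,0,0,0,1]])

```text
time: 25.85
ee_pos: [0.4482, -0.4641, 0.1541]
tool_rot: [2.282, 2.153, 0.006]
force: [-1.1, 0.8, -0.3]
gripper_width: 0.998
```

```bash
python3 -c "
from h import *
t=cam('top')
crop(t,'g3.png',330,175,410,245,9)
n=fit([t],'nest',[.6171,-.129,0,np.radians(-3.9)])
m=fit([t],'short',[.5845,-.1135,.018,np.radians(-3.9)],r=2.5)
"
```

```text
nest p [ 616.63 -128.89    0.     -2.78] res [-0.12  0.08 -0.12  0.44 -0.38  0.5   0.3 ]
short p [ 584.61 -115.26   18.     -3.9 ] res [ 0.22 -0.03  0.22 -0.03]
```

View pics/g3.png

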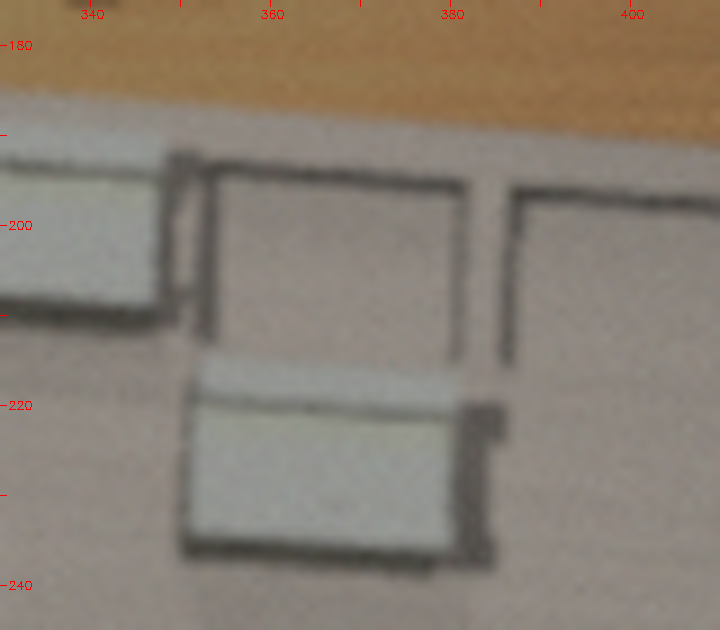

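```bash
python3 -c "
from h import *
togo(.5838,-.116,.10,-3.87)
"
```

```text
t 25.9 at [ 448.3 -461.3  153.7] th -3.32 tilt [0.005 0.001] F [ 0.1  0.2 -0.3] w 0.997
turn rv [ 0.0047 -0.0016  0.0095]  shift after turn mm [353.7 111.9  53.7]
shift now mm [352.5 115.   54.8]
```

drive_tool(plan=[[0.036,0.0115,0,0.005,-0.002,0.008,1],[0.036,0.0115,0,0,0,0,1],[0.036,0.0115,0,0,0,0,1],[0.036,0.0115,0,0,0,0,1],[0.036,0.0115,0,0,0,0,1],[0.036,0.0115,0,0,0,0,1],[0.036,0.0115,0,0,0,0,1],[0.036,0.0115,0.01,0,0,0,1],[0.035,0.0115,0.015,0,0,0,1],[0.02,0.008,0.01,0,0,0,1],[0,0,0,0,0,0,1],[0,0,0,0,0,0,1],[0,0,0,0,0,0,1]])

```text
time: 26.98
ee_pos: [0.5824, -0.0944, 0.1181]
tool_rot: [-2.282, -2.153, 0.0]
force: [0.5, -0.1, 0.7]
gripper_width: 0.996
```

```bash
python3 -c "
from h import *
togo(.5838,-.116,.08,-3.87)
"
```

```text
t 26.98 at [582.4 -94.4 118.1] th -3.33 tilt [-0.003  0.003] F [ 0.5 -0.1  0.7] w 0.996
turn rv [-0.0035 -0.003   0.0095]  shift after turn mm [-21.4   2.8  38.1]
shift now mm [-21.6   2.7  38. ]
```

drive_tool(plan=[[-0.02,0.002,0.01,-0.003,-0.003,0.006,1],[0,0,0,0,0,0,1],[0,0,0,0,0,0,1],[0,0,0,0,0,0,1]])

```text
time: 27.32
ee_pos: [0.5819, -0.1161, 0.1095]
tool_rot: [2.293, 2.147, 0.0]
force: [-0.5, 0.6, -0.1]
gripper_width: 1.0
```

```bash
python3 -c "
from h import *
togo(.5838,-.116,.06,-3.87)
"
```

```text
t 27.32 at [ 581.9 -116.1  109.5] th -3.76 tilt [ 0. -0.] F [-0.5  0.6 -0.1] w 1.0
turn rv [0.0004 0.0003 0.0019]  shift after turn mm [ 0.2  1.9 49.5]
shift now mm [ 0.2  1.8 49.5]
```

drive_tool(plan=[[0,0.0018,0.015,0,0,0.002,1],[0,0,0.016,0,0,0,1],[0,0,0.016,0,0,0,1],[0,0,0,0,0,0,1],[0,0,0,0,0,0,1]])

```text
time: 27.73
ee_pos: [0.5843, -0.1178, 0.0645]
tool_rot: [2.296, 2.138, 0.004]
force: [0.4, -0.6, 0.6]
gripper_width: 0.999
```

```bash
python3 -c "
from h import *
togo(.5838,-.116,.0445,-3.87)
"
```

```text
t 27.73 at [ 584.3 -117.8   64.5] th -4.07 tilt [ 0.005 -0.001] F [ 0.4 -0.6  0.6] w 0.999
turn rv [ 0.0047  0.001  -0.0035]  shift after turn mm [ 1.8 -0.6 20. ]
shift now mm [ 1.8 -0.7 20. ]
```

drive_tool(plan=[[0.0015,0,0.01,0.005,0.001,-0.003,1],[0,0,0.008,0,0,0,1],[0,0,0,0,0,0,1],[0,0,0,0,0,0,1]])

```text
time: 28.07
ee_pos: [0.5853, -0.1165, 0.0475]
tool_rot: [2.295, 2.143, 0.001]
force: [-0.3, -0.4, 0.4]
gripper_width: 0.998
```

```bash
python3 -c "
from h import *
togo(.5838,-.116,.0445,-3.87)
"
```

```text
t 28.07 at [ 585.3 -116.5   47.5] th -3.9 tilt [ 0.002 -0.001] F [-0.3 -0.4  0.4] w 0.998
turn rv [ 0.0019  0.0005 -0.0006]  shift after turn mm [ 0.4 -1.6  3. ]
shift now mm [ 0.4 -1.6  3. ]
```

drive_tool(plan=[[0.0004,-0.0013,0.003,0.002,0,0,1],[0,0,0,0,0,0,1],[0,0,0,0,0,0,0.2],[0,0,0,0,0,0,0.2],[0,0,0,0,0,0,0.2],[0,0,0,0,0,0,0.2],[0,0,0,0,0,0,0.2],[0,0,0,0,0,0,0.2]])

```text
time: 28.73
ee_pos: [0.5846, -0.1161, 0.0458]
tool_rot: [2.294, 2.143, 0.001]
force: [0.6, 0.3, -1.6]
gripper_width: 0.502
```

```bash
python3 -c "
from h import *
togo(.6423,-.1215,.07,-3.87)
"
```

```text
t 28.73 at [ 584.6 -116.1   45.8] th -3.9 tilt [ 0.001 -0.001] F [ 0.6  0.3 -1.6] w 0.502
turn rv [ 0.0015  0.001  -0.0004]  shift after turn mm [ -1.5  57.9 -24.2]
shift now mm [ -1.5  58.  -24.1]
```

drive_tool(plan=[[0,0,-0.015,0,0,0,0.2],[0,0,-0.01,0,0,0,0.2],[0,0,0,0,0,0,0.2],[-0.0007,0.028,0,0,0,0,0.2],[-0.0008,0.028,0,0,0,0,0.2],[0,0,0,0,0,0,0.2],[0,0,0,0,0,0,0.2]])

```text
time: 29.32
ee_pos: [0.6407, -0.1212, 0.0708]
tool_rot: [-2.296, -2.144, 0.001]
force: [-0.1, 0.4, -1.7]
gripper_width: 0.499
```

```bash
python3 -c "
from h import *
togo(.6426,-.1215,.053,-3.87)
"
```

```text
t 29.32 at [ 640.7 -121.2   70.8] th -3.92 tilt [-0.001 -0.   ] F [-0.1  0.4 -1.7] w 0.499
turn rv [-0.0008  0.0004 -0.0008]  shift after turn mm [-0.2  1.9 17.8]
shift now mm [-0.2  1.9 17.8]
```

drive_tool(plan=[[-0.0002,0.0025,0.008,0,0,0,0.2],[0,0,0.008,0,0,0,0.2],[0,0,0,0,0,0,0.2],[0,0,0,0,0,0,0.2]])

```text
time: 29.65
ee_pos: [0.6414, -0.1212, 0.0518]
tool_rot: [-2.294, -2.143, 0.003]
force: [0.4, 0.5, -1.0]
gripper_width: 0.498
```

```bash
python3 -c "
from h import *
togo(.6426,-.1215,.0318,-3.87)
"
```

```text
t 29.65 at [ 641.4 -121.2   51.8] th -3.92 tilt [-0.003  0.   ] F [ 0.4  0.5 -1. ] w 0.498
turn rv [-0.003  -0.     -0.0009]  shift after turn mm [-0.2  1.2 20. ]
shift now mm [-0.2  1.3 20. ]
```

drive_tool(plan=[[-0.0002,0.0015,0.004,-0.003,0,0,0.2],[0,0.0003,0.004,0,0,0,0.2],[0,0,0.003,0,0,0,0.2],[0,0,0,0,0,0,0.2]])

```text
time: 29.98
ee_pos: [0.6419, -0.1215, 0.0392]
tool_rot: [-2.295, -2.143, 0.001]
force: [-0.7, 1.0, -1.7]
gripper_width: 0.499
```

```bash
python3 -c "
from h import *
togo(.6426,-.1215,.0318,-3.87)
"
```

```text
t 29.98 at [ 641.9 -121.5   39.2] th -3.94 tilt [-0.001  0.   ] F [-0.7  1.  -1.7] w 0.499
turn rv [-0.0015 -0.0004 -0.0011]  shift after turn mm [0.  0.7 7.4]
shift now mm [0.  0.7 7.4]
```

drive_tool(plan=[[0,0.0005,0.004,0,0,0,0.2],[0,0,0.003,0,0,0,0.2],[0,0,0.0015,0,0,0,0.2],[0,0,0,0,0,0,0.2]])

```text
time: 30.32
ee_pos: [0.6428, -0.1216, 0.0318]
tool_rot: [-2.296, -2.144, 0.0]
force: [-1.1, 0.3, -1.2]
gripper_width: 0.496
```

```bash
python3 -c "
from h import *
togo(.6426,-.1215,.0318,-3.87)
"
```

```text
t 30.32 at [ 642.8 -121.6   31.8] th -3.93 tilt [-0.  0.] F [-1.1  0.3 -1.2] w 0.496
turn rv [-0.0001 -0.     -0.0011]  shift after turn mm [ 0.1 -0.2 -0. ]
shift now mm [ 0.1 -0.2 -0. ]
```

drive_tool(plan=[[0,0,0,0,0,0,0.85],[0,0,0,0,0,0,0.85],[0,0,0,0,0,0,0.85],[0,0,0,0,0,0,0.85],[0,0,-0.02,0,0,0,0.85],[0,0,-0.03,0,0,0,0.85],[0,0,-0.03,0,0,0,0.85],[0,0,-0.03,0,0,0,0.85],[0.036,-0.025,0,0,0,0,1],[0.036,-0.025,0,0,0,0,1],[0.036,-0.025,0,0,0,0,1],[0.036,-0.025,0,0,0,0,1],[0.036,-0.025,0,0,0,0,1],[0.036,-0.025,0,0,0,0,1],[0.036,-0.025,0,0,0,0,1],[0.036,-0.025,0,0,0,0,1],[0.036,-0.025,0,0,0,0,1],[0,0,0,0,0,0,1]])

```text
time: 31.82
ee_pos: [0.4482, 0.2045, 0.1456]
tool_rot: [2.3, 2.133, 0.008]
force: [-0.1, -0.9, -0.4]
gripper_width: 1.003
```

```bash
python3 -c "
from h import *
togo(.6426,-.1215,.0318,-3.87)
t=cam('top');s=cam('side')
cv2.imwrite('pics/h0.png',t['color'])
n=np.array([.6172,-.1291,0,np.radians(-3.87)])
S=[]
for x,y,L in((.6485,-.0332,.084),(.6428,-.1213,.064)):
  p=np.array([x,y,.004,np.radians(-3.9)])
  S+=wsegs(p,box(-.022,.022,-L/2,L/2,.036))+wsegs(p,box(-.022,.022,-L/2,L/2,.014),(0,255,0))
overlay(s,'h1.png',S,330,215,420,310,7);overlay(t,'h2.png',S,295,175,395,225,8)
fit([t],'edge',[.4065,-.355,0,np.radians(24.9)]);fit([t],'rod',[.558,-.42,0,np.radians(36.15)])
fit([s],'edge',[.4065,-.352,0,np.radians(24.9)]);fit([s],'rod',[.558,-.42,0,np.radians(36.15)])
"
```

```text
t 31.82 at [448.2 204.5 145.6] th -4.32 tilt [ 0.007 -0.   ] F [-0.1 -0.9 -0.4] w 1.003
turn rv [ 0.0071 -0.0004 -0.0078]  shift after turn mm [-312.1  216.   113.8]
shift now mm [-310.5  217.6  115.2]
edge p [ 407.61 -356.16    0.     24.9 ] res [0.64 0.   0.61]
rod p [ 558.44 -420.83    0.     36.15] res [0.25 0.49 0.23 0.49]
edge p [ 407.09 -350.91    0.     24.88] res [-0.15  0.08 -0.19  0.07]
rod p [ 557.92 -418.85    0.     36.13] res [0.42 0.27 0.59 0.26]
```

View pics/h0.png

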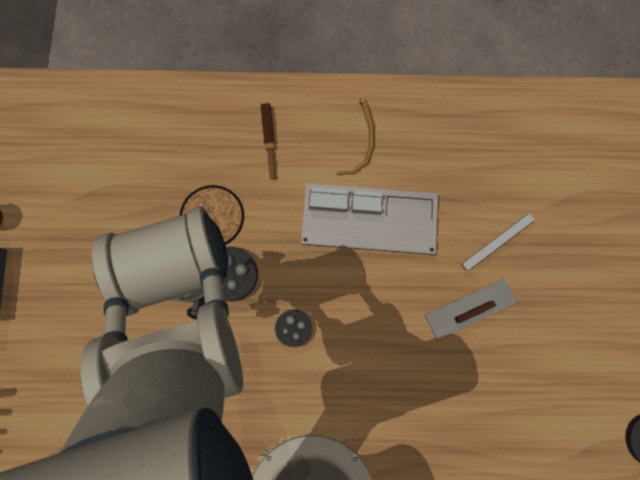

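View pics/h1.png

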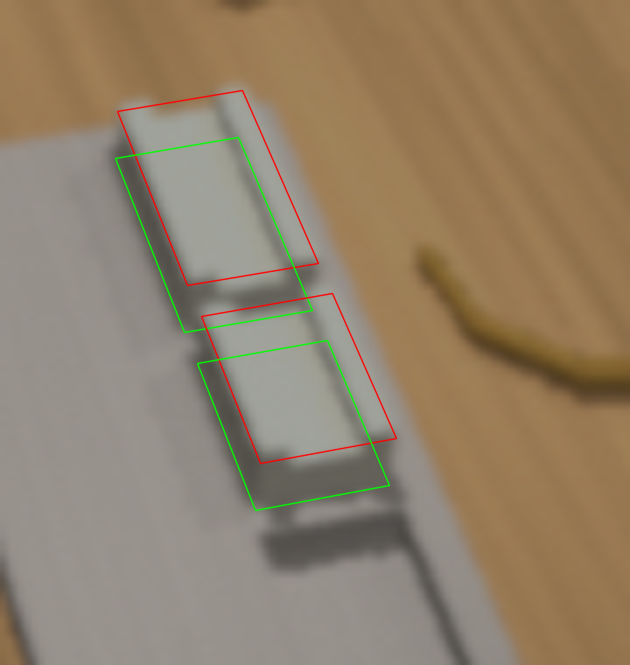

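View pics/h2.png

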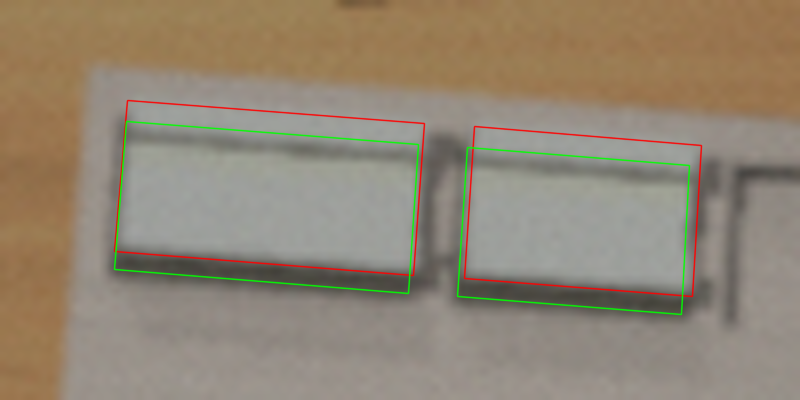

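Both blocks match the seated overlays. The straightedge and the rod have not moved. Going for the straightedge rib.

drive_tool(plan=[[0,0,0,0.007,0,-0.102,1],[0,0,0,0,0,-0.102,1],[0,0,0,0,0,-0.102,1],[0,0,0,0,0,-0.102,1],[0,0,0,0,0,-0.102,1],[-0.035,-0.02,0,0,0,0,1],[-0.035,-0.02,0,0,0,0,1],[-0.035,-0.02,0,0,0,0,1],[-0.035,-0.02,0,0,0,0,1],[-0.035,-0.02,0,0,0,0,1],[-0.035,-0.02,0,0,0,0,1],[-0.035,-0.02,0,0,0,0,1],[-0.035,-0.02,0,0,0,0,1],[-0.035,-0.02,0,0,0,0,1],[-0.035,-0.02,0,0,0,0,1],[-0.035,-0.02,0,0,0,0,1],[-0.035,-0.02,0,0,0,0,1],[-0.03,-0.02,0,0,0,0,1],[0,0,0,0,0,0,1],[0,0,0,0,0,0,1]])

```text
time: 33.58
ee_pos: [0.4171, -0.3508, 0.1471]
tool_rot: [1.678, 2.634, 0.002]
force: [1.1, 0.7, 0.1]
gripper_width: 0.998
```

```bash
python3 -c "
from h import *
togo(.3998,-.357,.08,24.9)
"
```

```text
t 33.58 at [ 417.1 -350.8  147.1] th 25.02 tilt [ 0.017 -0.009] F [1.1 0.7 0.1] w 0.998
turn rv [0.0114 0.0151 0.002 ]  shift after turn mm [  1.6 -18.3  67.1]
shift now mm [  2.7 -19.1  66.9]
```

drive_tool(plan=[[0.0015,-0.018,0.015,0.011,0.015,0.002,1],[0,0,0.02,0,0,0,1],[0,0,0.02,0,0,0,1],[0,0,0.01,0,0,0,1],[0,0,0,0,0,0,0.6],[0,0,0,0,0,0,0.6]])

```text
time: 34.08
ee_pos: [0.3974, -0.3618, 0.0802]
tool_rot: [1.698, 2.641, -0.002]
force: [0.4, 0.6, -0.4]
gripper_width: 0.748
```

```bash
python3 -c "
from h import *
togo(.3998,-.357,.021,24.9)
s=cam('side');crop(s,'i1.png',230,320,340,420,7)
"
```

```text
t 34.08 at [ 397.4 -361.8   80.2] th 24.54 tilt [ 0.001 -0.002] F [ 0.4  0.6 -0.4] w 0.748
turn rv [ 0.0003  0.0024 -0.0064]  shift after turn mm [ 3.3  4.2 59.2]
shift now mm [ 3.5  4.1 59.2]
```

View pics/i1.png

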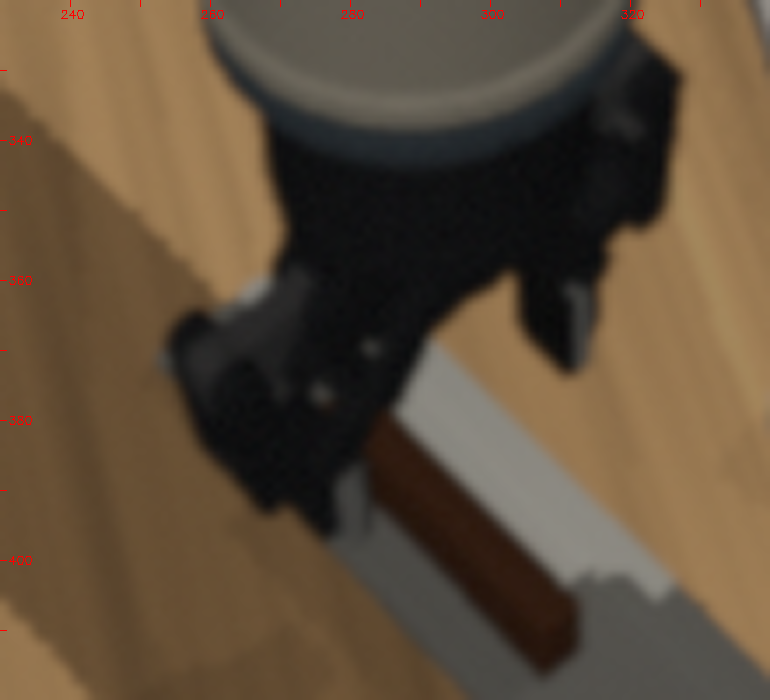

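The fingers straddle the rib, so I can descend.

drive_tool(plan=[[0.0025,0.003,0.012,0,0.002,-0.006,0.6],[0,0,0.016,0,0,0,0.6],[0,0,0.014,0,0,0,0.6],[0,0,0,0,0,0,0.6],[0,0,0,0,0,0,0.6]])

```text
time: 34.55
ee_pos: [0.4014, -0.36, 0.042]
tool_rot: [1.685, 2.642, -0.003]
force: [-0.1, -0.0, 0.4]
gripper_width: 0.599
```

```bash
python3 -c "
from h import *
togo(.3998,-.357,.021,24.9)
"
```

```text
t 34.55 at [ 401.4 -360.    42. ] th 24.95 tilt [ 0.005 -0.006] F [-0.1 -0.   0.4] w 0.599
turn rv [0.0024 0.0076 0.0009]  shift after turn mm [ 3.3 -0.2 21. ]
shift now mm [ 3.5 -0.2 21. ]
```

drive_tool(plan=[[0.003,0,0.01,0.002,0.007,0,0.6],[0,0,0.009,0,0,0,0.6],[0,0,0,0,0,0,0.6],[0,0,0,0,0,0,0.6]])

```text
time: 34.88
ee_pos: [0.4012, -0.3581, 0.0242]
tool_rot: [1.687, 2.646, -0.001]
force: [0.2, -0.8, 0.7]
gripper_width: 0.598
```

```bash
python3 -c "
from h import *
togo(.3998,-.357,.021,24.9)
"
```

```text
t 34.88 at [ 401.2 -358.1   24.2] th 24.97 tilt [ 0.003 -0.003] F [ 0.2 -0.8  0.7] w 0.598
turn rv [0.0013 0.0037 0.0012]  shift after turn mm [ 1.5 -0.8  3.2]
shift now mm [ 1.6 -0.8  3.2]
```

drive_tool(plan=[[0.001,0,0.0025,0.001,0.003,0,0.6],[0,0,0,0,0,0,0],[0,0,0,0,0,0,0],[0,0,0,0,0,0,0],[0,0,0,0,0,0,0],[0,0,0,0,0,0,0],[0,0,0,0,0,0,0],[0,0,0,0,0,0,0]])

```text
time: 35.55
ee_pos: [0.4007, -0.3572, 0.0222]
tool_rot: [1.688, 2.648, -0.0]
force: [0.4, -0.6, -2.2]
gripper_width: 0.149
```

```bash
python3 -c "
from h import *
togo(.3998,-.357,.10,24.9)
"
```

```text
t 35.55 at [ 400.7 -357.2   22.2] th 24.96 tilt [ 0.001 -0.001] F [ 0.4 -0.6 -2.2] w 0.149
turn rv [0.0003 0.0008 0.0011]  shift after turn mm [  0.6  -0.8 -77.8]
shift now mm [  0.5  -0.7 -77.8]
```

drive_tool(plan=[[0,0,-0.015,0,0,0,0],[0,0,-0.025,0,0,0,0],[0,0,-0.025,0,0,0,0],[0,0,-0.02,0,0,0.1,0],[0,0,0,0,0,0.1,0],[0,0,0,0,0,0.1,0],[0,0,0,0,0,0.1,0],[0,0,0,0,0,0.09,0],[0,0,0,0,0,0,0],[0,0,0,0,0,0,0]])

```text
time: 36.38
ee_pos: [0.3995, -0.356, 0.1104]
tool_rot: [-2.3, -2.136, -0.0]
force: [1.2, 1.0, -3.9]
gripper_width: 0.146
```

```bash
python3 -c "
from h import *
togo(.5726,-.121,.10,-3.87)
t=cam('top');s=cam('side');crop(s,'i2.png',230,280,370,420,5)
"
```

```text
t 36.38 at [ 399.5 -356.   110.4] th -4.23 tilt [-0.002  0.002] F [ 1.2  1.  -3.9] w 0.146
turn rv [-0.0019 -0.0018 -0.0063]  shift after turn mm [246.2 156.8  10.4]
shift now mm [247.1 155.3  10.5]
```

View pics/i2.png

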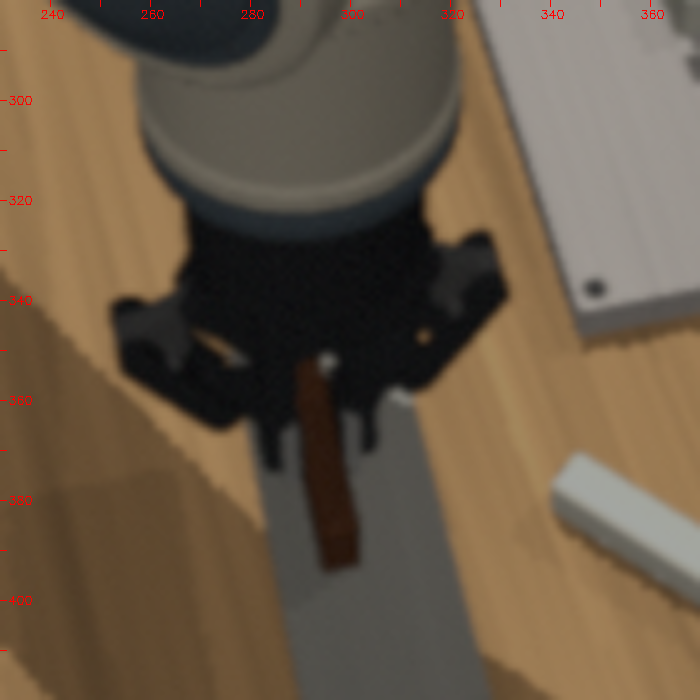

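drive_tool(plan=[[0.027,0.0173,0,0,0,-0.006,0],[0.027,0.0173,0,0,0,0,0],[0.027,0.0173,0,0,0,0,0],[0.027,0.0173,0,0,0,0,0],[0.027,0.0173,0,0,0,0,0],[0.027,0.0173,0,0,0,0,0],[0.027,0.0173,0,0,0,0,0],[0.025,0.0173,0,0,0,0,0],[0.015,0.0173,0,0,0,0,0],[0,0,0,0,0,0,0],[0,0,0,0,0,0,0],[0,0,0,0,0,0,0]])

```text
time: 37.48
ee_pos: [0.5755, -0.1264, 0.1083]
tool_rot: [-2.262, -2.175, 0.001]
force: [-0.7, -0.4, -3.3]
gripper_width: 0.148
```

```bash
python3 -c "
from h import *
togo(.5726,-.121,.06,-3.87)
"
```

```text
t 37.48 at [ 575.5 -126.4  108.3] th -2.25 tilt [-0.003  0.002] F [-0.7 -0.4 -3.3] w 0.148
turn rv [-0.0031 -0.0018  0.0283]  shift after turn mm [ 5.2 -3.3 48.3]
shift now mm [ 5.2 -3.  48.3]
```

drive_tool(plan=[[0.005,-0.004,0.012,-0.003,-0.002,0.028,0],[0,0,0.016,0,0,0,0],[0,0,0.014,0,0,0,0],[0,0,0,0,0,0,0],[0,0,0,0,0,0,0]])

```text
time: 37.9
ee_pos: [0.5694, -0.1244, 0.0656]
tool_rot: [2.295, 2.145, -0.001]
force: [0.8, -0.4, -2.9]
gripper_width: 0.146
```

```bash
python3 -c "
from h import *
togo(.5726,-.121,.041,-3.87)
s=cam('side');crop(s,'i3.png',270,210,410,350,5)
"
```

```text
t 37.9 at [ 569.4 -124.4   65.6] th -3.85 tilt [-0.    -0.001] F [ 0.8 -0.4 -2.9] w 0.146
turn rv [-0.0003  0.0007  0.0004]  shift after turn mm [ 3.6  3.  24.6]
shift now mm [ 3.7  3.  24.6]
```

View pics/i3.png

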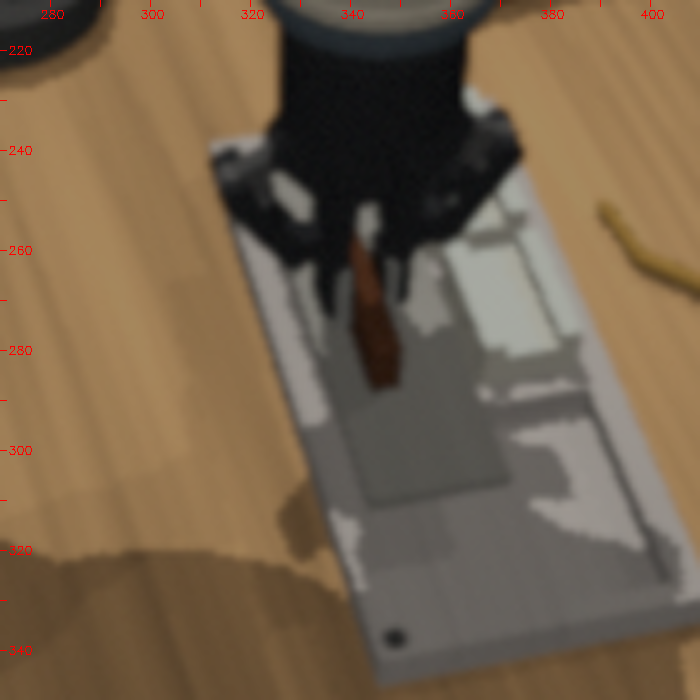

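drive_tool(plan=[[0.002,0,0.008,0,0,0,0],[0,0,0.008,0,0,0,0],[0,0,0.004,0,0,0,0],[0,0,0,0,0,0,0],[0,0,0,0,0,0,0]])

```text
time: 38.37
ee_pos: [0.5701, -0.1236, 0.0458]
tool_rot: [2.293, 2.143, 0.001]
force: [0.6, -0.2, -3.1]
gripper_width: 0.145
```

```bash
python3 -c "
from h import *
togo(.5726,-.121,.0402,-3.87)
s=cam('side');print(back(s,[(344.5,310),(371.5,305)],.046))
"
```

```text
t 38.37 at [ 570.1 -123.6   45.8] th -3.88 tilt [ 0.002 -0.002] F [ 0.6 -0.2 -3.1] w 0.145
turn rv [ 0.0023  0.0014 -0.0001]  shift after turn mm [2.7 2.4 5.6]
shift now mm [2.7 2.3 5.6]
[[ 0.54494027 -0.2173248   0.046     ]
 [ 0.60209398 -0.22140539  0.046     ]]
```

drive_tool(plan=[[0,0,0.004,0.002,0.001,0,0],[0,0,0.003,0,0,0,0],[0,0,0,0,0,0,0]])

```text
time: 38.67
ee_pos: [0.5707, -0.1236, 0.0403]
tool_rot: [2.293, 2.144, 0.001]
force: [0.1, -0.1, -4.2]
gripper_width: 0.149
```

```bash
python3 -c "
from h import *
togo(.5726,-.121,.0402,-3.87)
"
```

```text
t 38.67 at [ 570.7 -123.6   40.3] th -3.86 tilt [ 0.002 -0.001] F [ 0.1 -0.1 -4.2] w 0.149
turn rv [0.002  0.0009 0.0002]  shift after turn mm [2.8 1.7 0.1]
shift now mm [2.8 1.7 0.2]
```

drive_tool(plan=[[0,0.004,0.0005,0.002,0,0,0],[0,0.004,0,0,0,0,0],[0,0,0,0,0,0,0],[0,0,0,0,0,0,0]])

```text
time: 39.0
ee_pos: [0.5783, -0.1241, 0.0402]
tool_rot: [-2.294, -2.145, 0.003]
force: [-5.5, -0.1, 2.6]
gripper_width: 0.149
```

drive_tool(plan=[[0,0.002,0.0005,0,0,0,0]])

```text
time: 39.08
ee_pos: [0.5785, -0.124, 0.0401]
tool_rot: [-2.292, -2.144, 0.006]
force: [-29.3, -2.3, 43.3]
gripper_width: 0.149
```

drive_tool(plan=[[0,0.002,0,0,0,0,0]])

```text
time: 39.17
ee_pos: [0.5791, -0.1241, 0.0403]
tool_rot: [-2.29, -2.143, 0.009]
force: [-4.7, -0.2, 3.1]
gripper_width: 0.149
```

drive_tool(plan=[[0,0.002,0,0,0,0,0]])

```text
time: 39.25
ee_pos: [0.5806, -0.1241, 0.0404]
tool_rot: [-2.29, -2.142, 0.01]
force: [-1.6, 0.6, -1.5]
gripper_width: 0.149
```

```bash
python3 -c "
from h import *
togo(.5826,-.1218,.0402,-3.87)
"
```

```text
t 39.25 at [ 580.6 -124.1   40.4] th -3.82 tilt [-0.009  0.   ] F [-1.6  0.6 -1.5] w 0.149
turn rv [-0.0088  0.0004  0.0009]  shift after turn mm [2.4 1.8 0.2]
shift now mm [2.4 1.8 0.2]
```

drive_tool(plan=[[0,0,-0.0003,-0.009,0,0,0]])

```text
time: 39.33
ee_pos: [0.5811, -0.1242, 0.0407]
tool_rot: [2.293, 2.146, 0.0]
force: [-1.0, 0.0, -3.0]
gripper_width: 0.147
```

drive_tool(plan=[[0,0,0,0,0,0,0]])

```text
time: 39.42
ee_pos: [0.5811, -0.1242, 0.0406]
tool_rot: [2.293, 2.145, 0.001]
force: [0.4, 0.7, -3.5]
gripper_width: 0.15
```

```bash
python3 -c "
from h import *
togo(.5826,-.1218,.0402,-3.87)
s=cam('side')
im=s['color'][225:335,310:400].astype(float);im=np.clip((im-50)*1.6,0,255)
cv2.imwrite('pics/i4.png',cv2.resize(im.astype(np.uint8),None,fx=7,fy=7,interpolation=cv2.INTER_CUBIC))
"
```

```text
t 39.42 at [ 581.1 -124.2   40.6] th -3.81 tilt [ 0.002 -0.001] F [ 0.4  0.7 -3.5] w 0.15
turn rv [0.0017 0.0005 0.001 ]  shift after turn mm [2.5 1.3 0.4]
shift now mm [2.5 1.3 0.4]
```

View pics/i4.png

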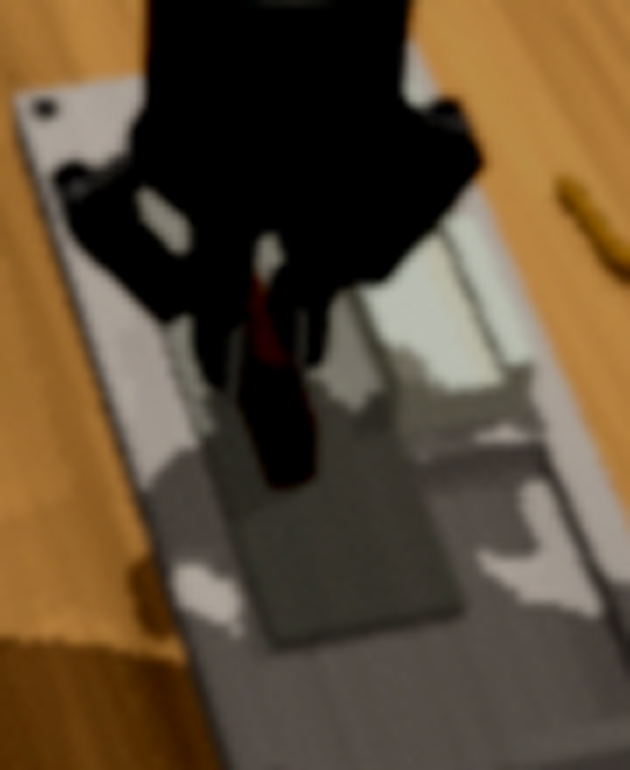

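drive_tool(plan=[[0,0.0015,0,0.002,0,0,0]])

```text
time: 39.55
ee_pos: [0.5824, -0.1243, 0.0404]
tool_rot: [-2.294, -2.146, 0.002]
force: [-0.7, -1.0, -4.4]
gripper_width: 0.148
```

drive_tool(plan=[[0,0.0012,0,0,0,0,0]])

```text
time: 39.63
ee_pos: [0.5828, -0.1242, 0.0402]
tool_rot: [-2.292, -2.145, 0.004]
force: [-13.4, -0.6, 13.3]
gripper_width: 0.151
```

drive_tool(plan=[[0,0.0012,0,0,0,0,0]])

```text
time: 39.72
ee_pos: [0.5828, -0.1242, 0.0402]
tool_rot: [-2.291, -2.144, 0.006]
force: [-12.1, -2.0, 13.2]
gripper_width: 0.151
```

drive_tool(plan=[[0,0.0012,0,0,0,0,0]])

```text
time: 39.8
ee_pos: [0.5828, -0.1242, 0.0403]
tool_rot: [-2.289, -2.143, 0.009]
force: [-10.3, -0.8, 9.4]
gripper_width: 0.147
```

Contact occurred at x = 582.8 (predicted 582.6). I'll level the tool and release.

drive_tool(plan=[[0,0.0005,0,-0.006,0,0,0],[0,0,0,0,0,0,0.3],[0,0,0,0,0,0,0.35],[0,0,0,0,0,0,0.35],[0,0,0,0,0,0,0.35],[0,0,0,0,0,0,0.35]])

```text
time: 40.3
ee_pos: [0.5842, -0.1245, 0.0408]
tool_rot: [-2.293, -2.146, 0.002]
force: [0.6, 0.3, 0.3]
gripper_width: 0.349
```

drive_tool(plan=[[0,0,-0.015,0,0,0,0.35],[0,0,-0.02,0,0,0,0.35],[0,0,-0.03,0,0,0,0.35],[0,0,-0.03,0,0,0,1],[-0.03,-0.02,0,0,0,0,1],[-0.03,-0.02,0,0,0,0,1],[-0.03,-0.02,0,0,0,0,1],[-0.03,-0.02,0,0,0,0,1],[-0.03,-0.02,0,0,0,0,1],[-0.03,-0.01,0,0,0,0,1],[-0.03,0,0,0,0,0,1],[-0.03,0,0,0,0,0,1],[-0.03,0,0,0,0,0,1],[-0.03,0,0,0,0,0,1],[0,0,0,0,0,0,1]])

```text
time: 41.55
ee_pos: [0.4516, -0.4294, 0.1428]
tool_rot: [2.284, 2.148, -0.001]
force: [-0.7, 0.2, 0.5]
gripper_width: 1.0
```

```bash
python3 -c "
from h import *
togo(.558,-.42,.08,36.15)
t=cam('top');s=cam('side')
crop(t,'j1.png',290,170,450,270,5);crop(s,'j2.png',300,215,430,350,5)
e0=[.590,-.119,.018,np.radians(-3.87)]
fit([t],'edge',e0);fit([s],'edge',e0)
fit([t],'rod',[.558,-.42,0,np.radians(36.15)])
"
```

```text
t 41.55 at [ 451.6 -429.4  142.8] th -3.5 tilt [ 0.004 -0.005] F [-0.7  0.2  0.5] w 1.0
turn rv [ 0.0023  0.006  -0.6921]  shift after turn mm [-55.2  91.4  62.8]
shift now mm [ 16.1 105.4  63.2]
edge p [ 592.38 -124.58   18.     -3.89] res [-0.51 -1.57 -0.51 -1.32]
edge p [  483.69 -1695.91    18.      -4.05] res []
rod p [ 558.15 -420.21    0.     36.15] res [0.]
```

View pics/j1.png

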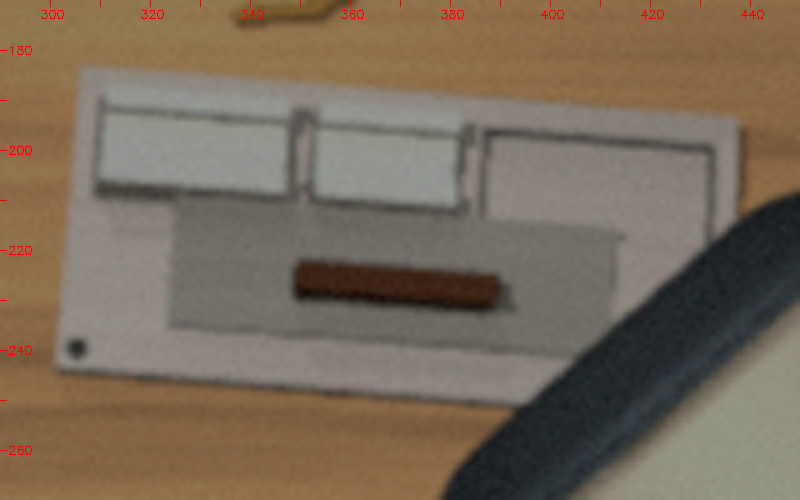

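View pics/j2.png

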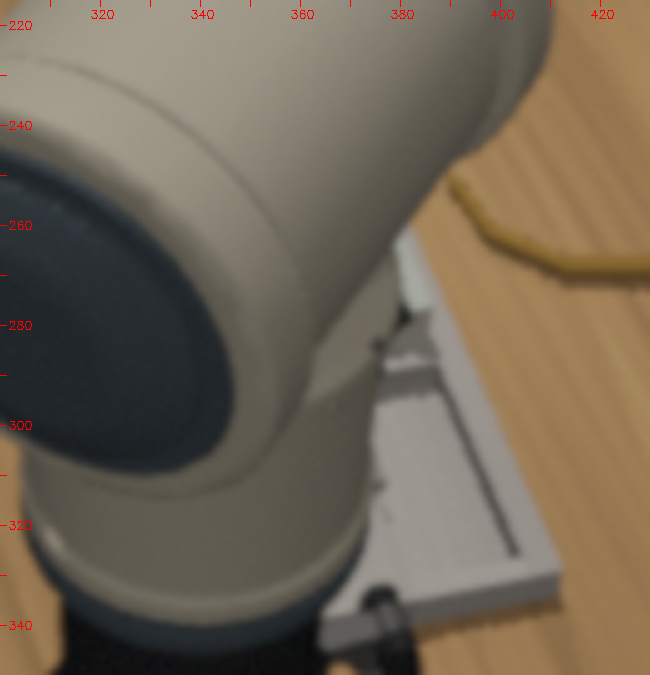

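The straightedge is flush along both block fronts (columns 325 to 413, row about 210). It sits nearly centred on the nest. Next, the rod.

drive_tool(plan=[[0,0,0,0.002,0.006,-0.115,1],[0,0,0,0,0,-0.115,1],[0,0,0,0,0,-0.115,1],[0,0,0,0,0,-0.115,1],[0,0,0,0,0,-0.115,1],[0,0,0,0,0,-0.115,1],[-0.018,0.03,0.01,0,0,0,1],[-0.018,0.03,0.01,0,0,0,1],[-0.018,0.03,0.01,0,0,0,1],[0,0,0,0,0,0,1],[0,0,0,0,0,0,1]])

```text
time: 42.57
ee_pos: [0.5605, -0.3976, 0.1111]
tool_rot: [-1.358, -2.825, -0.012]
force: [0.1, -0.6, -0.2]
gripper_width: 1.003
```

```bash
python3 -c "
from h import *
togo(.5582,-.42,.06,36.15)
t=cam('top')
print(back(t,[(369,222)],.024))
n=np.array([.6172,-.1291]);p=back(t,[(369,222)],.024)[0][:2]-n;a=np.radians(-3.87);print('nest y',-np.sin(a)*p[0]+np.cos(a)*p[1])
"
```

```text
t 42.57 at [ 560.5 -397.6  111.1] th 38.66 tilt [-0.003  0.01 ] F [ 0.1 -0.6 -0.2] w 1.003
turn rv [ 0.0035 -0.0096  0.0438]  shift after turn mm [-16.7 -15.1  51.1]
shift now mm [-16.5 -16.   50.9]
[[ 0.59788527 -0.12637605  0.024     ]]
nest y 0.001414134040368916
```

drive_tool(plan=[[-0.016,-0.015,0.01,0.003,-0.009,0.044,1],[0,0,0.016,0,0,0,1],[0,0,0.016,0,0,0,1],[0,0,0,0,0,0,0.6],[0,0,0,0,0,0,0.6]])

```text
time: 43.03
ee_pos: [0.5562, -0.4204, 0.0691]
tool_rot: [1.431, 2.796, -0.0]
force: [0.6, -0.7, 0.8]
gripper_width: 0.752
```

```bash
python3 -c "
from h import *
togo(.5582,-.42,.021,36.15)
s=cam('side');crop(s,'k1.png',330,340,450,450,6)
"
```

```text
t 43.03 at [ 556.2 -420.4   69.1] th 35.81 tilt [ 0.001 -0.001] F [ 0.6 -0.7  0.8] w 0.752
turn rv [ 0.0003  0.0009 -0.006 ]  shift after turn mm [-0.9  1.9 48.1]
shift now mm [-0.8  1.9 48.1]
```

View pics/k1.png

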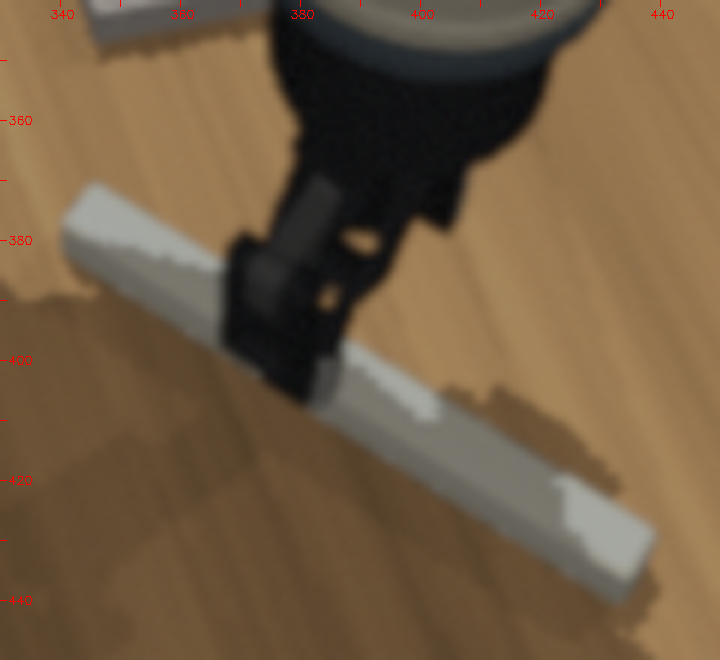

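drive_tool(plan=[[-0.0008,0.0015,0.012,0,0,-0.006,0.6],[0,0,0.014,0,0,0,0.6],[0,0,0.01,0,0,0,0.6],[0,0,0,0,0,0,0.6],[0,0,0,0,0,0,0.6]])

```text
time: 43.5
ee_pos: [0.5578, -0.4211, 0.0318]
tool_rot: [1.422, 2.798, -0.001]
force: [0.1, -0.3, -0.1]
gripper_width: 0.601
```

```bash
python3 -c "
from h import *
togo(.5582,-.42,.021,36.15)
"
```

```text
t 43.5 at [ 557.8 -421.1   31.8] th 36.13 tilt [ 0.002 -0.002] F [ 0.1 -0.3 -0.1] w 0.601
turn rv [ 0.0006  0.0033 -0.0004]  shift after turn mm [ 0.6  1.  10.8]
shift now mm [ 0.7  0.9 10.8]
```

drive_tool(plan=[[0,0.0008,0.006,0,0.003,0,0.6],[0,0,0.004,0,0,0,0.6],[0,0,0,0,0,0,0.6],[0,0,0,0,0,0,0.6]])

```text
time: 43.83
ee_pos: [0.5588, -0.4205, 0.0208]
tool_rot: [1.423, 2.801, 0.001]
force: [0.9, -0.1, -0.3]
gripper_width: 0.596
```

```bash
python3 -c "
from h import *
togo(.5582,-.42,.021,36.15)
"
```

```text
t 43.83 at [ 558.8 -420.5   20.8] th 36.14 tilt [0. 0.] F [ 0.9 -0.1 -0.3] w 0.596
turn rv [ 0.0006 -0.     -0.0002]  shift after turn mm [ 0.7 -0.2 -0.2]
shift now mm [ 0.7 -0.2 -0.2]
```

Close, lift and turn.

drive_tool(plan=[[0,0,0,0,0,0,0],[0,0,0,0,0,0,0],[0,0,0,0,0,0,0],[0,0,0,0,0,0,0],[0,0,0,0,0,0,0],[0,0,0,0,0,0,0]])

```text
time: 44.33
ee_pos: [0.5594, -0.4208, 0.0222]
tool_rot: [1.422, 2.799, 0.0]
force: [0.3, -0.1, -0.5]
gripper_width: 0.213
```

drive_tool(plan=[[0,0,-0.015,0,0,0,0],[0,0,-0.025,0,0,0,0],[0,0,-0.025,0,0,0,0],[0,0,-0.025,0,0,0.1,0],[0,0,0,0,0,0.1,0],[0,0,0,0,0,0.1,0],[0,0,0,0,0,0.1,0],[0,0,0,0,0,0.1,0],[0,0,0,0,0,0.1,0],[0,0,0,0,0,0.1,0],[0,0,0,0,0,0,0],[0,0,0,0,0,0,0]])

```text
time: 45.33
ee_pos: [0.5584, -0.4204, 0.1165]
tool_rot: [2.329, 2.108, 0.001]
force: [0.5, 0.2, -1.5]
gripper_width: 0.211
```

```bash
python3 -c "
from h import *
togo(.6425,-.1258,.11,-3.85)
s=cam('side');crop(s,'k2.png',330,310,470,450,5)
"
```

```text
t 45.33 at [ 558.4 -420.4  116.5] th -5.7 tilt [ 0.001 -0.   ] F [ 0.5  0.2 -1.5] w 0.211
turn rv [ 0.001   0.0001 -0.0323]  shift after turn mm [299.6  64.1   6.5]
shift now mm [301.5  54.4   6.6]
```

View pics/k2.png

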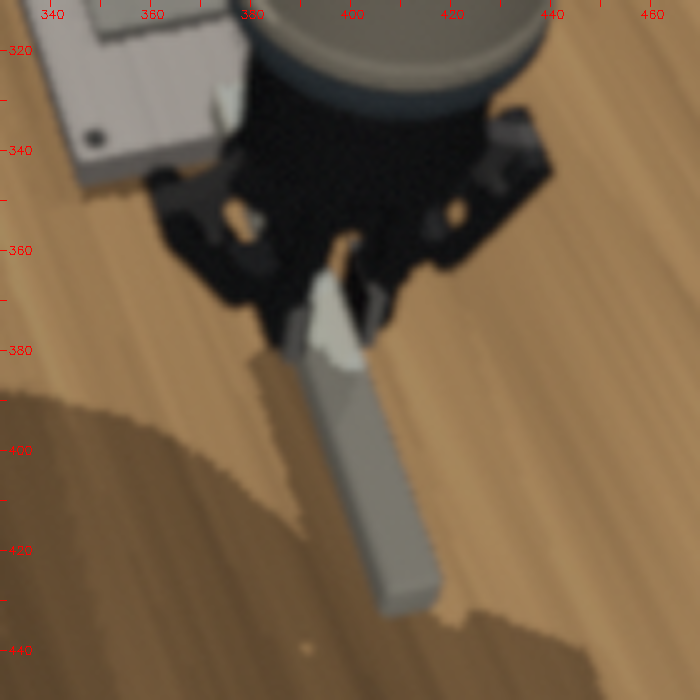

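```bash
python3 -c "
from h import *
s=cam('side');o,R,t=pose()
print(proj(s,[o['ee_pos']+R@[-.1,y,z] for y,z in((-.01,.0022),(.01,.0022),(-.01,.0222),(.01,.0222))]).round(1).tolist())
"
```

```text
[[406.5, 430.5], [418.8, 428.0], [405.0, 436.4], [417.0, 433.9]]
```

drive_tool(plan=[[0.032,0.007,0,0,0,-0.032,0],[0.032,0.007,0,0,0,0,0],[0.032,0.007,0,0,0,0,0],[0.032,0.007,0,0,0,0,0],[0.032,0.007,0,0,0,0,0],[0.032,0.007,0,0,0,0,0],[0.032,0.007,0,0,0,0,0],[0.032,0.007,0,0,0,0,0],[0.025,0.006,0,0,0,0,0],[0,0,0,0,0,0,0],[0,0,0,0,0,0,0],[0,0,0,0,0,0,0]])

```text
time: 46.43
ee_pos: [0.64, -0.1329, 0.1159]
tool_rot: [2.258, 2.18, 0.001]
force: [-0.1, -0.3, -1.0]
gripper_width: 0.21
```

```bash
python3 -c "
from h import *
togo(.6425,-.1258,.07,-3.85)
"
```

```text
t 46.43 at [ 640.  -132.9  115.9] th -2.01 tilt [ 0.003 -0.002] F [-0.1 -0.3 -1. ] w 0.21
turn rv [0.0029 0.0018 0.0321]  shift after turn mm [ 7.3  2.  45.9]
shift now mm [ 7.3  2.1 45.9]
```

drive_tool(plan=[[0.002,0.002,0.01,0.003,0.002,0.032,0],[0,0,0.016,0,0,0,0],[0,0,0.012,0,0,0,0],[0,0,0,0,0,0,0],[0,0,0,0,0,0,0]])

```text
time: 46.85
ee_pos: [0.6418, -0.1358, 0.0771]
tool_rot: [2.294, 2.144, 0.001]
force: [-0.5, -0.2, -0.9]
gripper_width: 0.212
```

```bash
python3 -c "
from h import *
togo(.6423,-.129,.0542,-3.85)
s=cam('side')
im=s['color'][210:350,290:430].astype(float);im=np.clip((im-50)*1.6,0,255)
cv2.imwrite('pics/k3.png',cv2.resize(im.astype(np.uint8),None,fx=5,fy=5,interpolation=cv2.INTER_CUBIC))
"
```

```text
t 46.85 at [ 641.8 -135.8   77.1] th -3.87 tilt [ 0.001 -0.001] F [-0.5 -0.2 -0.9] w 0.212
turn rv [ 0.0012  0.0007 -0.0004]  shift after turn mm [ 6.8  0.  22.9]
shift now mm [ 6.8 -0.  22.9]
```

View pics/k3.png

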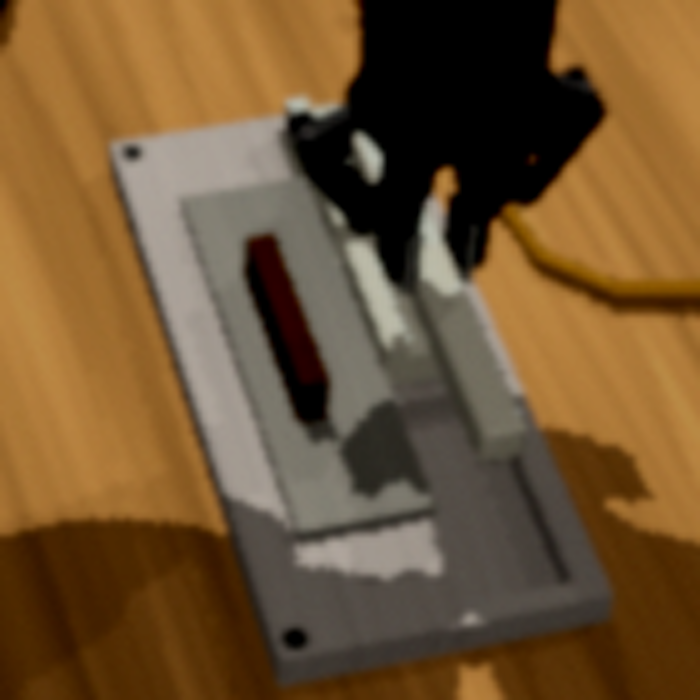

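drive_tool(plan=[[0.003,0,0.008,0,0,0,0],[0,0,0.008,0,0,0,0],[0,0,0,0,0,0,0],[0,0,0,0,0,0,0]])

```text
time: 47.23
ee_pos: [0.6425, -0.1336, 0.0611]
tool_rot: [2.293, 2.143, 0.002]
force: [0.1, 0.6, -1.2]
gripper_width: 0.215
```

```bash
python3 -c "
from h import *
togo(.642,-.1325,.0542,-3.85)
"
```

```text
t 47.23 at [ 642.5 -133.6   61.1] th -3.9 tilt [ 0.003 -0.001] F [ 0.1  0.6 -1.2] w 0.215
turn rv [ 0.0031  0.0012 -0.0008]  shift after turn mm [ 1.1 -0.6  6.9]
shift now mm [ 1.1 -0.6  6.9]
```

drive_tool(plan=[[0,-0.0005,0.003,0.003,0.001,0,0],[0,0,0.003,0,0,0,0],[0,0,0,0,0,0,0]])

```text
time: 47.48
ee_pos: [0.6422, -0.1335, 0.0549]
tool_rot: [2.295, 2.145, 0.0]
force: [-0.3, -0.3, -0.9]
gripper_width: 0.212
```

```bash
python3 -c "
from h import *
togo(.642,-.1325,.0542,-3.85)
"
```

```text
t 47.48 at [ 642.2 -133.5   54.9] th -3.87 tilt [ 0. -0.] F [-0.3 -0.3 -0.9] w 0.212
turn rv [ 0.0003  0.0002 -0.0004]  shift after turn mm [ 0.9 -0.3  0.7]
shift now mm [ 0.9 -0.3  0.7]
```

drive_tool(plan=[[0,0,0.0005,0,0,0,0],[0,0,0,0,0,0,0.4],[0,0,0,0,0,0,0.5],[0,0,0,0,0,0,0.5],[0,0,0,0,0,0,0.5],[0,0,-0.015,0,0,0,0.5],[0,0,-0.02,0,0,0,0.5],[0,0,-0.03,0,0,0,0.5],[0,0,-0.03,0,0,0,0.5],[0.036,-0.025,0,0,0,0,1],[0.036,-0.025,0,0,0,0,1],[0.036,-0.025,0,0,0,0,1],[0.036,-0.025,0,0,0,0,1],[0.036,-0.025,0,0,0,0,1],[0.036,-0.025,0,0,0,0,1],[0.036,-0.025,0,0,0,0,1],[0.036,-0.025,0,0,0,0,1],[0,0,0,0,0,0,1]])

```text
time: 48.98
ee_pos: [0.4687, 0.1566, 0.155]
tool_rot: [2.296, 2.133, 0.01]
force: [-0.3, -1.0, 0.1]
gripper_width: 0.999
```

```bash
python3 -c "
from h import *
togo(.6420,-.1325,.0542,-3.85)
t=cam('top');s=cam('side')
cv2.imwrite('pics/l0.png',t['color'])
crop(t,'l1.png',290,170,450,270,5);crop(s,'l2.png',300,215,430,350,5)
"
```

```text
t 48.98 at [468.7 156.6 155. ] th -4.24 tilt [ 0.01  -0.001] F [-0.3 -1.   0.1] w 0.999
turn rv [ 0.0102  0.0004 -0.0068]  shift after turn mm [-276.8  192.3  100.8]
shift now mm [-275.5  193.2  102.8]
```

View pics/l0.png

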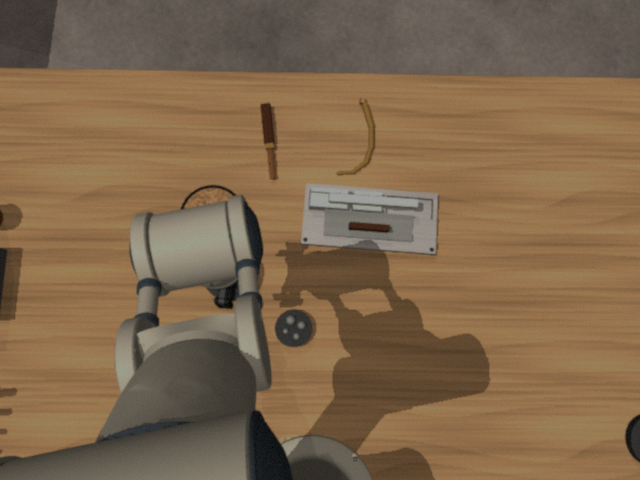

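View pics/l1.png

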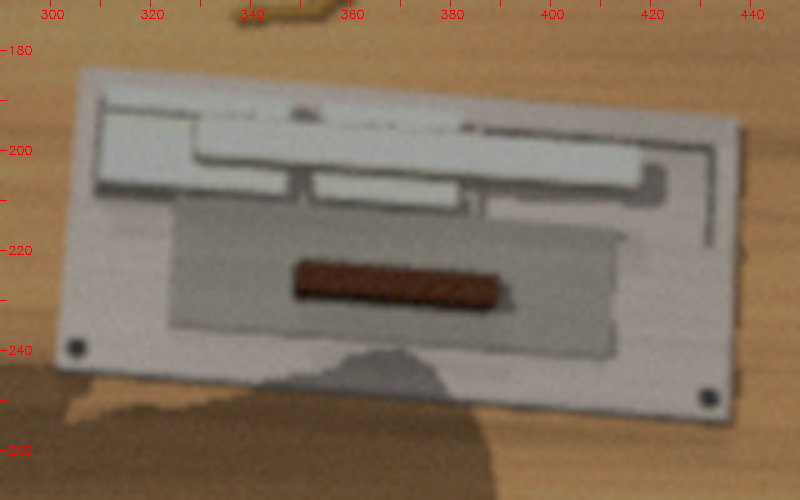

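View pics/l2.png

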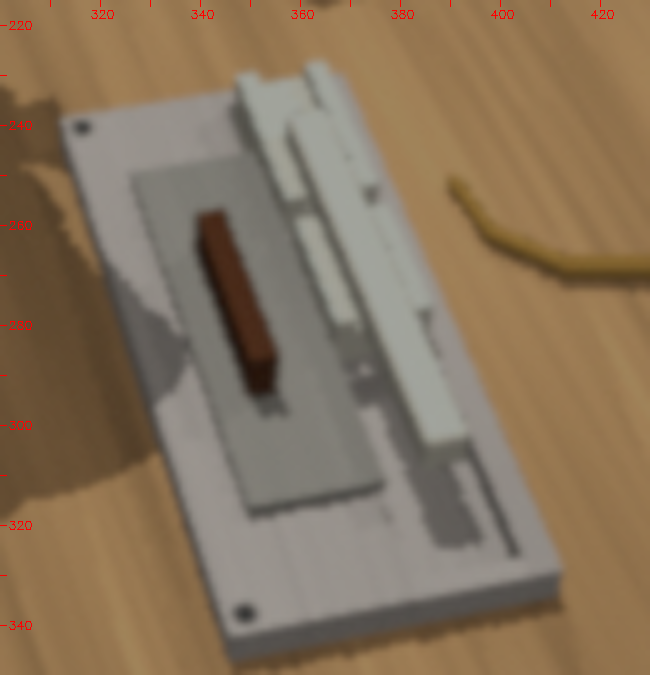

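```bash
python3 -c "
from h import *
t=cam('top');s=cam('side')
def nl(p):
  d=np.array(p[:2])-[.6172,-.1291];a=np.radians(-3.87);c,sn=np.cos(a),np.sin(a);return (np.array([c*d[0]+sn*d[1],-sn*d[0]+c*d[1]])*1e3).round(1)
r0=[.642,-.134,.032,np.radians(-3.87)]
for ds in([t],[s],[t,s]):
  r=fit(ds,'rod',r0);print('rod nest',nl(r))
r=fit([t,s],'rod',r0,fixz=False)
for ds in([t],[s]):
  e=fit(ds,'edge',[.5905,-.1265,.018,np.radians(-3.87)]);print('edge nest',nl(e))
S=wsegs([.642,-.134,.032,np.radians(-3.87)],topdims('rod'))
for x,y,L in((.6485,-.0332,.084),(.6428,-.1213,.064)):
  S+=wsegs(np.array([x,y,.004,np.radians(-3.9)]),box(-.022,.022,-L/2,L/2,.036),(0,255,0))
S+=wsegs([.5905,-.1265,.018,np.radians(-3.87)],topdims('edge'),(255,0,0))
overlay(s,'l3.png',S,310,215,430,335,6);overlay(t,'l4.png',S,295,175,445,255,5)
"
```

```text
rod p [ 642.59 -134.21   32.     -3.87] res [0.7  0.49 0.69 0.49]
rod nest [25.7 -3.4]
rod p [ 642.76 -131.46   32.     -3.89] res [0.35 0.42 0.53 0.41]
rod nest [25.7 -0.6]
rod p [ 642.51 -132.95   32.     -3.92] res [0.11 0.43 1.25 0.54 0.94 0.54 0.05 0.41]
rod nest [25.5 -2.1]
rod p [ 642.13 -133.26   33.33   -3.92] res [0.38 0.44 1.11 0.54 0.68 0.51 0.35 0.4 ]
edge p [ 592.3  -124.9    18.     -3.86] res [-0.65 -1.46 -0.64 -1.25]
edge nest [-25.1   2.5]
edge p [ 592.24 -126.18   18.     -3.93] res [-0.58 -1.75 -1.77 -1.34]
edge nest [-25.1   1.2]
```

View pics/l3.png

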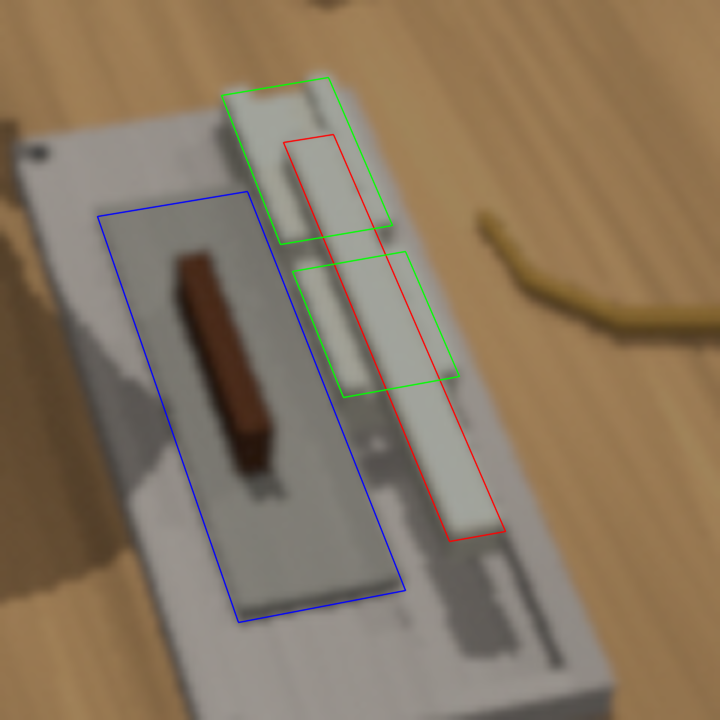

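View pics/l4.png

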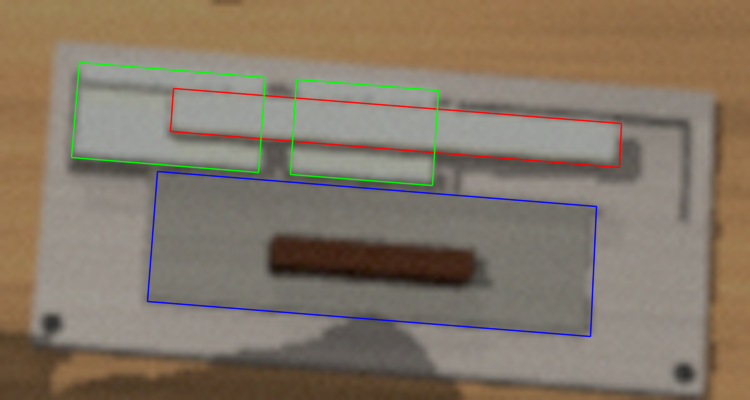

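The rod lies in the grooves and the overlays match in both views. Now I'll clear the arm from the tray and measure it.

drive_tool(plan=[[-0.036,-0.005,0,0,0,0,1],[-0.036,-0.005,0,0,0,0,1],[-0.036,-0.005,0,0,0,0,1],[-0.036,-0.005,0,0,0,0,1],[-0.036,-0.005,0,0,0,0,0.5],[-0.036,-0.005,0,0,0,0,0],[-0.036,-0.005,0,0,0,0,0],[-0.036,-0.005,0,0,0,0,0],[0,0,0,0,0,0,0]])

```text
time: 49.93
ee_pos: [0.4137, -0.1552, 0.1553]
tool_rot: [2.303, 2.108, 0.021]
force: [0.5, 0.4, 0.0]
gripper_width: 0.294
```

```bash
python3 -c "
from h import *
togo(.4,.15,.15)
t=cam('top');s=cam('side')
crop(t,'m1.png',150,160,310,370,3);crop(s,'m2.png',170,150,370,280,4)
"
```

```text
t 49.93 at [ 413.7 -155.2  155.3] th -5.07 tilt [ 0.023 -0.005] F [0.5 0.4 0. ] w 0.294
shift now mm [302.8 -40.8   3.4]
```

View pics/m1.png

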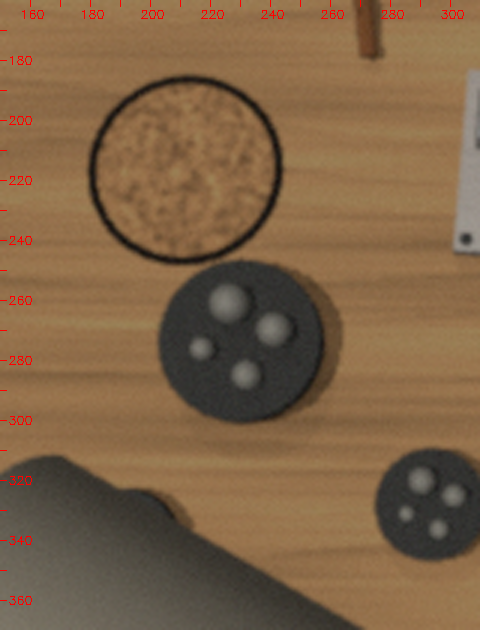

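View pics/m2.png

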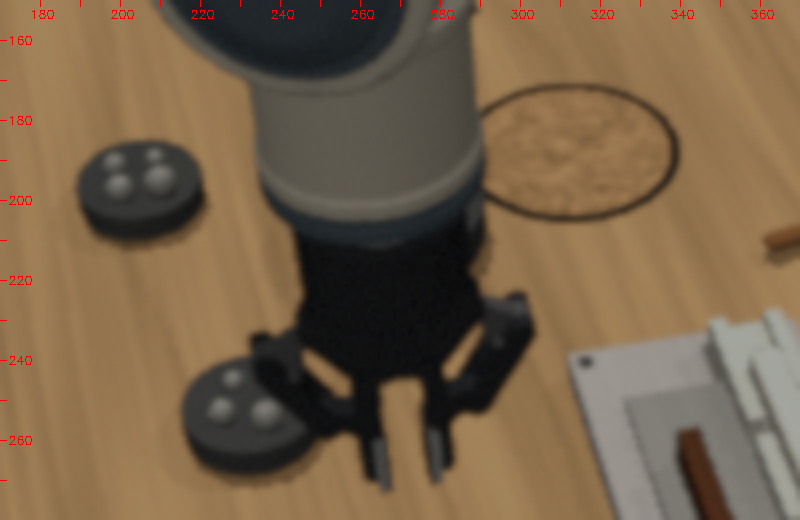

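```bash
python3 -c "
from h import *
t=cam('top')
im=t['color'];hsv=cv2.cvtColor(im,cv2.COLOR_BGR2HSV)
m=((hsv[...,2]<95)&(hsv[...,1]<90)).astype(np.uint8);m[:240]=0;m[305:]=0;m[:,:195]=0;m[:,262:]=0
m=cv2.morphologyEx(m,cv2.MORPH_CLOSE,np.ones((9,9)))
c=max(cv2.findContours(m,0,1)[0],key=cv2.contourArea);print(cv2.minEnclosingCircle(c),cv2.fitEllipse(cv2.convexHull(c)))
tr=back(t,[cv2.fitEllipse(cv2.convexHull(c))[0]],.03)[0];sp=back(t,[(211.8,216.2)],0)[0];print(tr,sp,sp-tr)
m2=(im.astype(int).sum(2)<150).astype(np.uint8);m2[:180]=0;m2[245:]=0;m2[:,:175]=0;m2[:,250:]=0
c=np.argwhere(m2)[:,::-1].astype(np.int32);e=cv2.fitEllipse(cv2.convexHull(c));print(e,back(t,[e[0]],0))
d=(sp-tr)[:2];print('dir',np.degrees(np.arctan2(d[1],d[0])),np.linalg.norm(d))
"
```

```text
((227.60037231445312, 270.5297546386719), 30.624013900756836) ((228.56756591796875, 270.4885559082031), (54.455841064453125, 61.36214065551758), 155.37831115722656)
[0.4834654  0.18497431 0.03      ] [0.61182765 0.2332866  0.        ] [ 0.12836225  0.04831229 -0.03      ]
((211.42892456054688, 216.28016662597656), (61.81681823730469, 64.42657470703125), 66.82698059082031) [[0.61162725 0.2341289  0.        ]]
dir 20.62506144018057 0.13715299459473598
```

drive_tool(plan=[[0,0,0,0.02,0,0.11,1],[0,0,0,0,0,0.11,1],[0,0,0,0,0,0.11,1],[0,0,0,0,0,0.11,1],[0,0,0,0,0,0.11,1],[0,0,0,0,0,0.11,1],[0,0,0,0,0,0.11,1],[0,0,0,0,0,0.11,1],[0,0,0,0,0,0.11,1],[0,0,0,0,0,0.11,1],[0.009,-0.032,0,0,0,0,1],[0.009,-0.032,0,0,0,0,1],[0.009,-0.032,0,0,0,0,1],[0.009,-0.032,0,0,0,0,1],[0.009,-0.032,0,0,0,0,1],[0.009,-0.032,0,0,0,0,1],[0.009,-0.032,0,0,0,0,1],[0.009,-0.032,0,0,0,0,1],[0,0,0,0,0,0,1],[0,0,0,0,0,0,1]])

```text
time: 51.75
ee_pos: [0.3972, 0.1443, 0.1551]
tool_rot: [-3.092, -0.547, -0.005]
force: [0.3, 0.4, -0.8]
gripper_width: 0.999
```

```bash
python3 -c "
from h import *
togo(.384,.145,.1,-68.8)
"
```

```text
t 51.75 at [397.2 144.3 155.1] th -69.92 tilt [0.003 0.002] F [ 0.3  0.4 -0.8] w 0.999
turn rv [-0.0006 -0.0033 -0.0196]  shift after turn mm [-12.1  -5.5  55.1]
shift now mm [-12.4  -5.2  55.1]
```

drive_tool(plan=[[-0.012,-0.0055,0.02,0,-0.003,-0.019,1],[0,0,0.03,0,0,0,1],[0,0,0.03,0,0,0,1],[0,0,0.02,0,0,0,1],[0,0,0,0,0,0,1],[0,0,0,0,0,0,1]])

```text
time: 52.25
ee_pos: [0.385, 0.147, 0.0533]
tool_rot: [-3.086, -0.586, -0.008]
force: [1.3, 0.4, 0.6]
gripper_width: 1.001
```

```bash
python3 -c "
from h import *
togo(.384,.145,.014,-68.8)
s=cam('side');crop(s,'n1.png',180,150,340,270,5)
t=cam('top');crop(t,'n2.png',150,160,310,370,3)
"
```

```text
t 52.25 at [385.  147.   53.3] th -68.5 tilt [0.005 0.002] F [1.3 0.4 0.6] w 1.001
turn rv [ 0.0001 -0.0053  0.0053]  shift after turn mm [-1.7  1.5 39.3]
shift now mm [-1.9  1.5 39.3]
```

View pics/n1.png

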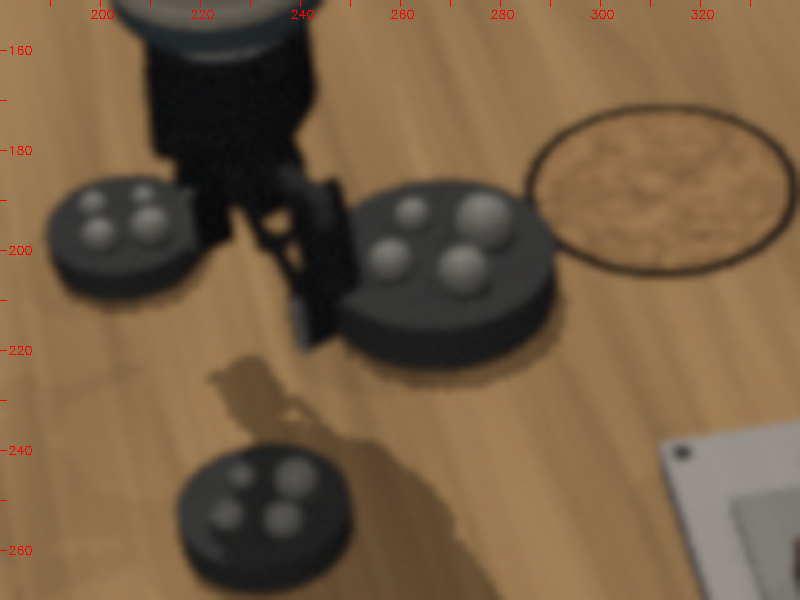

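View pics/n2.png

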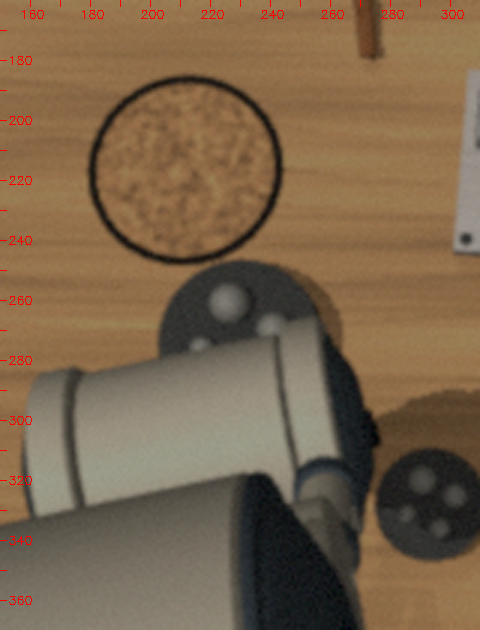

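drive_tool(plan=[[-0.001,0.001,0.012,0,-0.005,0.005,1],[0,0,0.012,0,0,0,1],[0,0,0.008,0,0,0,1],[0,0,0,0,0,0,1],[0,0,0,0,0,0,1]])

```text
time: 52.77
ee_pos: [0.3892, 0.1462, 0.0266]
tool_rot: [-3.088, -0.577, -0.019]
force: [-0.5, -0.5, -0.4]
gripper_width: 0.999
```

```bash
python3 -c "
from h import *
togo(.384,.145,.014,-68.8)
s=cam('side');crop(s,'n3.png',180,150,340,270,5)
"
```

```text
t 52.77 at [389.2 146.2  26.6] th -68.85 tilt [0.012 0.002] F [-0.5 -0.5 -0.4] w 0.999
turn rv [ 0.002  -0.0118 -0.0009]  shift after turn mm [-5.2 -0.8 12.6]
shift now mm [-5.4 -0.8 12.6]
```

View pics/n3.png

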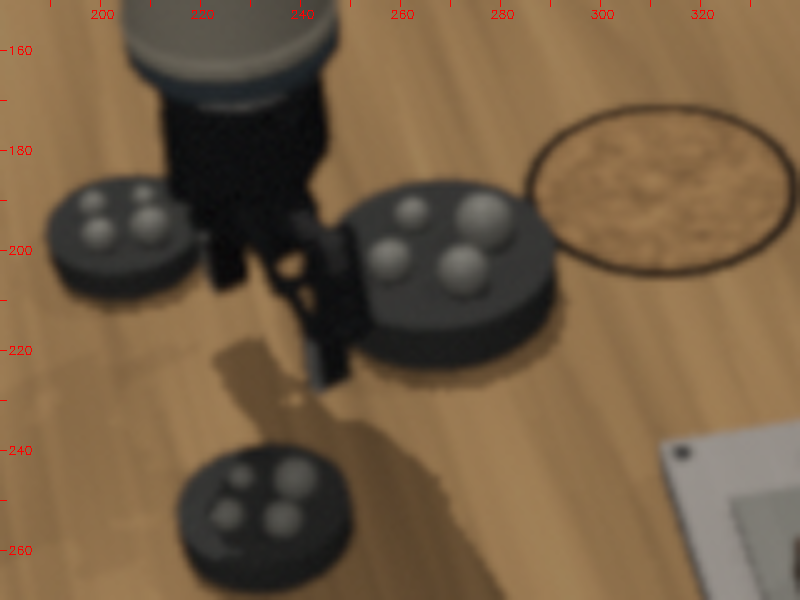

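drive_tool(plan=[[0,0,0.008,0.002,-0.012,0,1],[0,0,0.005,0,0,0,1],[0,0,0,0,0,0,1],[0,0,0,0,0,0,1]])

```text
time: 53.15
ee_pos: [0.3904, 0.1465, 0.0141]
tool_rot: [-3.088, -0.577, -0.003]
force: [-0.3, -0.4, 0.6]
gripper_width: 1.002
```

```bash
python3 -c "
from h import *
togo(.562,.2142,.013,-68.8)
"
```

```text
t 53.15 at [390.4 146.5  14.1] th -68.84 tilt [0.002 0.   ] F [-0.3 -0.4  0.6] w 1.002
turn rv [ 0.0002 -0.0016 -0.0008]  shift after turn mm [184.5  -1.1   1.1]
shift now mm [184.5  -1.3   1.4]
```

drive_tool(plan=[[0.01,0,0,0,0,0,1],[0.01,0,0,0,0,0,1],[0.01,0,0,0,0,0,1],[0.01,0,0,0,0,0,1],[0.008,0,0,0,0,0,1]])

```text
time: 53.57
ee_pos: [0.4375, 0.165, 0.0143]
tool_rot: [3.088, 0.577, -0.002]
force: [-4.0, 0.6, -1.3]
gripper_width: 1.001
```

```bash
python3 -c "
from h import *
togo(.562,.2142,.013,-68.8)
"
```

```text
t 53.57 at [437.5 165.   14.3] th -68.84 tilt [-0.001 -0.   ] F [-4.   0.6 -1.3] w 1.001
turn rv [-0.0003  0.0015 -0.0008]  shift after turn mm [133.9  -0.8   1.3]
shift now mm [133.9  -0.9   1.1]
```

drive_tool(plan=[[0.008,0,0,0,0,0,1],[0.009,0,0,0,0,0,1],[0.009,0,0,0,0,0,1],[0.009,0,0,0,0,0,1],[0.009,0,0,0,0,0,1],[0.009,0,0,0,0,0,1]])

```text
time: 54.07
ee_pos: [0.4871, 0.1851, 0.0139]
tool_rot: [3.087, 0.577, -0.018]
force: [-8.6, -3.3, 7.9]
gripper_width: 0.998
```

```bash
python3 -c "
from h import *
togo(.562,.2142,.013,-68.8)
s=cam('side');crop(s,'n4.png',200,140,360,260,5)
"
```

```text
t 54.07 at [487.1 185.1  13.9] th -68.82 tilt [-0.011 -0.003] F [-8.6 -3.3  7.9] w 0.998
turn rv [-0.0012  0.0117 -0.0003]  shift after turn mm [80.4 -0.   0.9]
shift now mm [80.4 -0.1 -0. ]
```

View pics/n4.png

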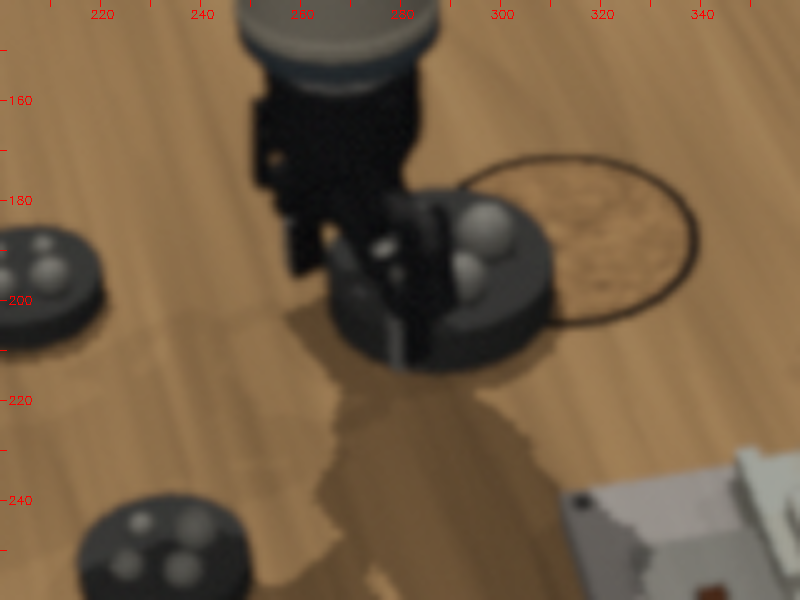

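```bash
python3 -c "
from h import *
s=cam('side');o,R,t=pose()
a=np.linspace(0,2*np.pi,60)
S=[]
for off,c in((.0534,(0,0,255)),(.035,(0,255,0))):
  C=o['ee_pos']+R@[off,0,0];
  for z in(.03,0):
    P=[(C[0]+.06*np.cos(k),C[1]+.06*np.sin(k),z) for k in a];S+=[(P[i],P[i+1],c) for i in range(59)]
overlay(s,'n5.png',S,200,140,360,260,5)
print(o['force'],o['ft_torque'])
"
```

```text
[-0.16249504  0.42519612 -0.68182005] [0.03222106 0.02130345 0.00988917]
```

View pics/n5.png

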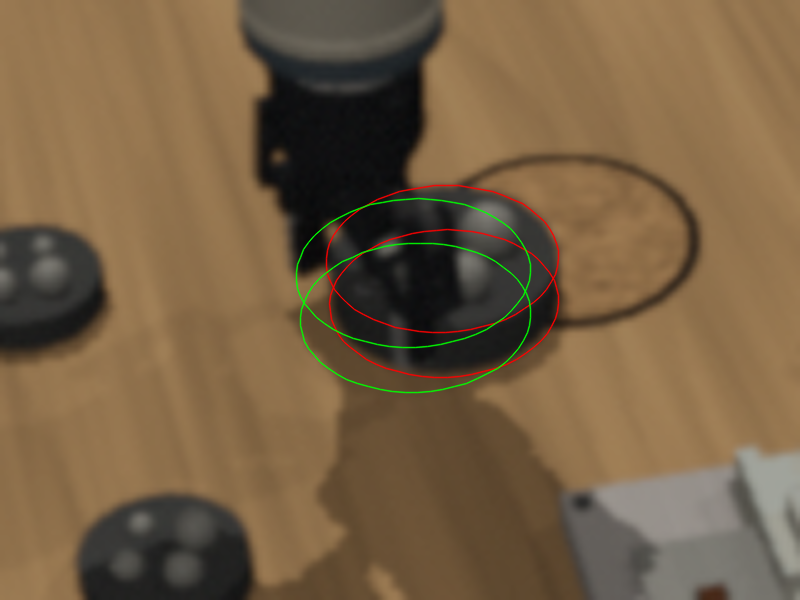

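drive_tool(plan=[[0.008,0,0,0,0.008,0,1],[0.009,0,0,0,0,0,1],[0.009,0,0,0,0.004,0,1],[0.009,0,0,0,0,0,1],[0.009,0,0,0,0,0,1],[0.009,0,0,0,0,0,1]])

```text
time: 54.67
ee_pos: [0.5316, 0.2032, 0.0132]
tool_rot: [-3.088, -0.578, 0.018]
force: [-11.4, -3.6, 9.3]
gripper_width: 1.002
```

```bash
python3 -c "
from h import *
togo(.562,.2142,.013,-68.8)
"
```

```text
t 54.67 at [531.6 203.2  13.2] th -68.8 tilt [-0.011 -0.002] F [-11.4  -3.6   9.3] w 1.002
turn rv [-0.0023  0.0113  0.0001]  shift after turn mm [32.3  0.7  0.2]
shift now mm [32.3  0.7 -0.2]
```

drive_tool(plan=[[0.008,0,0,0,0.01,0,1],[0.008,0,0,0,0,0,1],[0.007,0,0,0,0.004,0,1],[0.004,0,0,0,0,0,1]])

```text
time: 55.0
ee_pos: [0.553, 0.212, 0.0131]
tool_rot: [-3.086, -0.578, 0.012]
force: [-9.7, -4.9, 10.5]
gripper_width: 1.0
```

```bash
python3 -c "
from h import *
togo(.562,.2142,.013,-68.8)
s=cam('side');crop(s,'n6.png',240,130,380,240,5)
"
```

```text
t 55.0 at [553.  212.   13.1] th -68.79 tilt [-0.008  0.   ] F [-9.7 -4.9 10.5] w 1.0
turn rv [-0.0031  0.007   0.0002]  shift after turn mm [9.1 1.2 0.1]
shift now mm [ 9.1  1.2 -0. ]
```

View pics/n6.png

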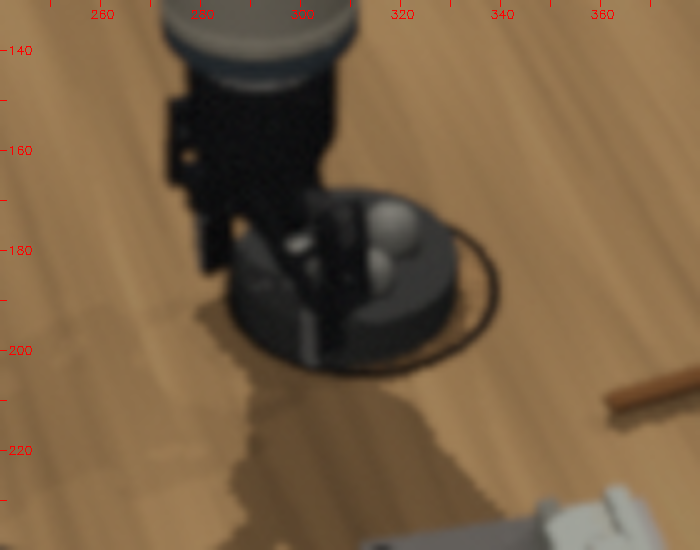

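drive_tool(plan=[[0.006,0.001,0,0,0.007,0,1],[0.004,0,0,0,0,0,1],[0.002,0,0,0,0,0,1],[0,0,0,0,0,0,1]])

```text
time: 55.38
ee_pos: [0.5606, 0.2144, 0.0132]
tool_rot: [-3.086, -0.578, 0.015]
force: [-1.1, -1.8, 2.6]
gripper_width: 0.995
```

```bash
python3 -c "
from h import *
togo(.562,.2142,.013,-68.8)
"
```

```text
t 55.38 at [560.6 214.4  13.2] th -68.77 tilt [-0.01  0.  ] F [-1.1 -1.8  2.6] w 0.995
turn rv [-0.0038  0.009   0.0005]  shift after turn mm [1.2 0.7 0.2]
shift now mm [1.2 0.7 0.2]
```

drive_tool(plan=[[-0.015,0,0,0,0,0,1],[-0.03,0,0,0,0,0,1],[-0.03,0,0,0,0,0,1],[-0.01,0,-0.03,0,0,0,1],[0,0,-0.035,0,0,0,1],[0,0,-0.035,0,0,0,1],[0,0,-0.035,0,0,0,1],[-0.018,0.036,0,0,0,0,1],[-0.018,0.036,0,0,0,0,1],[-0.018,0.036,0,0,0,0,1],[-0.018,0.036,0,0,0,0,1],[-0.018,0.036,0,0,0,0,1],[-0.01,0.036,0,0,0,0,1],[-0.01,0.036,0,0,0,0,1],[-0.01,0.036,0,0,0,0,1],[0,0.036,0,0,0,0,1],[0,0,0,0,0,0,1]])

```text
time: 56.8
ee_pos: [0.4912, -0.1773, 0.1588]
tool_rot: [3.081, 0.588, 0.02]
force: [-0.8, 0.8, -0.3]
gripper_width: 0.999
```

```bash
python3 -c "
from h import *
togo(.4,-.15,.15)
t=cam('top');s=cam('side')
cv2.imwrite('pics/o0.png',t['color']);cv2.imwrite('pics/o1.png',s['color'])
crop(t,'o2.png',165,165,265,265,6)
"
```

```text
t 56.8 at [ 491.2 -177.3  158.8] th -68.41 tilt [ 0.014 -0.002] F [-0.8  0.8 -0.3] w 0.999
shift now mm [-74.8 -59.    7.5]
```

View pics/o0.png

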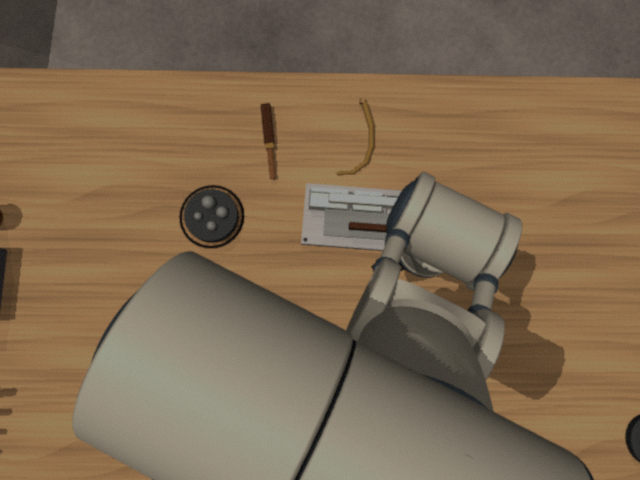

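View pics/o1.png

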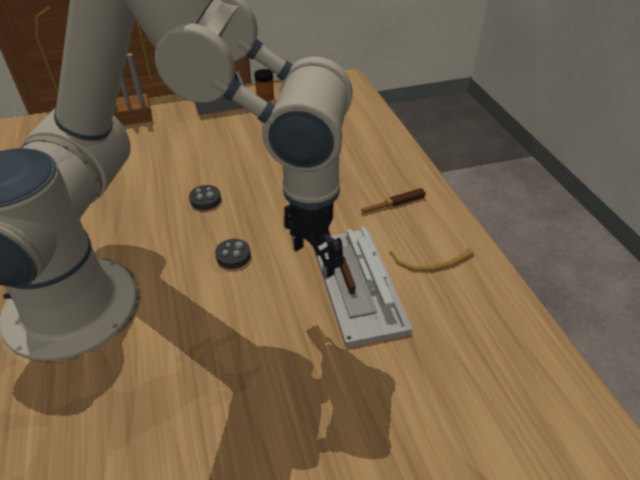

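View pics/o2.png

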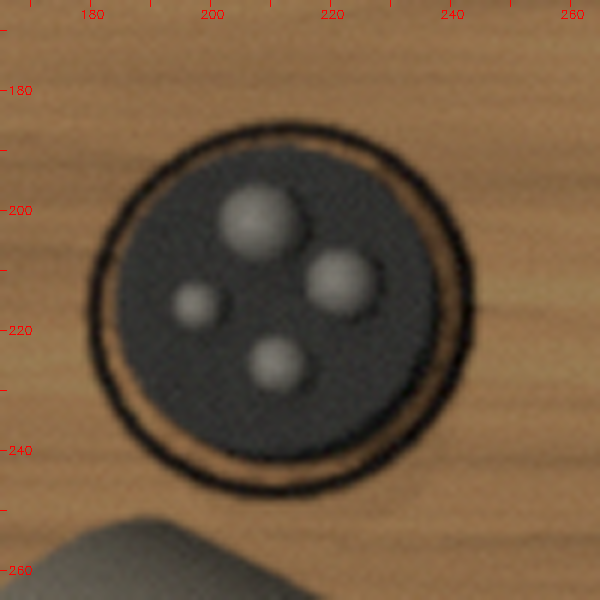

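drive_tool(plan=[[0.008,-0.034,0,0,0,0,1],[0.008,-0.034,0,0,0,0,1],[0.008,-0.034,0,0,0,0,1],[0.008,-0.034,0,0,0,0,1],[0.008,-0.034,0,0,0,0,1],[0.008,-0.034,0,0,0,0,1],[0.008,-0.034,0,0,0,0,1],[0.008,-0.034,0,0,0,0,1],[0,0,0,0,0,0,1],[0,0,0,0,0,0,1]])

```text
time: 57.73
ee_pos: [0.4395, 0.1235, 0.1579]
tool_rot: [3.083, 0.599, 0.019]
force: [0.3, 0.3, -0.1]
gripper_width: 1.002
```

```bash
python3 -c "
from h import *
togo(.4,-.15,.15)
t=cam('top');s=cam('side')
tr=back(t,[(210.8,215.2)],.03)[0];sp=back(t,[(211.8,216.2)],0)[0];print('tray-spot mm',(tr-sp)*1e3)
crop(t,'p1.png',290,170,450,270,5);crop(s,'p2.png',300,215,430,350,5)
fit([t],'rod',[.642,-.134,.032,np.radians(-3.87)]);fit([t],'edge',[.5905,-.1265,.018,np.radians(-3.87)])
"
```

```text
t 57.73 at [439.5 123.5 157.9] th -67.99 tilt [0.012 0.001] F [ 0.3  0.3 -0.1] w 1.002
shift now mm [-139.1  238.7    7.1]
tray-spot mm [-4.36224131 -3.52756052 30.        ]
rod p [ 642.61 -134.29   32.     -3.87] res [0.72 0.49 0.72 0.48]
edge p [ 592.3  -124.95   18.     -3.86] res [-0.67 -1.5  -0.66 -1.27]
```

View pics/p1.png

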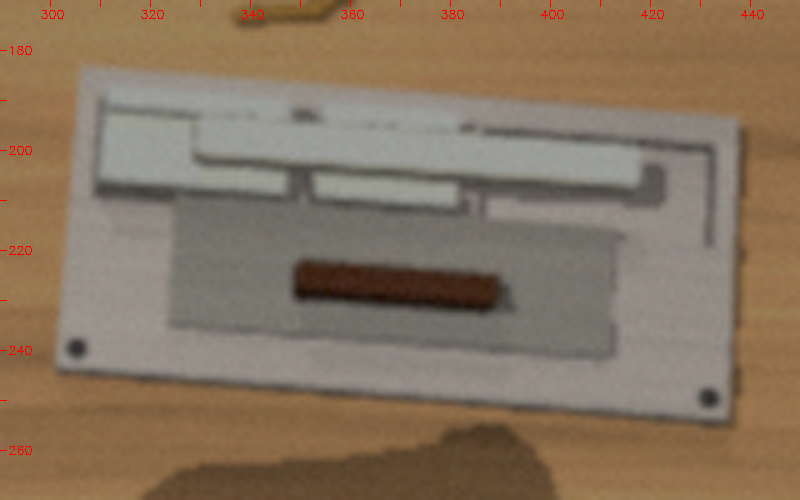

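View pics/p2.png

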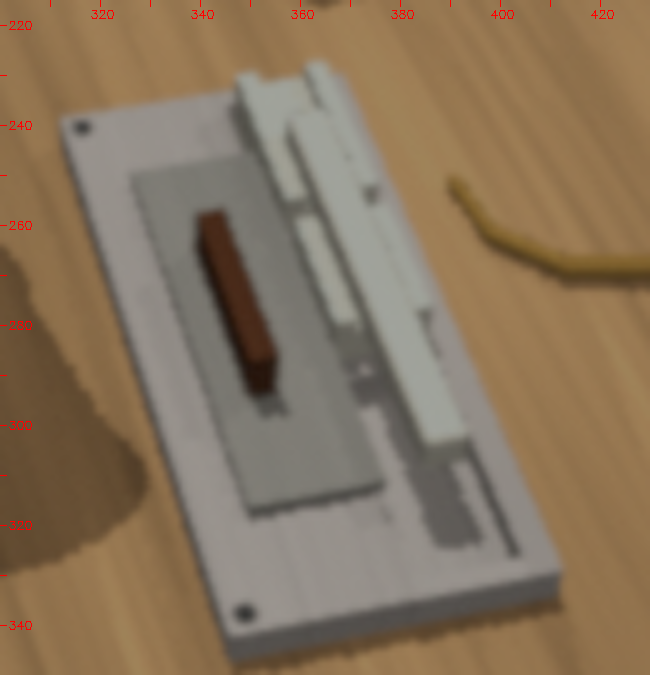

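All the checks agree, so I'm handing the job in.

```bash
python3 -c "
from bench import workorder
print(workorder.job_done())"
```

```text
the job is handed in; nothing more can be done
None
```

The bench is set up and the job is handed in at about 58 s of simulated time. No verdict was reported.

- **Blocks:** only the short and medium blocks were on the bench. Both are seated groove up in their own pockets. The first try with the medium block failed: its +y end caught on the end wall and it sat tilted. I set it flat on the deck, measured it again and reseated it. After reseating, both blocks matched the seated outline in both camera views.
- **Straightedge:** it lies flat on the deck about 2 mm off the nest's centre. I pushed it against both blocks with about 12 N, and it stopped within 0.3 mm of where I expected contact. Moving it across the deck gave one brief force peak of 43 N at the wrist, below the 120 N limit.
- **Rod:** it lies in both grooves, with its centre line about 0.5 mm off the pocket line and its middle 1–3 mm from the nest's centre.
- **Tray:** I pushed it across the bench without lifting it. It is wholly on the cork disc, about 6 mm off centre.
- **Bocal and burnisher:** I did not touch them, and they look unmoved in the last pictures.

**Checks that disagreed:** The automatic edge fit for the straightedge latched onto shadows and read about 2 mm too close to the blocks. I relied on the push contact and the outline overlay instead. The two cameras also disagreed by 2–3 mm in y, so for the blocks I measured block and pocket in the same picture.

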